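# Lock USB testers into a cam-clamped burn-in fixture and switch it on

### The arm

A 7-joint arm with a two-finger parallel gripper is mounted at the origin on a cart in front of the work surface, level with it; the furniture and walls round the work are solid. World frame = base frame: x ahead of the robot, y to its left, z up, the work surface at z = 0. Lengths are in m, angles in rad, forces in N, time in s.
With the tool pointing down it reaches from about 0.35 to 0.9 m from the base axis. Payload 7.2 kg.
Tool frame: the origin (TCP) lies between the finger pads; the fingertips stand 14 mm ahead of it and the grasp point (between the pads) lies 5 mm behind it (manip.tips_ahead is the distance from the TCP to the fingertips, in m); z points along the fingers, y is the direction in which the jaws open and shut (so a half turn about z gives the same grasp; the last joint's range is limited). The gripper opens to 85 mm and grips with 20 to 120 N. Pads are 22 mm wide; open, the fingers measure 114 mm over their backs; the gripper's body (76 mm by 85 mm) begins 54 mm behind the grasp point. The pads swing forward as they close: fully open they stand 13 mm farther back than shut.
Start: joints at [-1.201, 0.411, -0.013, 1.596, 0.006, 1.134, -0.082], TCP at [0.265, 0.566, 0.245] pointing down, gripper open.
Joint ranges: [-2.95, 2.95], [-0.29, 1.99], [-1.47, 1.44], [0.14, 2.54], [-1.03, 4.17], [0.13, 1.85], [-2.86, 2.86]. Speed limits (rad/s): [2.39, 2.39, 3.01, 3.01, 3.14, 3.14, 3.14].

### API

Orientations are given as a unit quaternion [x, y, z, w].
In Python, from bench import manip gives the robot as it stands.
- The arm moves only by the shell command python3 -m pendant 'ROWS'. ROWS is JSON, a list that holds one entry, the list of rows, each a list of 7 numbers: the shift along the world's x, y, z in m, then the turn, a rotation vector about the world's x, y, z in rad, then the opening, from 0 (shut) to 1 (fully open). A call has 1 to 8 rows; each row shifts and turns the commanded pose from where the row before left it; what a row does not reach is not made up. A row lasts 1/12 s, in which the tool goes at most 41.7 mm and 7.16 degrees, less where a joint would pass 70% of its speed; a pose out of reach is approached as far as the arm can. A call is refused whole if a number of a shift passes 0.0417 or a number of a turn 0.125, either way. A call with a gripper value outside its range is refused whole. The fingers move at their own pace and stop on an object; the grip force is fixed at half the most. Time passes only in rows, so rows that do not move let the fingers close. It gives the time, the measured TCP pose, the force and the opening at its end, in the units of the state.
- manip.read_state(): the state, without advancing time (a new reading comes with each control period).
- manip.camera(name): name is "side" or "top" or "wrist"; returns the picture (400x640x3 uint8, red, green, blue); there is no depth.
- manip.camera_info(name): a dict with "fx", "fy", "cx", "cy" (pixels), "D" ([k1, k2, p1, p2, k3] as OpenCV has them; the pictures are not rectified), "R" (3x3) and "t" (3): a world point X has camera coordinates R X + t. Camera axes: x right, y down, z forward; pixel columns grow to the right and rows downward; lengths in m; the calibration is good to about 2 mm. A picture is of the moment at which its call begins: read the wrist's pose just before it. camera_info takes no time and is no camera call; for the wrist camera it gives the pose at the moment of the call.
- manip.sign_off(): hands the job in, once; it reports no verdict.
The state is a dict: "t": time; "joints": joint angles; "joint_vel": joint speeds; "joint_efforts": joint torques, N m; "tcp_pos": TCP position; "eef_rot": TCP orientation; "wrist_force": force on the tool from outside, world axes, zero at the start; "wrist_torque": the same for the moment, N m; "opening": finger opening in m.
Only numpy, scipy, OpenCV 4.12 (cv2) and the standard library are available. Lean on these libraries where they do the work, as an engineer would, in place of code of your own. Each camera call takes 0.05 s, during which the arm holds its last target.

### The job

The cams of the burn-in fixture were left turned in: back each one you need off, anticlockwise, until its tongue clears the nest, lay every USB tester on the bench flat into a bay, one to a bay with its plug in the contact block, and turn that bay's cam clockwise until its high point bears squarely on the sprung follower, so that the tongue holds the tester down; an empty bay's cam is left fully backed off. When all are locked, take the key from its wooden block, put it fully into the key switch, turn it clockwise to its stop and leave it there, without disturbing the spool, the vial or the phone.

Things in the scene. Friction and masses are not known exactly. Their poses are not given: they have to be found in the camera images.
- tester_1_case (a point): A loose white USB tester (three alike; one may be absent), lying flat: flat case 58 x 30 x 11 mm, with a bare metal plug 12 mm wide sticking 12 mm out of one short end, 70 mm over all, 40 g. This point is the centre of the case, half-way up (5.5 mm above what it lies on). Its -x axis points to the plug end, x runs along the length, z up.
- tester_1_plug (a point): Tip of the plug of tester 1, 41 mm from the centre of its case.
- tester_2_case (a point): A loose white USB tester (three alike; one may be absent), lying flat: flat case 58 x 30 x 11 mm, with a bare metal plug 12 mm wide sticking 12 mm out of one short end, 70 mm over all, 40 g. This point is the centre of the case, half-way up (5.5 mm above what it lies on). Its -x axis points to the plug end, x runs along the length, z up.
- tester_2_plug (a point): Tip of the plug of tester 2, 41 mm from the centre of its case.
- tester_3_case (a point): A loose white USB tester (three alike; one may be absent), lying flat: flat case 58 x 30 x 11 mm, with a bare metal plug 12 mm wide sticking 12 mm out of one short end, 70 mm over all, 40 g. This point is the centre of the case, half-way up (5.5 mm above what it lies on). Its -x axis points to the plug end, x runs along the length, z up.
- tester_3_plug (a point): Tip of the plug of tester 3, 41 mm from the centre of its case.
- bay_1 (a point): Centre of the nest floor of the left-hand (+y) bay of the burn-in fixture, z up. Fixture: fixed aluminium plate 172 x 284 x 12 mm, three like bays 70 mm apart along y; nest floor = plate top, 12 mm above the bench. +x points from the cam to the contact block. 
- knob_1 (a point): Cam knob of the left-hand (+y) bay, 86 mm from its nest centre to -x: upright black bar 48 x 12 mm, 38 mm high, over a lobed steel cam. Point: on the vertical turning axis, half-way up the bar, 56 mm above the bench. Its x axis runs along the bar and points where the cam's high point and the white line on top point: along the bay's +x, at the follower, when set.
- cam_1 (a joint): Turn of cam 1 (rad), growing clockwise seen from above; 0 = fully backed off (stop), 1.0 to 2.6 at the start, 2.2 when its high point bears on the follower, stop at 2.9 (past the high point the tongue draws back again). It stays where it is left; turning takes under 0.3 N m.
- tongue_1 (a joint): Travel (m) of the sprung follower of bay 1, a flat steel tongue 16 mm wide driven by cam 1: 0 drawn back, clear of the nest; 0.012 at the cam's high point, when it reaches 7 mm (give or take 2) over the end of a seated tester, 3.5 mm above it.
- bay_2 (a point): Centre of the nest floor of the middle bay of the burn-in fixture, z up. Each nest is 62 (x) x 36 (y) mm between four corner guides 6 mm high and 13 mm long, leaving 36 mm free for fingers at the middle of each long side. 
- knob_2 (a point): Cam knob of the middle bay, 86 mm from its nest centre to -x: upright black bar 48 x 12 mm, 38 mm high, over a lobed steel cam. Point: on the vertical turning axis, half-way up the bar, 56 mm above the bench. Its x axis runs along the bar and points where the cam's high point and the white line on top point: along the bay's +x, at the follower, when set.
- cam_2 (a joint): Turn of cam 2 (rad), growing clockwise seen from above; 0 = fully backed off (stop), 1.0 to 2.6 at the start, 2.2 when its high point bears on the follower, stop at 2.9 (past the high point the tongue draws back again). It stays where it is left; turning takes under 0.3 N m.
- tongue_2 (a joint): Travel (m) of the sprung follower of bay 2, a flat steel tongue 16 mm wide driven by cam 2: 0 drawn back, clear of the nest; 0.012 at the cam's high point, when it reaches 7 mm (give or take 2) over the end of a seated tester, 3.5 mm above it.
- bay_3 (a point): Centre of the nest floor of the right-hand bay of the burn-in fixture, z up. Each contact block (black, 18 mm high) begins 31 mm from the centre at +x, with an 18 mm gap for the plug; at -x an end stop 10 mm high at 31 mm and the tongue's guide (28.5 mm high) at 38 mm. 
- knob_3 (a point): Cam knob of the right-hand bay, 86 mm from its nest centre to -x: upright black bar 48 x 12 mm, 38 mm high, over a lobed steel cam. Point: on the vertical turning axis, half-way up the bar, 56 mm above the bench. Its x axis runs along the bar and points where the cam's high point and the white line on top point: along the bay's +x, at the follower, when set.
- cam_3 (a joint): Turn of cam 3 (rad), growing clockwise seen from above; 0 = fully backed off (stop), 1.0 to 2.6 at the start, 2.2 when its high point bears on the follower, stop at 2.9 (past the high point the tongue draws back again). It stays where it is left; turning takes under 0.3 N m.
- tongue_3 (a joint): Travel (m) of the sprung follower of bay 3, a flat steel tongue 16 mm wide driven by cam 3: 0 drawn back, clear of the nest; 0.012 at the cam's high point, when it reaches 7 mm (give or take 2) over the end of a seated tester, 3.5 mm above it.
- key_bow (a point): Loose switch key, 64 mm high, 40 g, upright with its blade in a slot of a fixed wooden block (64 x 46 x 30 mm); bow 40 (x) x 12 (y) x 38 (z) mm, black; point: the bow's centre, 49 mm above the bench at the start. Blade below it 20 (x) x 5 (y) mm, 26 mm long, the last 6 mm narrowed to 14 x 3. Lift 26 mm or more to clear the slot.
- keyway (a point): Middle of the keyway's mouth in the round steel key switch (48 mm across, top 56 mm above the bench) on the fixture's right-hand end: slot 22.5 (x) x 7.3 (y) mm, 28 mm deep; turns with the switch. The key goes in either way round; fully in, its bow stands on the switch, its centre 19 mm above this point.
- key_switch (a joint): Turn of the key switch (rad), growing clockwise seen from above: 0 to 0.15 at the start (off), 1.2 at its stop (on). It stays where it is left; the key has about 0.2 rad of play in it.
- solder_spool: Black spool of solder, 48 mm across, 33 mm high, a bystander; origin at the centre of its underside.
- vial_white: White capped vial, 27 mm across, 56 mm high, a bystander; origin at the centre of its underside.
- phone_shell: Black phone, 146 x 70 x 8 mm, lying flat, a bystander; origin at the centre of its underside.
Not all that is in view belongs to the job. Leave any green or red look-alike of the part that bears tester_3_case alone.

How it is judged:
By the outcome, as a careful person would: the job done as asked, in the order asked, and still so for the second after the job is handed in, with the robot touching nothing.
Of tester_1, tester_2, tester_3 only 2 to 3 are there at a start; the rules pass over those that are not, and their reading is None.
At some moment in a run one of tester_1, tester_2, tester_3 may be knocked a few centimetres aside while the robot is not near it.
It also fails if it takes over 210 s, if anything falls off the work surface, if the arm or the gripper's body presses on something with over 40 N, if the wrist force passes 120 N, or if a joint passes its speed limit or range.

## Working session

There is one attempt and no reset: what is moved stays moved. The work goes in short steps, Python scripts to look and compute and a shell command to move; the robot and the scene stay as the last step left them, time stands still between calls to the robot, and variables do not carry over. Pictures are saved under pics/ and viewed, and the job is handed in when it is done.

```bash
ls -la && mkdir -p pics
cat > h.py <<'E'
import numpy as np, cv2
from bench import manip
def snap(cam,fn):
    im=manip.camera(cam); cv2.imwrite('pics/'+fn,im[:,:,::-1]); return im
def info(cam):
    c=manip.camera_info(cam)
    K=np.array([[c['fx'],0,c['cx']],[0,c['fy'],c['cy']],[0,0,1]]);return K,np.array(c['D']),np.array(c['R']),np.array(c['t'])
def ray(cam,uv,inf=None):
    K,D,R,t=inf or info(cam)
    p=cv2.undistortPoints(np.array(uv,float).reshape(-1,1,2),K,D).reshape(-1,2)
    d=np.c_[p,np.ones(len(p))]@R
    return -R.T@t,d
def onplane(cam,uv,z,inf=None):
    o,d=ray(cam,uv,inf); s=(z-o[2])/d[:,2]; return o+d*s[:,None]
def proj(cam,X,inf=None):
    K,D,R,t=inf or info(cam)
    return cv2.projectPoints(np.array(X,float).reshape(-1,1,3),cv2.Rodrigues(R)[0],t,K,D)[0].reshape(-1,2)
def st():
    s=manip.read_state()
    from scipy.spatial.transform import Rotation as Ro
    print('t',round(s['t'],2),'tcp',np.round(s['tcp_pos'],4),'rot',np.round(Ro.from_quat(s['eef_rot']).as_matrix(),3).tolist(),'F',np.round(s['wrist_force'],1),'T',np.round(s['wrist_torque'],2),'op',round(s['opening'],4),'j',np.round(s['joints'],2))
    return s
E
python3 - <<'E'
from h import *
for c in ['side','top','wrist']:
    snap(c,c+'0.png')
    K,D,R,t=info(c); print(c,K[0,0],K[1,1],K[:2,2],D,'pos',-R.T@t,'fwd',R[2],'right',R[0])
st(); print(manip.tips_ahead)
E
```

```text
total 12
drwxr-xr-x  3 agent agent 4096 Dec  7 04:38 .
drwxr-xr-x 23 root  root  4096 Dec  7 04:38 ..
drwxr-xr-x  2 agent agent 4096 Dec  7 04:38 pics
side 459.19660785193815 459.19660785193815 [315.23461148 198.80108606] [0.04406774 0.         0.         0.         0.        ] pos [0.47749024 0.95624331 0.83531865] fwd [ 0.04494753 -0.79759505 -0.6015163 ] right [-0.99717706 -0.07207355  0.0210549 ]
top 430.5752152939336 430.5752152939336 [319.97543277 205.70352989] [-0.07908441  0.          0.          0.          0.        ] pos [ 0.39688841 -0.0615147   1.47838931] fwd [ 0.12642475  0.01663831 -0.99183666] right [-0.01839059 -0.99964817 -0.01911351]
wrist 335.0779669534232 335.0779669534232 [316.87890807 199.07759561] [-0.03932173  0.          0.          0.          0.        ] pos [0.18837921 0.60180721 0.37154883] fwd [ 0.29564089 -0.13843227 -0.94521583] right [ 4.23406466e-01  9.05939790e-01 -2.48656860e-04]
t 0.15 tcp [0.2648 0.5657 0.2446] rot [[-0.906, 0.424, -0.0], [0.424, 0.906, -0.001], [-0.0, -0.001, -1.0]] F [ 0.3  0.3 -0.4] T [-0.02  0.02  0.  ] op 0.0856 j [-1.2   0.41 -0.01  1.6   0.01  1.13 -0.08]
0.014
```

View pics/side0.png

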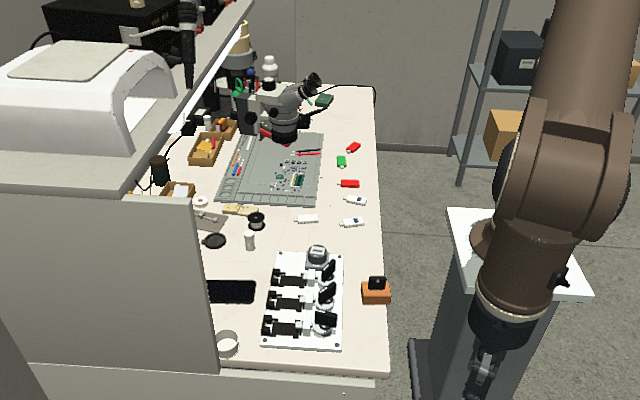

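View pics/top0.png

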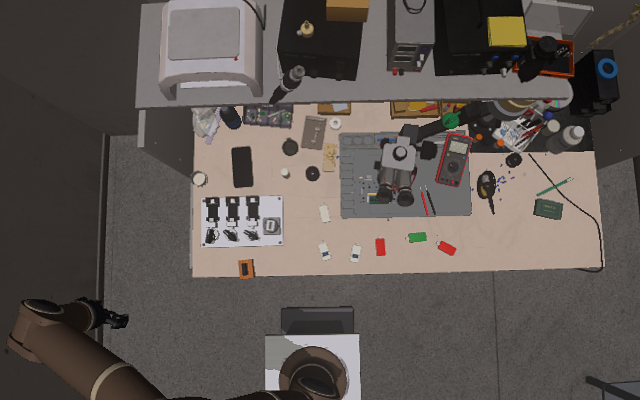

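View pics/wrist0.png

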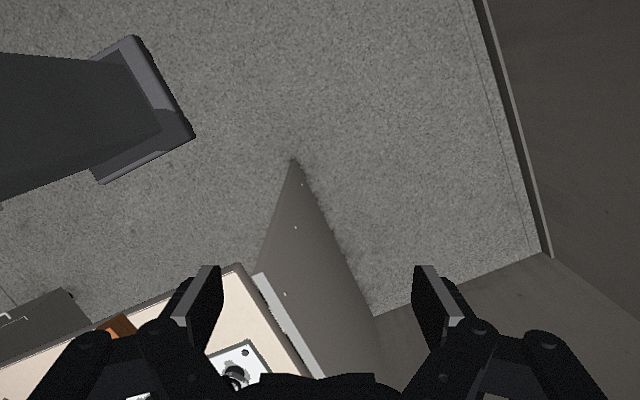

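Run:
```python
from h import *
im=cv2.imread('pics/top0.png')
cv2.imwrite('pics/topc1.png',cv2.resize(im[170:290,185:345],None,fx=5,fy=5,interpolation=cv2.INTER_CUBIC))
cv2.imwrite('pics/topc2.png',cv2.resize(im[190:280,300:480],None,fx=4,fy=4,interpolation=cv2.INTER_CUBIC))
s=cv2.imread('pics/side0.png')
cv2.imwrite('pics/sidec1.png',cv2.resize(s[180:360,250:400],None,fx=4,fy=3.3,interpolation=cv2.INTER_CUBIC)[:600])
for n,uv,z in [('t1',(324,213),.005),('t2',(325,250),.005),('t3',(356,253),.005),('key',(246,268),.06),('sw',(271,226),.056),('k1',(211,236),.075),('spool',(312,173),.03),('vial',(285,173),.056),('phone',(242,167),.008),('shelf edge',(350,105),.4),('wall',(190,200),.0),('edge',(300,275),0)]:
    print(n,onplane('top',uv,z)[0].round(3))
```

```text
t1 [ 0.559 -0.05   0.005]
t2 [ 0.432 -0.051  0.005]
t3 [ 0.42  -0.156  0.005]
key [0.376 0.209 0.06 ]
sw [0.514 0.126 0.056]
k1 [0.483 0.322 0.075]
spool [ 0.695 -0.012  0.03 ]
vial [0.692 0.078 0.056]
phone [0.727 0.234 0.008]
shelf edge [ 0.798 -0.127  0.4  ]
wall [0.615 0.42  0.   ]
edge [0.349 0.036 0.   ]
```

View pics/topc1.png

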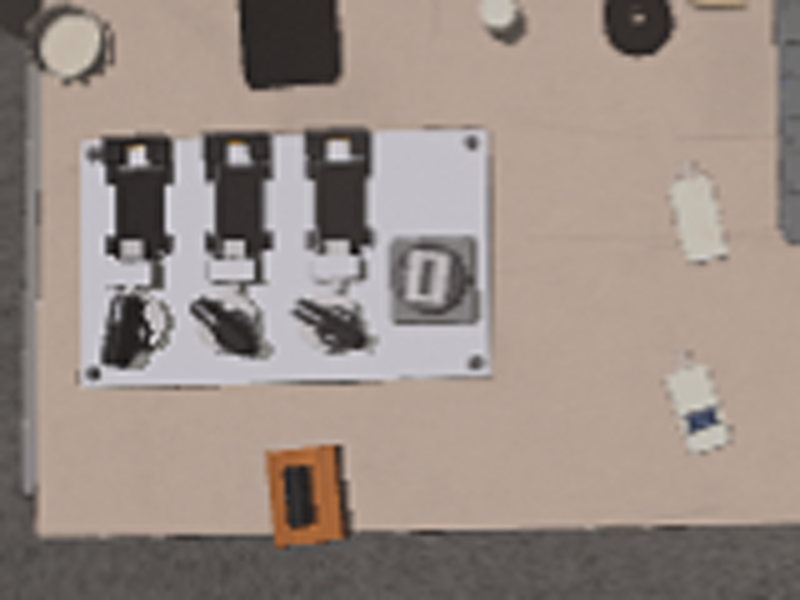

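View pics/topc2.png

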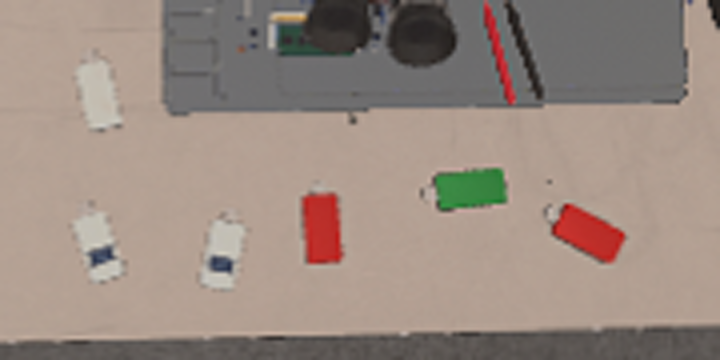

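View pics/sidec1.png

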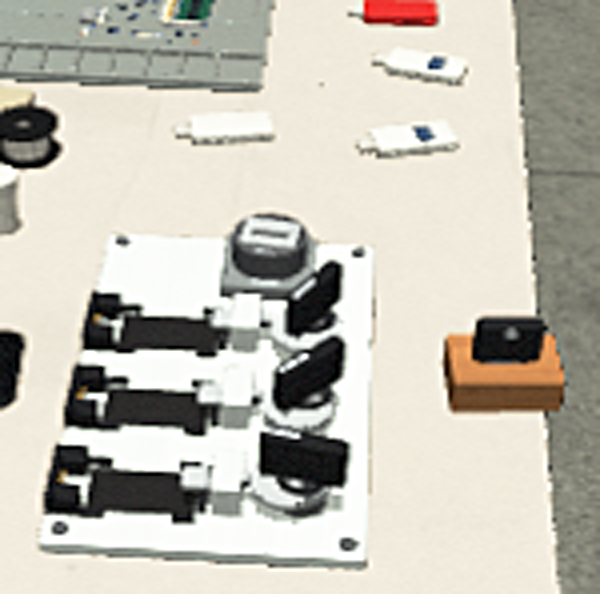

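Candidates (top view): white at (324,213) with no screen, white at (325,250) with a blue screen, white at (356,253) with a blue screen. The red ones at (380,246) and (447,248) and the green one at (417,237) are look-alikes to leave alone. I'll move over the fixture first and check each white one close up.

```bash
python3 -m pendant '[[[0,-0.038,0.012,0,0,0.06,1],[0,-0.038,0.012,0,0,0.06,1],[0,-0.038,0.012,0,0,0.06,1],[0,-0.038,0.012,0,0,0.06,1],[0.015,-0.036,0.012,0,0,0.06,1],[0.02,-0.034,0.012,0,0,0.06,0.6],[0.025,-0.03,0.01,0,0,0.06,0.4],[0.03,-0.025,0.01,0,0,0.02,0.4]]]'; python3 -m pendant '[[[0.04,0,0,0,0,0,0.4],[0.04,-0.01,0,0,0,0,0.4],[0.03,-0.01,0,0,0,0,0.4],[0.01,0,0,0,0,0,0.4],[0,0,0,0,0,0,0.4]]]'
python3 - <<'E'
from h import *
st(); K,D,R,t=info('wrist'); print(-R.T@t,R[2]); np.savez('w1.npz',K=K,D=D,R=R,t=t); snap('wrist','w1.png')
E
```

```text
t: 0.82
tcp_pos: [0.3548, 0.2867, 0.3383]
eef_rot: [-0.003, 1.0, 0.0, 0.0]
wrist_force: [1.1, 1.1, 0.0]
opening: 0.0516
t: 1.23
tcp_pos: [0.4772, 0.2676, 0.3365]
eef_rot: [0.001, 1.0, -0.001, -0.0]
wrist_force: [-1.1, 0.7, -0.1]
opening: 0.034
t 1.23 tcp [0.4772 0.2676 0.3365] rot [[-1.0, 0.002, -0.0], [0.002, 1.0, -0.001], [0.0, -0.001, -1.0]] F [-1.1  0.7 -0.1] T [ 0.    0.02 -0.  ] op 0.034 j [-0.75  0.21  0.18  1.67 -0.04  1.27  1.01]
[0.39275412 0.26817683 0.4633946 ] [ 3.26589186e-01 -9.08698767e-04 -9.45165952e-01]
```

View pics/w1.png

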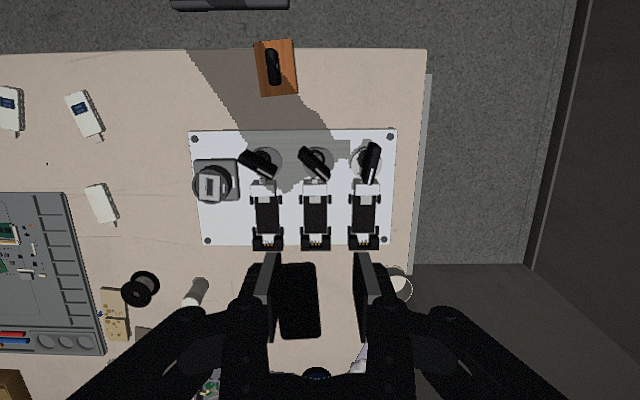

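Run:
```python
from h import *
im=cv2.imread('pics/w1.png')
cv2.imwrite('pics/w1c.png',cv2.resize(im[120:260,180:410],None,fx=3.4,fy=3.4,interpolation=cv2.INTER_CUBIC))
cv2.imwrite('pics/w1d.png',cv2.resize(im[75:240,0:140],None,fx=3.4,fy=3.4,interpolation=cv2.INTER_CUBIC))
z=np.load('w1.npz');inf=(z['K'],z['D'],z['R'],z['t'])
# plate mask: bright white in plate
for n,uv in [('a',(194,137)),('b',(390,137)),('c',(387,239)),('d',(207,240))]:
    print(n,onplane('wrist',uv,.012,inf)[0].round(4))
# testers
hsv=cv2.cvtColor(im,cv2.COLOR_BGR2HSV)
m=((hsv[:,:,1]<40)&(hsv[:,:,2]>170)).astype(np.uint8)
n,l,s,c=cv2.connectedComponentsWithStats(m)
for i in range(1,n):
    if s[i,4]>150:
        pts=np.argwhere(l==i)[:,::-1]; r=cv2.minAreaRect(pts.astype(np.float32)); print(s[i],r); 
        if s[i,0]<130: print(onplane('wrist',[r[0]],.011,inf).round(4), onplane('wrist',cv2.boxPoints(r),.011,inf).round(4).tolist())
```

```text
a [0.46   0.1022 0.012 ]
b [0.4606 0.3661 0.012 ]
c [0.6118 0.3721 0.012 ]
d [0.6133 0.1033 0.012 ]
[  295    49   132   225 14093] ((360.5, 161.0), (224.0, 131.0), 90.0)
[   61    51   213   263 26312] ((163.68203735351562, 192.29937744140625), (263.63836669921875, 193.23928833007812), 62.987335205078125)
[[0.5386 0.0486 0.011 ]] [[0.4326, -0.1406, 0.011], [0.3293, 0.1112, 0.011], [0.6576, 0.2565, 0.011], [0.8336, -0.0452, 0.011]]
[  0  87  19  49 575] ((9.0, 111.0), (48.0, 18.0), 90.0)
[[ 0.422  -0.1504  0.011 ]] [[0.3906, -0.1544, 0.011], [0.3913, -0.1287, 0.011], [0.4547, -0.1465, 0.011], [0.4542, -0.1734, 0.011]]
[ 276  154   88  199 5990] ((317.85614013671875, 253.49447631835938), (197.10513305664062, 85.92744445800781), 88.6279067993164)
[390 276  16  16 166] ((398.9246826171875, 281.4657897949219), (15.800556182861328, 13.8108549118042), 69.44395446777344)
```

View pics/w1c.png

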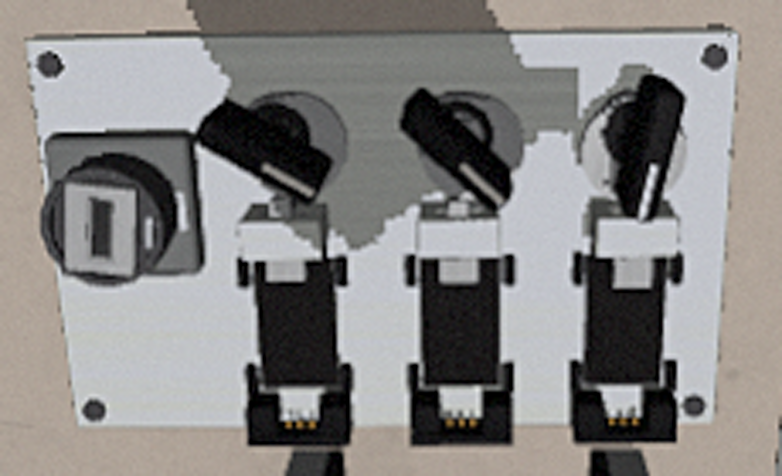

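View pics/w1d.png

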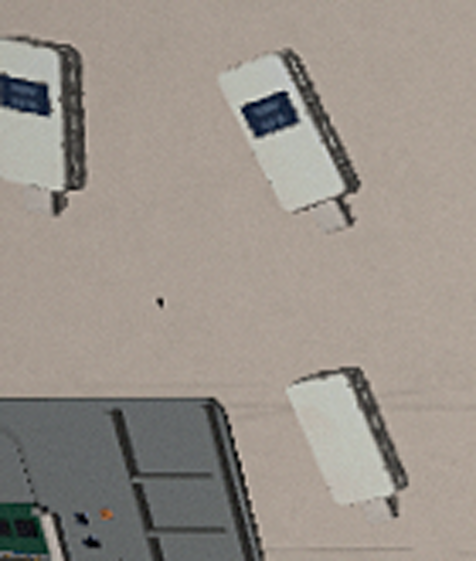

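```bash
python3 -m pendant '[[[-0.01,-0.01,-0.035,0,0,0,0.4],[-0.01,-0.01,-0.035,0,0,0,0.4],[-0.01,-0.01,-0.035,0,0,0,0.4],[-0.005,-0.005,-0.025,0,0,0,0.4],[0,0,0,0,0,0,0.4],[0,0,0,0,0,0,0.4]]]'
python3 - <<'E'
from h import *
st(); K,D,R,t=info('wrist'); print(-R.T@t,R[2]); np.savez('w2.npz',K=K,D=D,R=R,t=t); im=snap('wrist','w2.png')[:,:,::-1]
cv2.imwrite('pics/w2c.png',cv2.resize(im[60:260,130:450],None,fx=2.5,fy=2.5,interpolation=cv2.INTER_CUBIC))
E
```

```text
t: 1.78
tcp_pos: [0.4385, 0.2347, 0.2073]
eef_rot: [-0.002, 1.0, -0.0, -0.001]
wrist_force: [-0.0, 0.1, 0.5]
opening: 0.034
t 1.78 tcp [0.4385 0.2347 0.2073] rot [[-1.0, -0.004, -0.002], [-0.004, 1.0, -0.001], [0.002, -0.001, -1.0]] F [-0.   0.1  0.5] T [ 0.05 -0.03 -0.03] op 0.034 j [-0.73  0.23  0.17  1.95 -0.05  0.96  1.04]
[0.35429219 0.23465599 0.33439058] [ 0.32500569  0.00175124 -0.94571044]
```

View pics/w2.png

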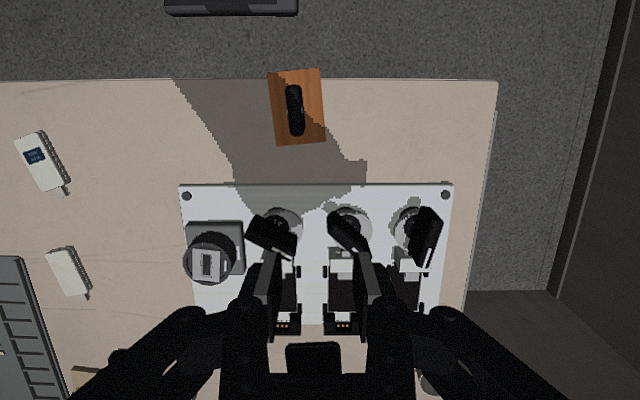

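View pics/w2c.png

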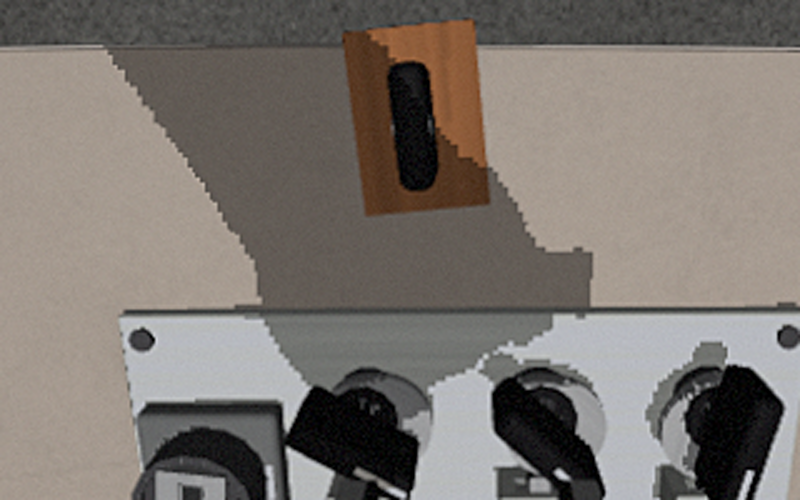

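```bash
cat >> h.py <<'E'
def load(n):
    z=np.load(n+'.npz'); return (z['K'],z['D'],z['R'],z['t'])
def shot(n,cam='wrist'):
    inf=info(cam); np.savez(n+'.npz',K=inf[0],D=inf[1],R=inf[2],t=inf[3]); im=snap(cam,n+'.png')[:,:,::-1].copy(); return im,inf
def darkblob(im,c,r,thr):
    g=cv2.cvtColor(im,cv2.COLOR_BGR2GRAY).astype(float); u,v=int(c[0]),int(c[1])
    w=g[v-r:v+r+1,u-r:u+r+1]; k=np.clip(thr-w,0,None); yy,xx=np.mgrid[-r:r+1,-r:r+1]
    return np.array([u+(k*xx).sum()/k.sum(),v+(k*yy).sum()/k.sum()])
E
python3 - <<'E'
from h import *
im=cv2.imread('pics/w1.png');inf=load('w1')
P=[]
for c in [(194,139),(390,137),(384,239),(208,240)]:
    p=darkblob(im,c,6,130); X=onplane('wrist',[p],.013,inf)[0]; P.append(X); print(p.round(1),X.round(4))
P=np.array(P); print('sides',[np.linalg.norm(P[i]-P[i-1]).round(4) for i in range(4)],'c',P.mean(0))
im=cv2.imread('pics/w2.png');inf=load('w2')
for c in [(187,196),(446,195)]:
    p=darkblob(im,c,6,130); print('w2',p.round(1),onplane('wrist',[p],.013,inf)[0].round(4))
im=cv2.imread('pics/top0.png')
for c in [(204,245),(280,243),(279,199),(204,201)]:
    p=darkblob(im,c,3,120); print('top',p.round(1),onplane('top',[p],.013)[0].round(4))
E
```

```text
[194.3 138.6] [0.462  0.1027 0.013 ]
[389.9 136.1] [0.4592 0.3656 0.013 ]
[381.5 239.4] [0.6119 0.3637 0.013 ]
[207.3 240.2] [0.6132 0.104  0.013 ]
sides [np.float64(0.1513), np.float64(0.2629), np.float64(0.1527), np.float64(0.2597)] c [0.53656503 0.23401882 0.013     ]
w2 [186.5 195.4] [0.4613 0.1027 0.013 ]
w2 [444.8 194.2] [0.4589 0.3651 0.013 ]
top [204.8 243.3] [0.4617 0.3608 0.013 ]
top [279.6 242.2] [0.4611 0.1028 0.013 ]
top [278.9 198.3] [0.6123 0.1041 0.013 ]
top [206.  200.7] [0.6093 0.3586 0.013 ]
```

Run:
```python
from h import *
im=cv2.imread('pics/w1.png')
g=np.clip((im[140:200,230:390].astype(float)/255)**0.45*255,0,255).astype(np.uint8)
cv2.imwrite('pics/w1e.png',cv2.resize(g,None,fx=5,fy=5,interpolation=cv2.INTER_CUBIC))
im=cv2.imread('pics/w2.png')
g=np.clip((im[195:275,240:450].astype(float)/255)**0.45*255,0,255).astype(np.uint8)
cv2.imwrite('pics/w2e.png',cv2.resize(g,None,fx=3.8,fy=3.8,interpolation=cv2.INTER_CUBIC))
```

```text
(no output)
```

View pics/w1e.png

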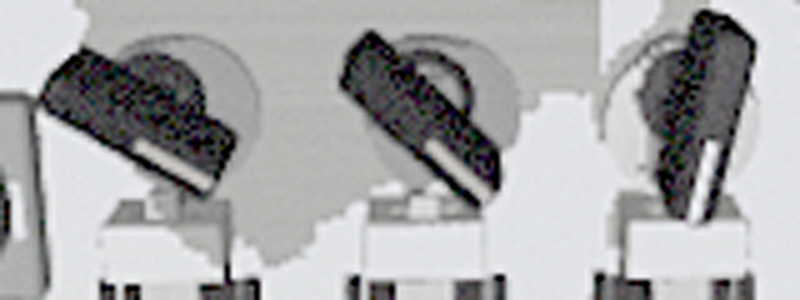

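View pics/w2e.png

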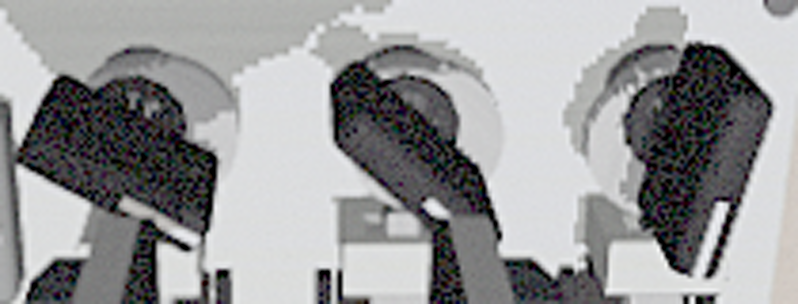

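Run:
```python
from h import *
i1=load('w1');i2=load('w2')
def c1(p):return (230+p[0]/5,140+p[1]/5)
def c2(p):return (240+p[0]/3.8,195+p[1]/3.8)
for n,f,inf,a,b in [('k3',c1,i1,(137,145),(210,190)),('k2',c1,i1,(428,142),(490,203)),('k1',c1,i1,(711,143),(696,222)),('k3',c2,i2,(122,202),(200,246)),('k1',c2,i2,(722,203),(703,277))]:
    X=onplane('wrist',[f(a),f(b)],.075,inf); d=X[1]-X[0]; print(n,X.round(4).tolist(),'len',np.linalg.norm(d).round(4),'head',np.arctan2(d[1],d[0]).round(3),'cam',(2.2-np.arctan2(d[1],d[0])).round(2),'tip-23mm',(X[1]-d/np.linalg.norm(d)*.0235)[:2].round(4))
# switch top ellipse & slot, contact blocks
print(onplane('wrist',[(180+100/3.4,120+229/3.4)],.056,i1).round(4))
for n,p,z in [('cb3',(300,424),.03),('cb2',(461,424),.03),('cb1',(624,424),.03)]:
    print(n,onplane('wrist',[(180+p[0]/3.4,120+p[1]/3.4)],z,i1).round(4))
```

```text
k3 [[0.489, 0.197, 0.075], [0.5001, 0.2139, 0.075]] len 0.0203 head 0.989 cam 1.21 tip-23mm [0.4872 0.1943]
k2 [[0.4884, 0.2663, 0.075], [0.5034, 0.2812, 0.075]] len 0.0212 head 0.779 cam 1.42 tip-23mm [0.4867 0.2647]
k1 [[0.4886, 0.3337, 0.075], [0.5082, 0.3311, 0.075]] len 0.0198 head -0.133 cam 2.33 tip-23mm [0.485  0.3342]
k3 [[0.4884, 0.1967, 0.075], [0.4996, 0.2142, 0.075]] len 0.0208 head 1.002 cam 1.2 tip-23mm [0.4869 0.1944]
k1 [[0.4883, 0.3334, 0.075], [0.5075, 0.3313, 0.075]] len 0.0194 head -0.113 cam 2.31 tip-23mm [0.4842 0.3339]
[[0.5175 0.1306 0.056 ]]
cb3 [[0.6119 0.1977 0.03  ]]
cb2 [[0.6119 0.2658 0.03  ]]
cb1 [[0.612  0.3348 0.03  ]]
```

```bash
python3 -m pendant '[[[0.006,-0.005,0,0,0,-0.12,0.4],[0.006,-0.005,0,0,0,-0.12,0.4],[0.006,-0.005,0,0,0,-0.12,0.4],[0.006,-0.005,0,0,0,-0.12,0.4],[0.006,-0.005,0,0,0,-0.12,0.4],[0.006,-0.005,0,0,0,-0.12,0.4],[0.006,-0.005,0,0,0,-0.12,0.4],[0.006,-0.005,0,0,0,-0.12,0.4]]]'
python3 -m pendant '[[[0,0,-0.01,0,0,-0.12,0.4],[0,0,-0.01,0,0,-0.12,0.4],[0,0,-0.01,0,0,-0.12,0.4],[0,0,-0.01,0,0,-0.12,0.4],[0,0,-0.01,0,0,-0.12,0.4],[0,0,-0.01,0,0,-0.12,0.4],[0,0,-0.01,0,0,-0.12,0.4],[0,0,-0.01,0,0,-0.12,0.4]]]'
python3 -m pendant '[[[0,0,0,0,0,-0.12,0.4],[0,0,0,0,0,-0.1,0.4],[0,0,0,0,0,0,0.4],[0,0,0,0,0,0,0.4]]]'
python3 - <<'E'
from h import *
st(); im,inf=shot('w3')
for X in [(.487,.194,.075),(.487,.264,.075)]: print(proj('wrist',[X],inf))
E
```

```text
t: 2.5
tcp_pos: [0.4897, 0.1955, 0.2099]
eef_rot: [0.463, 0.886, 0.002, 0.001]
wrist_force: [-0.1, 0.6, 0.5]
opening: 0.034
t: 3.17
tcp_pos: [0.4897, 0.1962, 0.1291]
eef_rot: [0.82, 0.573, 0.002, -0.0]
wrist_force: [-0.3, -0.2, -0.7]
opening: 0.0343
t: 3.5
tcp_pos: [0.4891, 0.1957, 0.1288]
eef_rot: [0.875, 0.483, 0.001, -0.0]
wrist_force: [-0.3, -0.1, 0.1]
opening: 0.034
t 3.5 tcp [0.4891 0.1957 0.1288] rot [[0.533, 0.846, 0.002], [0.846, -0.533, 0.002], [0.003, 0.001, -1.0]] F [-0.3 -0.1  0.1] T [-0.05  0.03 -0.01] op 0.034 j [-0.93  0.43  0.59  1.99 -0.32  0.82 -0.72]
[[315.81579039 238.53201661]]
[[246.53441697 138.58065485]]
```

View pics/w3.png

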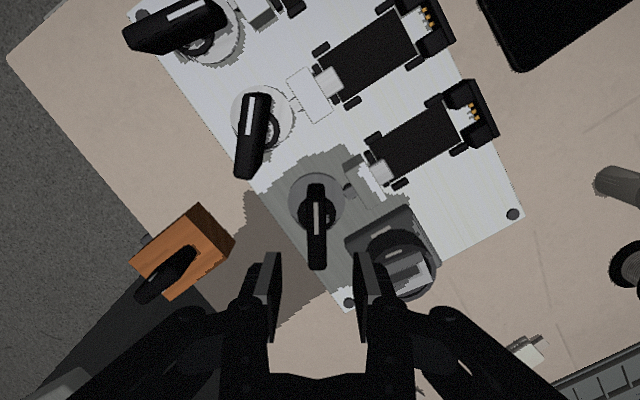

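```bash
python3 -m pendant '[[[-0.002,-0.001,-0.025,0,0,0,0.4],[0,0,-0.025,0,0,0,0.4],[0,0,-0.019,0,0,0,0.4],[0,0,0,0,0,0,0.2],[0,0,0,0,0,0,0],[0,0,0,0,0,0,0],[0,0,0,0,0,0,0],[0,0,0,0,0,0,0]]]'
python3 -c "
from h import *; st()"
```

```text
t: 4.22
tcp_pos: [0.4866, 0.1925, 0.0585]
eef_rot: [0.876, 0.482, 0.0, 0.001]
wrist_force: [5.5, -1.2, -21.0]
opening: 0.0111
t 4.22 tcp [0.4866 0.1925 0.0585] rot [[0.536, 0.844, 0.001], [0.844, -0.536, -0.001], [-0.0, 0.002, -1.0]] F [  5.5  -1.2 -21. ] T [-0.25 -0.98  0.13] op 0.0111 j [-0.87  0.53  0.52  2.04 -0.41  0.67 -0.64]
```

```bash
python3 -m pendant '[[[0,0,-0.001,0,0,0.12,0],[0,0,-0.001,0,0,0.12,0],[0,0,0,0,0,0.12,0],[0,0,0,0,0,0.12,0],[0,0,0,0,0,0.12,0],[0,0,0,0,0,0.12,0],[0,0,0,0,0,0.12,0],[0,0,0,0,0,0.12,0]]]'
python3 -c "
from h import *; st()"
```

```text
t: 4.88
tcp_pos: [0.4877, 0.1923, 0.0583]
eef_rot: [0.553, 0.833, 0.001, 0.001]
wrist_force: [1.9, -1.9, -2.8]
opening: 0.0107
t 4.88 tcp [0.4877 0.1923 0.0583] rot [[-0.388, 0.922, 0.003], [0.922, 0.388, 0.0], [-0.001, 0.003, -1.0]] F [ 1.9 -1.9 -2.8] T [-0.73 -0.29 -0.1 ] op 0.0107 j [-0.67  0.49  0.26  2.02 -0.2   0.64  0.12]
```

```bash
python3 -m pendant '[[[0,0,0,0,0,0.1,0],[0,0,0,0,0,0.1,0],[0,0,0,0,0,0.05,0],[0,0,0,0,0,0.05,0],[0,0,0,0,0,0,0]]]'
python3 -c "
from h import *; st()"
```

```text
t: 5.3
tcp_pos: [0.4879, 0.1928, 0.0584]
eef_rot: [0.425, 0.905, 0.001, 0.001]
wrist_force: [2.1, -0.8, 4.5]
opening: 0.011
t 5.3 tcp [0.4879 0.1928 0.0584] rot [[-0.638, 0.77, 0.004], [0.77, 0.638, 0.001], [-0.001, 0.004, -1.0]] F [ 2.1 -0.8  4.5] T [-0.32 -0.14 -1.01] op 0.011 j [-0.61  0.49  0.18  2.02 -0.14  0.64  0.35]
```

```bash
python3 -m pendant '[[[0,0,0,0,0,0,0.4],[0,0,0,0,0,0,0.4],[0,0,0,0,0,0,0.4],[0,0,0.03,0,0,0,0.4],[0,0,0.03,0,0,-0.12,0.4],[0,0.02,0.01,0,0,-0.12,0.4],[0,0.025,0,0,0,-0.12,0.4],[0,0.025,0,0,0,-0.12,0.4]]]'
python3 -m pendant '[[[0,0,0,0,0,-0.12,0.4],[0,0,0,0,0,-0.12,0.4],[0,0,0,0,0,-0.12,0.4],[0,0,0,0,0,-0.12,0.4],[0,0,0,0,0,-0.12,0.4],[0,0,0,0,0,-0.12,0.4],[0,0,0,0,0,-0.12,0.4],[0,0,0,0,0,-0.12,0.4]]]'
python3 -m pendant '[[[0,0,0,0,0,-0.04,0.4],[0,0,0,0,0,0,0.4],[0,0,0,0,0,0,0.4]]]'
python3 - <<'E'
from h import *
st(); im,inf=shot('w4')
print(proj('wrist',[(.487,.2626,.075)],inf))
E
```

```text
t: 5.97
tcp_pos: [0.4865, 0.2641, 0.1279]
eef_rot: [0.631, 0.776, 0.001, 0.0]
wrist_force: [1.0, 0.4, -0.6]
opening: 0.0341
t: 6.63
tcp_pos: [0.4856, 0.2635, 0.1264]
eef_rot: [0.917, 0.398, -0.0, -0.0]
wrist_force: [0.7, -0.8, 0.1]
opening: 0.0342
t: 6.88
tcp_pos: [0.4856, 0.2635, 0.1263]
eef_rot: [0.924, 0.383, -0.0, 0.0]
wrist_force: [-0.3, -0.1, 0.3]
opening: 0.0341
t 6.88 tcp [0.4856 0.2635 0.1263] rot [[0.706, 0.708, -0.0], [0.708, -0.706, -0.0], [-0.0, 0.0, -1.0]] F [-0.3 -0.1  0.3] T [-0.03 -0.02 -0.06] op 0.0341 j [-1.01  0.47  0.56  1.93 -0.33  0.84 -1.06]
[[320.19827236 235.45333416]]
```

View pics/w4.png

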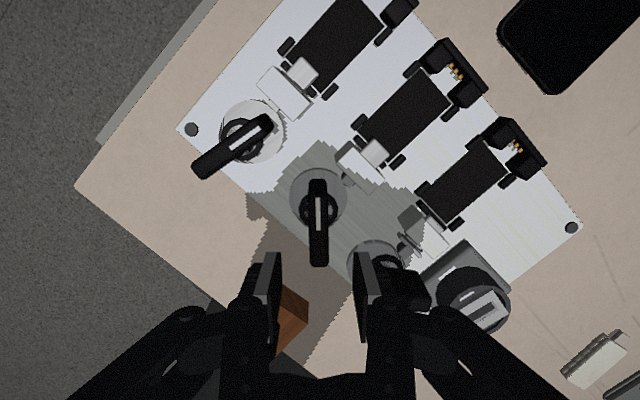

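```bash
python3 -m pendant '[[[0.001,-0.001,-0.025,0,0,0,0.4],[0,0,-0.025,0,0,0,0.4],[0,0,-0.017,0,0,0,0.4],[0,0,0,0,0,0,0.2],[0,0,0,0,0,0,0],[0,0,0,0,0,0,0],[0,0,-0.001,0,0,0,0],[0,0,0,0,0,0,0]]]'
python3 -m pendant '[[[0,0,0,0,0,0.12,0],[0,0,0,0,0,0.12,0],[0,0,0,0,0,0.12,0],[0,0,0,0,0,0.12,0],[0,0,0,0,0,0.12,0],[0,0,0,0,0,0.12,0],[0,0,0,0,0,0.12,0],[0,0,0,0,0,0.12,0]]]'
python3 -c "
from h import *; st()"
```

```text
t: 7.6
tcp_pos: [0.4856, 0.262, 0.0588]
eef_rot: [0.924, 0.383, -0.001, -0.0]
wrist_force: [-5.5, -0.4, -4.9]
opening: 0.0112
t: 8.27
tcp_pos: [0.4872, 0.2615, 0.0588]
eef_rot: [0.641, 0.767, 0.0, 0.0]
wrist_force: [-0.1, -0.1, -11.8]
opening: 0.0106
t 8.27 tcp [0.4872 0.2615 0.0588] rot [[-0.177, 0.984, 0.001], [0.984, 0.177, -0.0], [-0.0, 0.001, -1.0]] F [ -0.1  -0.1 -11.8] T [ 0.06 -0.1  -0.15] op 0.0106 j [-0.76  0.53  0.24  1.95 -0.19  0.68 -0.23]
```

Heading 1.75; 0.45 more to the stop.

```bash
python3 -m pendant '[[[0,0,0,0,0,0.12,0],[0,0,0,0,0,0.12,0],[0,0,0,0,0,0.12,0],[0,0,0,0,0,0.08,0],[0,0,0,0,0,0.05,0],[0,0,0,0,0,0.03,0],[0,0,0,0,0,0,0]]]'
python3 -c "
from h import *; st()"
```

```text
t: 8.85
tcp_pos: [0.488, 0.2619, 0.0588]
eef_rot: [0.426, 0.905, 0.001, 0.001]
wrist_force: [2.6, 3.7, -11.2]
opening: 0.0107
t 8.85 tcp [0.488  0.2619 0.0588] rot [[-0.637, 0.771, 0.002], [0.771, 0.637, 0.001], [-0.0, 0.002, -1.0]] F [  2.6   3.7 -11.2] T [ 0.51 -0.54 -1.49] op 0.0107 j [-0.66  0.52  0.1   1.94 -0.08  0.68  0.19]
```

```bash
python3 -m pendant '[[[0,0,0,0,0,0,0.4],[0,0,0,0,0,0,0.4],[0,0,0,0,0,0,0.4],[0,0,0.03,0,0,0,0.4],[0,0,0.03,0,0,-0.12,0.4],[0,0.02,0.01,0,0,-0.12,0.4],[0,0.025,0,0,0,-0.12,0.4],[0,0.025,0,0,0,-0.12,0.4]]]'
python3 -m pendant '[[[0,0,0,0,0,-0.12,0.4],[0,0,0,0,0,-0.12,0.4],[0,0,0,0,0,-0.12,0.4],[0,0,0,0,0,-0.12,0.4],[0,0,0,0,0,-0.12,0.4],[0,0,0,0,0,-0.12,0.4],[0,0,0,0,0,-0.12,0.4],[0,0,0,0,0,-0.12,0.4]]]'
python3 -m pendant '[[[0,0,0,0,0,-0.12,0.4],[0,0,0,0,0,-0.12,0.4],[0,0,0,0,0,-0.12,0.4],[0,0,0,0,0,-0.12,0.4],[0,0,0,0,0,-0.12,0.4],[0,0,0,0,0,-0.12,0.4],[0,0,0,0,0,-0.12,0.4],[0,0,0,0,0,-0.12,0.4]]]'
python3 - <<'E'
from h import *
st(); im,inf=shot('w5')
print(proj('wrist',[(.487,.332,.075)],inf))
E
```

```text
t: 9.52
tcp_pos: [0.488, 0.3331, 0.1307]
eef_rot: [0.631, 0.776, 0.002, 0.0]
wrist_force: [0.0, 0.3, 0.7]
opening: 0.0342
t: 10.18
tcp_pos: [0.4869, 0.3325, 0.129]
eef_rot: [0.917, 0.398, 0.0, -0.0]
wrist_force: [-0.2, -0.6, -0.0]
opening: 0.0337
t: 10.85
tcp_pos: [0.4869, 0.3326, 0.129]
eef_rot: [0.998, -0.071, 0.0, -0.0]
wrist_force: [0.5, -0.2, -1.4]
opening: 0.0346
t 10.85 tcp [0.4869 0.3326 0.129 ] rot [[0.99, -0.141, 0.0], [-0.141, -0.99, 0.001], [0.0, -0.001, -1.0]] F [ 0.5 -0.2 -1.4] T [-0.   -0.02  0.03] op 0.0346 j [-1.2   0.56  0.72  1.84 -0.46  0.91 -1.97]
[[318.49662381 233.15540544]]
```

View pics/w5.png

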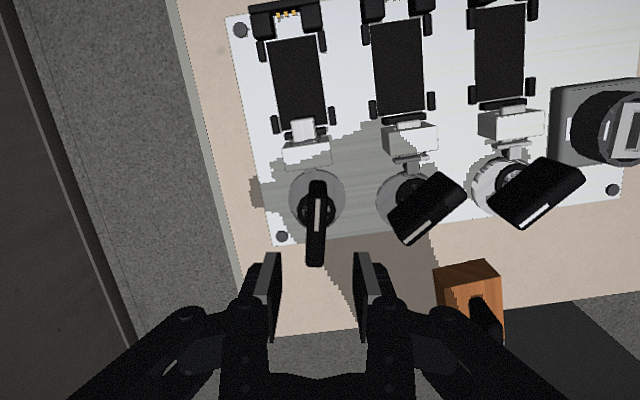

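```bash
python3 -m pendant '[[[0,-0.001,-0.025,0,0,0,0.33],[0,0,-0.025,0,0,0,0.33],[0,0,-0.02,0,0,0,0.33],[0,0,0,0,0,0,0.2],[0,0,0,0,0,0,0],[0,0,0,0,0,0,0],[0,0,-0.001,0,0,0,0],[0,0,0,0,0,0,0]]]'
python3 -m pendant '[[[0,0,0,0,0,0.12,0],[0,0,0,0,0,0.12,0],[0,0,0,0,0,0.12,0],[0,0,0,0,0,0.12,0],[0,0,0,0,0,0.12,0],[0,0,0,0,0,0.12,0],[0,0,0,0,0,0.12,0],[0,0,0,0,0,0.12,0]]]'
python3 -m pendant '[[[0,0,0,0,0,0.12,0],[0,0,0,0,0,0.12,0],[0,0,0,0,0,0.12,0],[0,0,0,0,0,0.12,0],[0,0,0,0,0,0.12,0],[0,0,0,0,0,0.12,0],[0,0,0,0,0,0.12,0],[0,0,0,0,0,0.12,0]]]'
python3 -c "
from h import *; st()"
```

```text
t: 11.57
tcp_pos: [0.4856, 0.3335, 0.0571]
eef_rot: [0.998, -0.066, -0.001, -0.001]
wrist_force: [0.7, 6.2, -17.3]
opening: 0.0111
t: 12.23
tcp_pos: [0.4858, 0.3329, 0.0572]
eef_rot: [0.914, 0.405, -0.0, -0.001]
wrist_force: [-0.3, 6.2, -17.3]
opening: 0.0113
t: 12.9
tcp_pos: [0.4863, 0.3328, 0.0571]
eef_rot: [0.624, 0.781, 0.0, -0.0]
wrist_force: [1.1, 7.3, -18.9]
opening: 0.0111
t 12.9 tcp [0.4863 0.3328 0.0571] rot [[-0.22, 0.975, 0.0], [0.975, 0.22, 0.001], [0.001, 0.0, -1.0]] F [  1.1   7.3 -18.9] T [ 1.63 -0.38 -0.14] op 0.0111 j [-0.78  0.57  0.13  1.86 -0.11  0.72 -0.36]
```

```bash
python3 -m pendant '[[[0,0.001,-0.001,0,0,0.12,0],[0,0,0,0,0,0.12,0],[0,0,0,0,0,0.12,0],[0,0,0,0,0,0.08,0],[0,0,0,0,0,0.05,0],[0,0,0,0,0,0,0]]]'
python3 -c "
from h import *; st()"
```

```text
t: 13.4
tcp_pos: [0.4867, 0.3329, 0.0571]
eef_rot: [0.42, 0.908, 0.001, -0.0]
wrist_force: [-2.2, 4.4, -6.9]
opening: 0.011
t 13.4 tcp [0.4867 0.3329 0.0571] rot [[-0.648, 0.762, -0.0], [0.762, 0.648, 0.001], [0.001, 0.001, -1.0]] F [-2.2  4.4 -6.9] T [ 1.02  0.49 -1.59] op 0.011 j [-0.68  0.57  0.    1.85 -0.01  0.72  0.03]
```

```bash
python3 -m pendant '[[[0,0,0,0,0,0,0.4],[0,0,0,0,0,0,0.4],[0,0,0,0,0,0,0.4],[0,0,0.04,0,0,0,0.5],[0,0,0.04,0,0,0.12,0.5],[0,-0.02,0.03,0,0,0.12,0.5],[-0.01,-0.035,0.015,0,0,0.12,0.5],[-0.01,-0.038,0.01,0,0,0.12,0.5]]]'
python3 -m pendant '[[[-0.01,-0.038,0.01,0,0,0.12,0.5],[-0.01,-0.038,0.01,0,0,0.12,0.5],[-0.01,-0.038,0.01,0,0,0.12,0.5],[-0.01,-0.038,0.01,0,0,0.04,0.5],[0,-0.04,0.01,0,0,0,0.5],[0,-0.04,0,0,0,0,0.5],[0,-0.04,0,0,0,0,0.5],[0,-0.04,0,0,0,0,0.5]]]'
python3 -m pendant '[[[0,-0.03,0,0,0,0,0.5],[0,0,0,0,0,0,0.5],[0,0,0,0,0,0,0.5]]]'
python3 - <<'E'
from h import *
st(); im,inf=shot('w6')
E
```

```text
t: 14.07
tcp_pos: [0.4681, 0.2397, 0.1944]
eef_rot: [0.188, 0.982, 0.002, 0.002]
wrist_force: [0.7, -0.6, -0.7]
opening: 0.0427
t: 14.73
tcp_pos: [0.4274, -0.0733, 0.2421]
eef_rot: [-0.003, 1.0, -0.0, 0.001]
wrist_force: [0.1, 0.4, 0.4]
opening: 0.0426
t: 14.98
tcp_pos: [0.4275, -0.1027, 0.2414]
eef_rot: [-0.001, 1.0, -0.0, 0.001]
wrist_force: [0.7, 0.4, -0.9]
opening: 0.0426
t 14.98 tcp [ 0.4275 -0.1027  0.2414] rot [[-1.0, -0.002, 0.001], [-0.002, 1.0, -0.001], [-0.001, -0.001, -1.0]] F [ 0.7  0.4 -0.9] T [ 0.   -0.01  0.07] op 0.0426 j [ 0.02  0.09  0.11  2.03 -0.01  1.02  1.71]
```

View pics/w6.png

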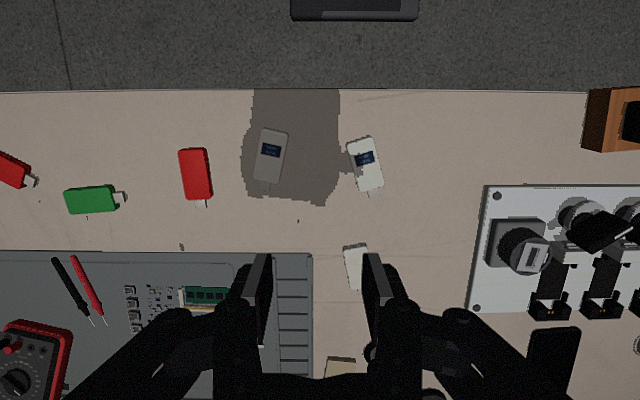

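Run:
```python
from h import *
im=cv2.imread('pics/w6.png')
g=np.clip((im[115:295,235:405].astype(float)/255)**0.7*255,0,255).astype(np.uint8)
cv2.imwrite('pics/w6c.png',cv2.resize(g,None,fx=3.3,fy=3.3,interpolation=cv2.INTER_CUBIC))
```

```text
(no output)
```

View pics/w6c.png

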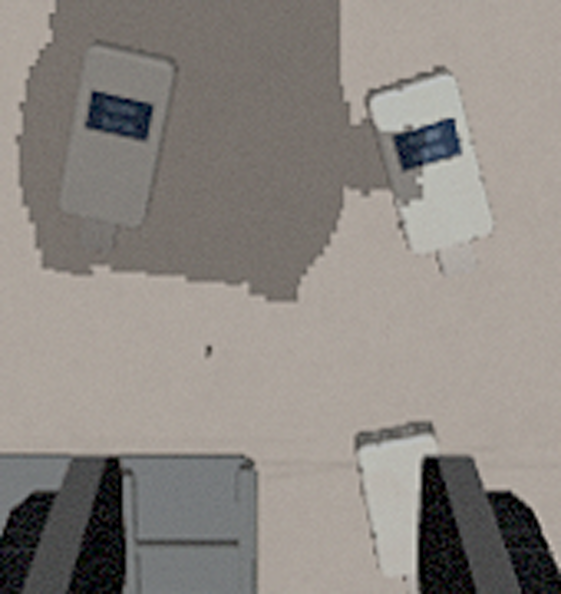

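```bash
cat >> h.py <<'E'
def case(uv,inf,z=.011,cam='wrist'):
    "uv: far-left, far-right, plug-right, plug-left corners of case top"
    X=onplane(cam,uv,z,inf); c=X.mean(0); d=(X[2]+X[3]-X[0]-X[1]); h=np.arctan2(d[1],d[0])
    print('centre',c.round(4),'plug heading',h.round(3),'L',(np.linalg.norm(d)/2).round(4),'W',(np.linalg.norm(X[1]+X[2]-X[0]-X[3])/2).round(4)); return c,h
E
python3 - <<'E'
from h import *
inf=load('w6'); f=lambda P:[(235+p[0]/3.3,115+p[1]/3.3) for p in P]
case(f([(370,95),(450,70),(493,225),(415,252)]),inf)
case(f([(95,45),(177,65),(147,228),(60,210)]),inf)
print(onplane('wrist',f([(358,445),(435,432),(382,577)]),.011,inf).round(4))
E
```

```text
centre [ 0.4264 -0.0486  0.011 ] plug heading 0.315 L 0.0554 W 0.0272
centre [ 0.4188 -0.1517  0.011 ] plug heading -0.232 L 0.0562 W 0.0282
[[ 0.5309 -0.0703  0.011 ]
 [ 0.5256 -0.0427  0.011 ]
 [ 0.5869 -0.0595  0.011 ]]
```

```bash
python3 -m pendant '[[[0,0.02,-0.02,0,0,0.1,0.6],[0,0.02,-0.03,0,0,0.1,0.6],[0,0.013,-0.035,0,0,0.115,0.6],[0,0,-0.025,0,0,0,0.6],[0,0,0,0,0,0,0.6],[0,0,0,0,0,0,0.6]]]'
python3 - <<'E'
from h import *
st(); im,inf=shot('w7')
print(proj('wrist',[(.4264,-.0486,.011)],inf))
E
```

```text
t: 15.53
tcp_pos: [0.427, -0.0468, 0.1305]
eef_rot: [-0.16, 0.987, 0.0, -0.001]
wrist_force: [0.7, -0.8, -0.3]
opening: 0.0511
t 15.53 tcp [ 0.427  -0.0468  0.1305] rot [[-0.949, -0.317, -0.003], [-0.317, 0.949, 0.0], [0.003, 0.001, -1.0]] F [ 0.7 -0.8 -0.3] T [ 0.02 -0.08  0.01] op 0.0511 j [-0.03  0.23  0.03  2.17 -0.01  0.74  1.9 ]
[[314.0589468 196.9578333]]
```

View pics/w7.png

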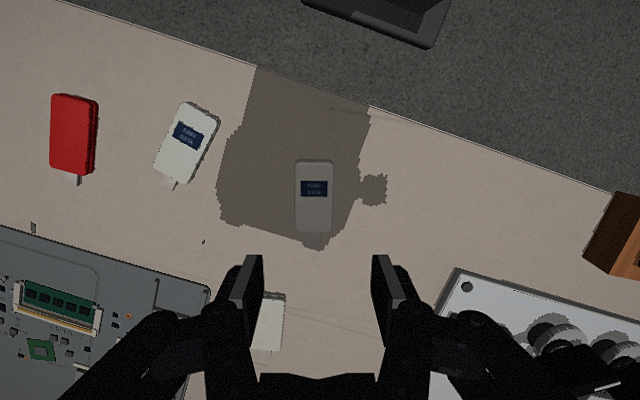

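```bash
python3 -m pendant '[[[0,-0.002,-0.035,0,0,0,0.6],[0,0,-0.035,0,0,0,0.6],[0,0,-0.03,0,0,0,0.6],[0,0,-0.015,0,0,0,0.6],[0,0,0,0,0,0,0.6],[0,0,0,0,0,0,0.3],[0,0,0,0,0,0,0.2],[0,0,0,0,0,0,0.2]]]'
python3 -m pendant '[[[0,0,0,0,0,0,0.2],[0,0,0,0,0,0,0.2],[0,0,0,0,0,0,0.2]]]'
python3 -c "
from h import *; st()"
```

```text
t: 16.25
tcp_pos: [0.4293, -0.05, 0.0179]
eef_rot: [-0.159, 0.987, -0.0, 0.002]
wrist_force: [-0.9, 0.0, 2.9]
opening: 0.0277
t: 16.5
tcp_pos: [0.4293, -0.0501, 0.0179]
eef_rot: [-0.159, 0.987, -0.0, 0.002]
wrist_force: [-1.9, -0.9, 8.9]
opening: 0.028
t 16.5 tcp [ 0.4293 -0.0501  0.0179] rot [[-0.949, -0.315, 0.004], [-0.315, 0.949, -0.0], [-0.004, -0.001, -1.0]] F [-1.9 -0.9  8.9] T [-0.04  0.3  -0.03] op 0.028 j [-0.01  0.45  0.02  2.25 -0.02  0.44  1.91]
```

```bash
python3 -m pendant '[[[0,0,0.02,0,0,0,0.2],[0,0,0.03,0,0,0,0.2],[0,0,0.03,0,0,0,0.2],[0,0,0.03,0,0,0,0.2],[0,0,0,0,0,0,0.2],[0,0,0,0,0,0,0.2]]]'
python3 - <<'E'
from h import *
st(); im,inf=shot('w8')
cv2.imwrite('pics/w8c.png',cv2.resize(im[200:400,200:440],None,fx=3,fy=3,interpolation=cv2.INTER_CUBIC))
shot('s8','side')
E
```

```text
t: 17.0
tcp_pos: [0.4294, -0.05, 0.1287]
eef_rot: [-0.159, 0.987, -0.001, 0.003]
wrist_force: [0.7, -0.5, -1.0]
opening: 0.0275
t 17.0 tcp [ 0.4294 -0.05    0.1287] rot [[-0.949, -0.315, 0.007], [-0.315, 0.949, 0.0], [-0.006, -0.002, -1.0]] F [ 0.7 -0.5 -1. ] T [ 0.07  0.01 -0.05] op 0.0275 j [-0.02  0.24  0.03  2.18 -0.01  0.72  1.91]
```

View pics/w8c.png

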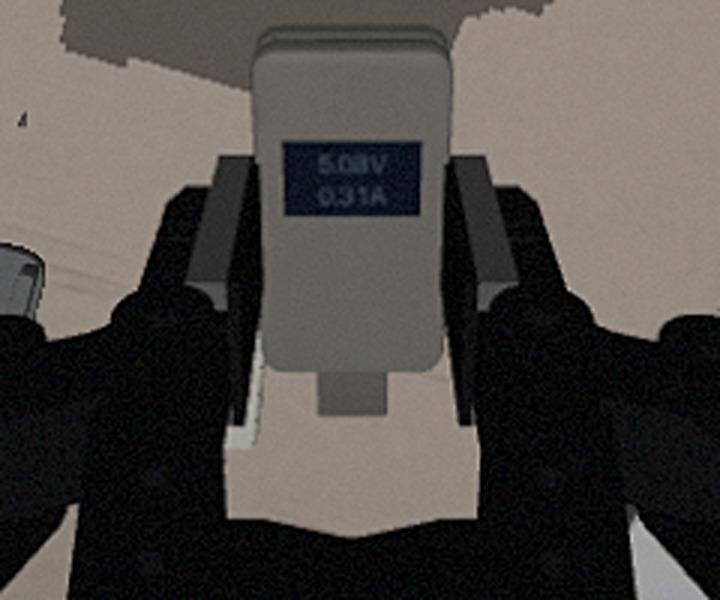

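View pics/s8.png

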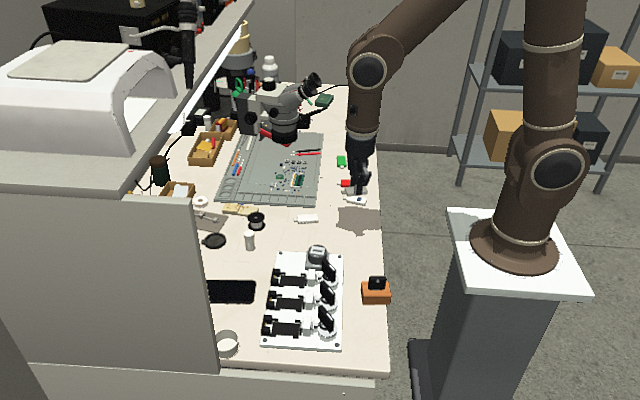

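```bash
cat >> h.py <<'E'
def held(far,plug,inf,zb=.0069):
    s=manip.read_state(); p=np.array(s['tcp_pos'])
    from scipy.spatial.transform import Rotation as Ro
    M=Ro.from_quat(s['eef_rot']).as_matrix()
    X=onplane('wrist',[far,plug],p[2]-zb,inf); c=X.mean(0); d=X[1]-X[0]
    print('len',np.linalg.norm(d).round(4),'centre',c.round(4),'in tool',(M.T@(c-p)).round(4),'heading',np.arctan2(d[1],d[0]).round(4),'tool heading',np.arctan2(-M[1,0],-M[0,0]).round(4))
E
python3 - <<'E'
from h import *
inf=load('w8')
held((200+352/3,200+50/3),(200+353/3,200+371/3),inf)
held((200+352/3,200+50/3),(200+353/3,200+371/3),inf,.005)
E
```

```text
len 0.0576 centre [ 0.4289 -0.0494  0.1193] in tool [-0.0014  0.0001  0.0069] heading 0.3242 tool heading 0.3205
len 0.0568 centre [ 0.4278 -0.0497  0.1212] in tool [-0.0002  0.0001  0.005 ] heading 0.3242 tool heading 0.3205
```

```bash
python3 -m pendant '[[[0.01,0.037,0.01,0,0,-0.06,0.2],[0.014,0.038,0.01,0,0,-0.06,0.2],[0.014,0.038,0,0,0,-0.06,0.2],[0.014,0.038,0,0,0,-0.06,0.2],[0.014,0.038,0,0,0,-0.07,0.2],[0.014,0.038,0,0,0,0,0.2],[0.014,0.038,0,0,0,0,0.2],[0.014,0.038,0,0,0,0,0.2]]]'
python3 -m pendant '[[[0.014,0.038,0,0,0,0,0.2],[0.014,0.038,0,0,0,0,0.2],[0.005,0.005,0,0,0,0,0.2],[0,0,0,0,0,0,0.2],[0,0,0,0,0,0,0.2]]]'
python3 - <<'E'
from h import *
st(); im,inf=shot('w9'); st()
cv2.imwrite('pics/w9c.png',cv2.resize(im[180:380,200:440],None,fx=3,fy=3,interpolation=cv2.INTER_CUBIC))
E
```

```text
t: 17.77
tcp_pos: [0.5352, 0.2548, 0.1441]
eef_rot: [-0.005, 1.0, -0.001, -0.001]
wrist_force: [1.4, 0.4, -0.2]
opening: 0.0281
t: 18.18
tcp_pos: [0.5678, 0.3334, 0.1437]
eef_rot: [-0.006, 1.0, -0.001, -0.001]
wrist_force: [-0.1, -1.6, -0.2]
opening: 0.0276
t 18.18 tcp [0.5678 0.3334 0.1437] rot [[-1.0, -0.011, -0.003], [-0.011, 1.0, -0.002], [0.003, -0.002, -1.0]] F [-0.1 -1.6 -0.2] T [-0.06 -0.01  0.04] op 0.0276 j [-0.6   0.56 -0.01  1.61  0.01  0.97  0.97]
t 18.23 tcp [0.568  0.3323 0.1442] rot [[-1.0, -0.01, -0.002], [-0.01, 1.0, -0.002], [0.002, -0.002, -1.0]] F [ 0.1 -1.4 -1.3] T [ 0.02 -0.03 -0.07] op 0.028 j [-0.6   0.56 -0.01  1.61  0.01  0.97  0.97]
```

View pics/w9.png

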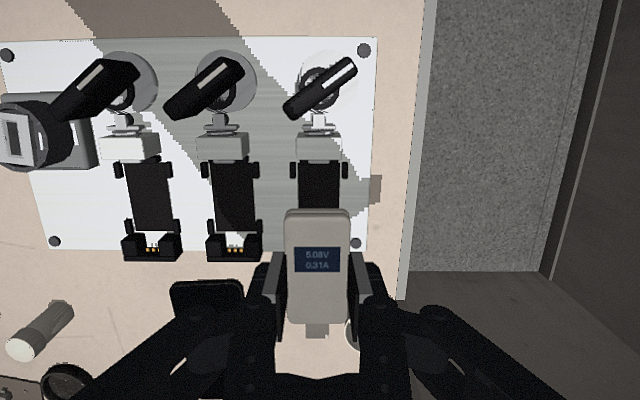

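View pics/w9c.png

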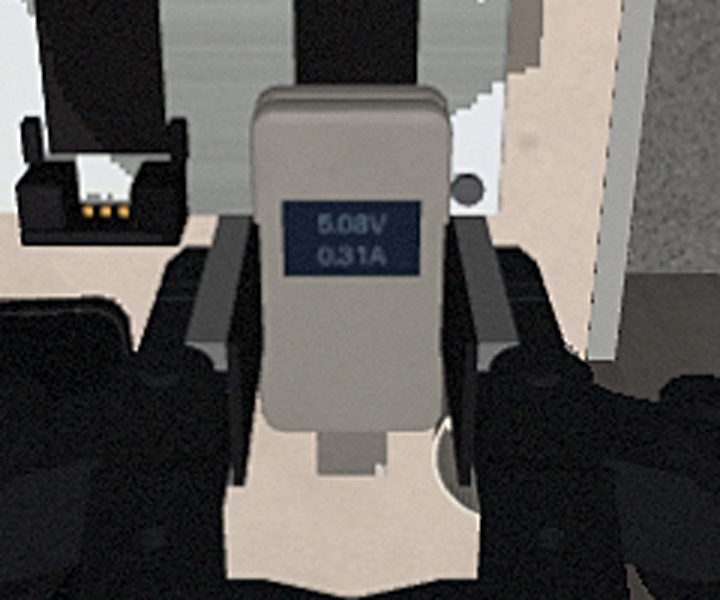

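Run:
```python
from h import *
im=cv2.imread('pics/w9.png')
g=np.clip((im[120:270,105:365].astype(float)/255)**0.5*255,0,255).astype(np.uint8)
cv2.imwrite('pics/w9e.png',cv2.resize(g,None,fx=3,fy=3,interpolation=cv2.INTER_CUBIC))
held((200+351/3,180+110/3),(200+352/3,180+432/3),load('w9'))
```

```text
len 0.0562 centre [0.5655 0.3339 0.1373] in tool [0.0025 0.0016 0.0069] heading 0.0146 tool heading 0.0096
```

View pics/w9e.png

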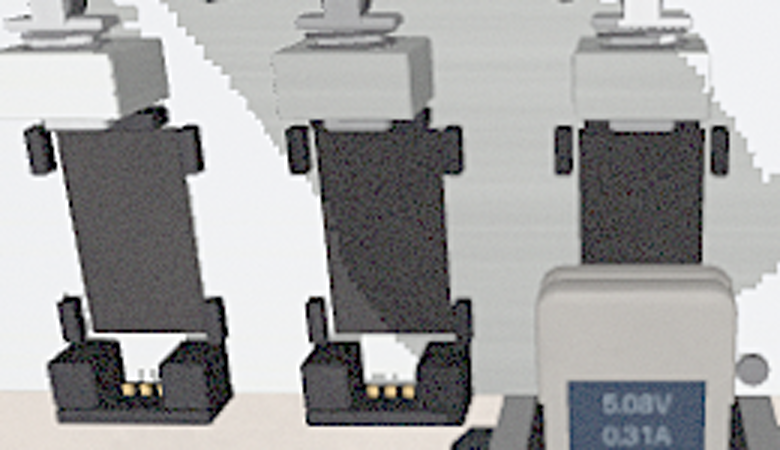

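Run:
```python
from h import *
from scipy.spatial.transform import Rotation as Ro
for i in range(3):
    s=st(); K,D,R,t=info('wrist'); M=Ro.from_quat(s['eef_rot']).as_matrix(); c=-R.T@t
    print('cam in tool',(M.T@(c-s['tcp_pos'])).round(5), 'cam rot in tool',Ro.from_matrix(M.T@R.T).as_rotvec().round(4), c.round(4))
    manip.camera('wrist')
K,D,R,t=load('w9'); print((-R.T@t).round(4))
```

```text
t 18.23 tcp [0.568  0.3323 0.1442] rot [[-1.0, -0.01, -0.002], [-0.01, 1.0, -0.002], [0.002, -0.002, -1.0]] F [ 0.1 -1.4 -1.3] T [ 0.02 -0.03 -0.07] op 0.028 j [-0.6   0.56 -0.01  1.61  0.01  0.97  0.97]
cam in tool [ 0.08446  0.00024 -0.12692] cam rot in tool [-0.2619 -0.2605  1.5545] [0.4838 0.3321 0.2713]
t 18.28 tcp [0.5682 0.332  0.1448] rot [[-1.0, -0.009, -0.002], [-0.009, 1.0, -0.002], [0.002, -0.002, -1.0]] F [-0.3 -0.7  0.2] T [ 0.04 -0.04 -0.03] op 0.0279 j [-0.59  0.56 -0.01  1.61  0.01  0.98  0.97]
cam in tool [ 0.08446  0.00025 -0.1269 ] cam rot in tool [-0.2619 -0.2605  1.5546] [0.484  0.3317 0.2718]
t 18.33 tcp [0.5684 0.332  0.1452] rot [[-1.0, -0.009, -0.001], [-0.009, 1.0, -0.001], [0.001, -0.001, -1.0]] F [ 0.4 -0.3 -0.4] T [-0.01  0.03  0.  ] op 0.0279 j [-0.59  0.56 -0.01  1.61  0.01  0.98  0.97]
cam in tool [ 0.08447  0.00025 -0.12691] cam rot in tool [-0.2619 -0.2604  1.5545] [0.4841 0.3317 0.2722]
[0.4837 0.333  0.2708]
```

```bash
cat >> h.py <<'E'
from scipy.spatial.transform import Rotation as Ro
CT=np.array([.08446,.00025,-.12691]); CR=Ro.from_rotvec([-.2619,-.2605,1.5545]).as_matrix()
def toolpose(inf):
    K,D,R,t=inf; M=R.T@CR.T; return -R.T@t-M@CT, M
def held(far,plug,inf,zb=.0069):
    p,M=toolpose(inf)
    X=onplane('wrist',[far,plug],p[2]-zb,inf); c=X.mean(0); d=X[1]-X[0]
    print('len',np.linalg.norm(d).round(4),'centre',c.round(4),'in tool',(M.T@(c-p)).round(4),'heading',np.arctan2(d[1],d[0]).round(4),'tool heading',np.arctan2(-M[1,0],-M[0,0]).round(4),'tcp',p.round(4))
E
python3 - <<'E'
from h import *
held((200+352/3,200+50/3),(200+353/3,200+371/3),load('w8'))
inf=load('w9')
held((200+351/3,180+108/3),(200+352/3,180+432/3),inf)
f=lambda a:(105+a[0]/3,120+a[1]/3)
# guides' tops z=.018 : inner/outer edge, at bay2 and bay3 ; contact block top .03
for n,a,z in [('b3 rear-left guide c',(41,143),.018),('b3 rear-right',(193,143),.018),('b3 fr-left',(74,314),.018),('b3 fr-right',(217,314),.018),('b2 rl',(299,143),.018),('b2 rr',(452,143),.018),('b2 fl',(319,314),.018),('b2 fr',(462,314),.018),('b1 rl',(564,143),.018),('b1 rr',(720,143),.018),
 ('cb3 l',(50,358),.03),('cb3 r',(230,345),.03)]:
    print(n,onplane('wrist',[f(a)],z,inf)[0].round(4))
E
```

```text
len 0.0565 centre [ 0.4275 -0.0498  0.1218] in tool [0.002  0.0007 0.0069] heading 0.3242 tool heading 0.3202 tcp [ 0.4295 -0.0499  0.1287]
len 0.0567 centre [0.5657 0.3339 0.1368] in tool [0.0021 0.0005 0.0069] heading 0.0146 tool heading 0.011 tcp [0.5678 0.3334 0.1437]
b3 rear-left guide c [0.5462 0.1778 0.018 ]
b3 rear-right [0.5458 0.2183 0.018 ]
b3 fr-left [0.5947 0.1784 0.018 ]
b3 fr-right [0.5941 0.2187 0.018 ]
b2 rl [0.5456 0.2462 0.018 ]
b2 rr [0.5452 0.286  0.018 ]
b2 fl [0.5936 0.247  0.018 ]
b2 fr [0.5931 0.2864 0.018 ]
b1 rl [0.5449 0.3149 0.018 ]
b1 rr [0.5444 0.3551 0.018 ]
cb3 l [0.6024 0.1768 0.03  ]
cb3 r [0.5977 0.2265 0.03  ]
```

```bash
python3 -m pendant '[[[0.0045,0.0015,-0.03,0,0,0,0.2],[0,0,-0.03,0,0,0,0.2],[0,0,-0.025,0,0,0,0.2],[0,0,-0.009,0,0,0,0.2],[0,0,0,0,0,0,0.2],[0,0,0,0,0,0,0.2],[0,0,0,0,0,0,0.2]]]'
python3 - <<'E'
from h import *
st(); im,inf=shot('w10')
g=np.clip((im[150:370,220:420].astype(float)/255)**0.6*255,0,255).astype(np.uint8)
cv2.imwrite('pics/w10c.png',cv2.resize(g,None,fx=2.7,fy=2.7,interpolation=cv2.INTER_CUBIC))
E
```

```text
t: 18.97
tcp_pos: [0.5742, 0.3359, 0.0537]
eef_rot: [-0.005, 1.0, 0.001, 0.001]
wrist_force: [0.6, 0.1, -0.2]
opening: 0.0284
t 18.97 tcp [0.5742 0.3359 0.0537] rot [[-1.0, -0.01, 0.002], [-0.01, 1.0, 0.001], [-0.002, 0.001, -1.0]] F [ 0.6  0.1 -0.2] T [ 0.03 -0.01 -0.02] op 0.0284 j [-0.59  0.67 -0.01  1.65  0.01  0.81  0.97]
```

View pics/w10c.png

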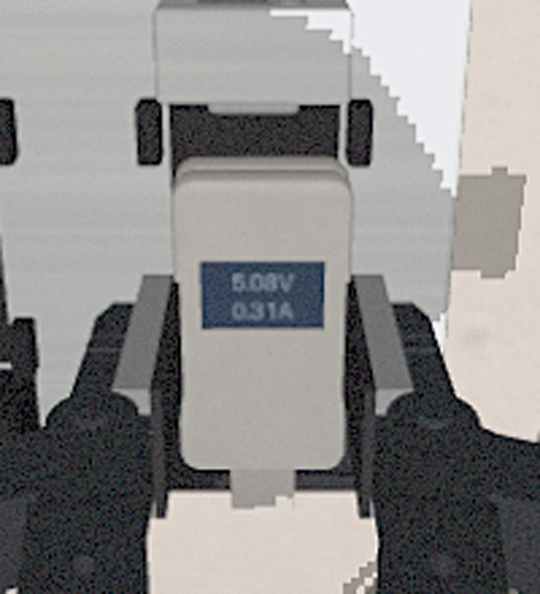

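Run:
```python
from h import *
inf=load('w10'); f=lambda a:(220+a[0]/2.7,150+a[1]/2.7)
st(); print(toolpose(inf)[0])
for n,a,z in [('gl front',(149,164),.018),('gr front',(360,163),.018),('gl rear bottom',(149,98),.012),('floor rear edge',(255,155),.012),('guide face top',(254,5),.0405),('guide face bottom',(254,103),.0405),('cb far edge',(254,491),.03)]:
    X=onplane('wrist',[f(a)],z,inf)[0]; print(n,X.round(4))
held(f((263.5,180)),f((263,469)),inf)
```

```text
t 19.02 tcp [0.5743 0.336  0.0539] rot [[-1.0, -0.01, 0.003], [-0.01, 1.0, 0.002], [-0.003, 0.002, -1.0]] F [ 0.  -0.2  0.2] T [0.   0.01 0.02] op 0.0276 j [-0.59  0.67 -0.01  1.65  0.01  0.81  0.97]
[0.57423534 0.3359085  0.05375324]
gl front [0.5527 0.3145 0.018 ]
gr front [0.5521 0.3551 0.018 ]
gl rear bottom [0.5413 0.3141 0.012 ]
floor rear edge [0.5529 0.3349 0.012 ]
guide face top [0.5171 0.3346 0.0405]
guide face bottom [0.5332 0.3347 0.0405]
cb far edge [0.62   0.3353 0.03  ]
len 0.0564 centre [0.5722 0.3366 0.0469] in tool [0.002  0.0007 0.0069] heading 0.0098 tool heading 0.01 tcp [0.5742 0.3359 0.0538]
```

```bash
python3 -m pendant '[[[-0.001,-0.002,0,0,0,0,0.2],[0,0,-0.008,0,0,0,0.2],[0,0,-0.006,0,0,0,0.2],[0,0,0,0,0,0,0.2]]]'
python3 -m pendant '[[[0,0,-0.004,0,0,0,0.2],[0,0,-0.003,0,0,0,0.2],[0,0,0,0,0,0,0.2]]]'
python3 -c "
from h import *; st()"
```

```text
t: 19.35
tcp_pos: [0.5712, 0.333, 0.0363]
eef_rot: [-0.005, 1.0, -0.001, -0.001]
wrist_force: [-1.3, -0.2, -0.7]
opening: 0.0277
t: 19.6
tcp_pos: [0.572, 0.3336, 0.0303]
eef_rot: [-0.005, 1.0, -0.0, -0.0]
wrist_force: [-0.6, -0.7, -0.6]
opening: 0.0281
t 19.6 tcp [0.572  0.3336 0.0303] rot [[-1.0, -0.011, -0.0], [-0.011, 1.0, -0.0], [0.0, -0.0, -1.0]] F [-0.6 -0.7 -0.6] T [ 0.01 -0.04 -0.01] op 0.0281 j [-0.59  0.7  -0.01  1.67  0.01  0.77  0.97]
```

```bash
python3 -m pendant '[[[0,0,-0.001,0,0,0,0.2],[0,0,0,0,0,0,0.2]]]'
python3 -m pendant '[[[0,0,0,0,0,0,0.45],[0,0,0,0,0,0,0.45],[0,0,0,0,0,0,0.45],[0,0,0.02,0,0,0,0.45],[0,0,0.04,0,0,0,0.45],[0,0,0.03,0,0,0,0.45],[0,0,0,0,0,0,0.45],[0,0,0,0,0,0,0.45]]]'
python3 - <<'E'
from h import *
st(); im,inf=shot('w11')
g=np.clip((im[120:330,120:420].astype(float)/255)**0.6*255,0,255).astype(np.uint8)
cv2.imwrite('pics/w11c.png',cv2.resize(g,None,fx=2.6,fy=2.6,interpolation=cv2.INTER_CUBIC))
E
```

```text
t: 19.77
tcp_pos: [0.5721, 0.3337, 0.03]
eef_rot: [-0.005, 1.0, 0.0, 0.0]
wrist_force: [-1.4, -0.2, 1.9]
opening: 0.0277
t: 20.43
tcp_pos: [0.5733, 0.3343, 0.1221]
eef_rot: [-0.005, 1.0, 0.001, 0.002]
wrist_force: [0.2, 1.0, 0.2]
opening: 0.0384
t 20.43 tcp [0.5733 0.3343 0.1221] rot [[-1.0, -0.01, 0.004], [-0.01, 1.0, 0.002], [-0.004, 0.002, -1.0]] F [0.2 1.  0.2] T [-0.01 -0.01  0.02] op 0.0384 j [-0.59  0.59 -0.01  1.62  0.01  0.93  0.97]
```

View pics/w11c.png

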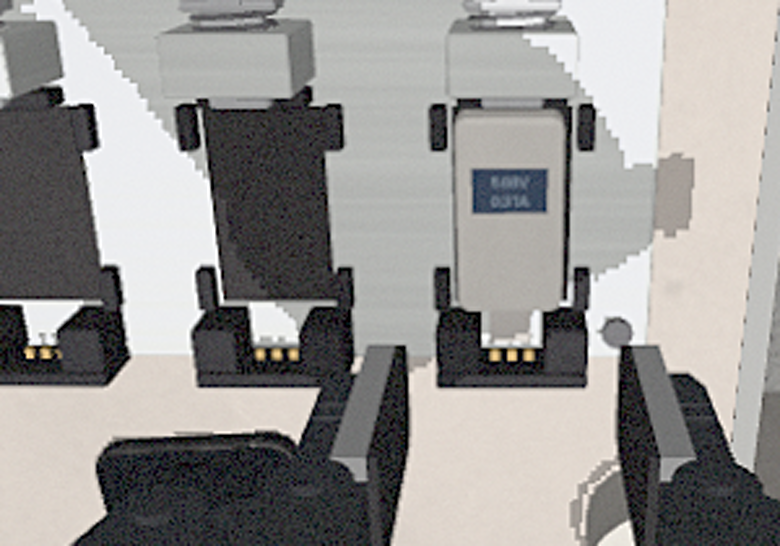

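```bash
python3 -m pendant '[[[-0.012,0,0,0,0,-0.12,0.33],[-0.012,0,0,0,0,-0.12,0.33],[-0.012,0,0,0,0,-0.12,0.33],[-0.012,0,0,0,0,-0.12,0.33],[-0.012,0,0,0,0,-0.12,0.33],[-0.012,0,0,0,0,-0.12,0.33],[-0.0145,-0.001,0,0,0,-0.12,0.33],[0,0,0,0,0,-0.1,0.33]]]'
python3 -m pendant '[[[0,0,0,0,0,0,0.33],[0,0,0,0,0,0,0.33]]]'
python3 - <<'E'
from h import *
s=st(); im,inf=shot('w12')
print(proj('wrist',[(.4865,.333,.075)],inf))
E
```

```text
t: 21.15
tcp_pos: [0.4819, 0.3321, 0.1177]
eef_rot: [0.45, 0.893, -0.002, -0.001]
wrist_force: [-0.6, -0.1, -1.0]
opening: 0.0282
t: 21.32
tcp_pos: [0.4851, 0.3323, 0.1187]
eef_rot: [0.447, 0.895, -0.001, -0.0]
wrist_force: [0.9, -0.4, -0.7]
opening: 0.0282
t 21.32 tcp [0.4851 0.3323 0.1187] rot [[-0.601, 0.799, -0.001], [0.799, 0.601, -0.002], [-0.001, -0.002, -1.0]] F [ 0.9 -0.4 -0.7] T [-0.   -0.07  0.02] op 0.0282 j [-0.84  0.49  0.21  1.83 -0.13  0.84  0.08]
[[319.55259742 242.67394329]]
```

View pics/w12.png

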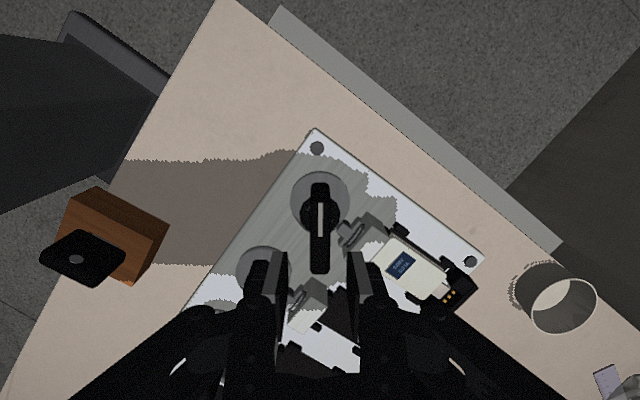

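```bash
python3 -m pendant '[[[0.001,0,-0.025,0,0,0,0.33],[0,0.001,-0.025,0,0,0,0.33],[0,0,-0.01,0,0,0,0.33],[0,0,0,0,0,0,0.2],[0,0,0,0,0,0,0],[0,0,0,0,0,0,0],[0,0,-0.001,0,0,0,0],[0,0,0,0,0,0,0]]]'
python3 -m pendant '[[[0,0,0,0,0,-0.12,0],[0,0,0,0,0,-0.12,0],[0,0,0,0,0,-0.12,0],[0,0,0,0,0,-0.12,0],[0,0,0,0,0,-0.12,0],[0,0,0,0,0,-0.12,0],[0,0,0,0,0,-0.12,0],[0,0,0,0,0,-0.12,0]]]'
python3 -m pendant '[[[0,0,0,0,0,-0.12,0],[0,0,0,0,0,-0.12,0],[0,0,0,0,0,-0.12,0],[0,0,0,0,0,-0.12,0],[0,0,0,0,0,-0.12,0],[0,0,0,0,0,-0.12,0],[0,0,0,0,0,-0.12,0],[0,0,0,0,0,-0.12,0]]]'
python3 -c "
from h import *; st()"
```

```text
t: 22.03
tcp_pos: [0.4865, 0.333, 0.0586]
eef_rot: [0.448, 0.894, -0.0, -0.0]
wrist_force: [3.0, -0.3, -17.1]
opening: 0.0108
t: 22.7
tcp_pos: [0.4859, 0.333, 0.0587]
eef_rot: [0.812, 0.584, -0.001, 0.0]
wrist_force: [1.1, -1.9, -17.1]
opening: 0.011
t: 23.37
tcp_pos: [0.4855, 0.3336, 0.0587]
eef_rot: [0.99, 0.143, -0.001, -0.0]
wrist_force: [0.5, -2.0, -17.3]
opening: 0.0106
t 23.37 tcp [0.4855 0.3336 0.0587] rot [[0.959, 0.284, -0.002], [0.284, -0.959, -0.0], [-0.002, -0.0, -1.0]] F [  0.5  -2.  -17.3] T [-0.3  -0.37  0.13] op 0.0106 j [-1.18  0.67  0.7   1.88 -0.59  0.81 -1.44]
```

```bash
python3 -m pendant '[[[0,0,0,0,0,-0.1,0],[0,0,0,0,0,-0.1,0],[0,0,0,0,0,-0.08,0],[0,0,0,0,0,0,0],[0,0,0,0,0,0,0]]]'
python3 -c "
from h import *; st()"
python3 -m pendant '[[[0,0,0,0,0,0,0.33],[0,0,0,0,0,0,0.33],[0,0,0,0,0,0,0.33],[0,0,0.03,0,0,0,0.33],[0,0,0.04,0,0,0,0.33],[0,0,0.01,0,0,0,0.33],[0,0,0,0,0,0,0.33],[0,0,0,0,0,0,0.33]]]'
python3 - <<'E'
from h import *
st(); im,inf=shot('w13')
g=np.clip((im[0:260,200:440].astype(float)/255)**0.6*255,0,255).astype(np.uint8)
cv2.imwrite('pics/w13c.png',cv2.resize(g,None,fx=2.3,fy=2.3,interpolation=cv2.INTER_CUBIC))
E
```

```text
t: 23.78
tcp_pos: [0.4856, 0.3337, 0.0586]
eef_rot: [1.0, 0.008, -0.001, 0.0]
wrist_force: [-0.2, -1.7, -14.1]
opening: 0.0107
t 23.78 tcp [0.4856 0.3337 0.0586] rot [[1.0, 0.015, -0.002], [0.015, -1.0, -0.0], [-0.002, 0.0, -1.0]] F [ -0.2  -1.7 -14.1] T [-0.2   0.1  -0.13] op 0.0107 j [-1.22  0.7   0.77  1.88 -0.65  0.83 -1.66]
t: 24.45
tcp_pos: [0.4872, 0.3344, 0.14]
eef_rot: [1.0, 0.007, 0.001, -0.001]
wrist_force: [-1.0, -0.1, -0.6]
opening: 0.0285
t 24.45 tcp [0.4872 0.3344 0.14  ] rot [[1.0, 0.013, 0.002], [0.013, -1.0, 0.003], [0.002, -0.003, -1.0]] F [-1.  -0.1 -0.6] T [ 0.04  0.03 -0.01] op 0.0285 j [-1.29  0.6   0.87  1.83 -0.55  0.97 -1.74]
```

View pics/w13c.png

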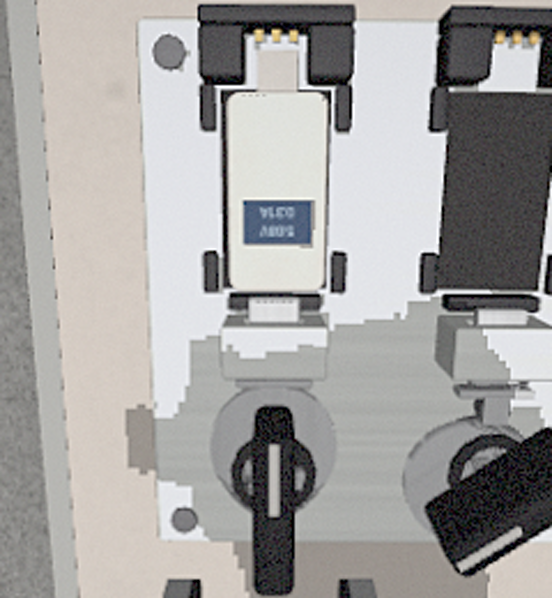

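Run:
```python
from h import *
im=cv2.imread('pics/w13.png')
c=im[90:170,280:440].astype(float); g=np.clip((c-100)*1.65,0,255).astype(np.uint8)
cv2.imwrite('pics/w13d.png',cv2.resize(g,None,fx=5,fy=5,interpolation=cv2.INTER_CUBIC))
```

```text
(no output)
```

View pics/w13d.png

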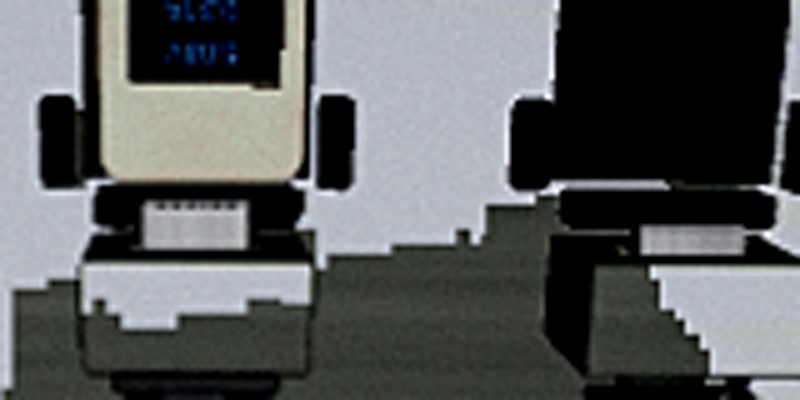

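Run:
```python
from h import *
a=cv2.imread('pics/w5.png')[60:280,230:390]; b=cv2.imread('pics/w13.png')[60:280,230:390]
g=np.hstack([a,b]).astype(float); g=np.clip((g/255)**.6*255,0,255).astype(np.uint8)
cv2.imwrite('pics/cmp.png',cv2.resize(g,None,fx=2.5,fy=2.5,interpolation=cv2.INTER_CUBIC))
```

```text
(no output)
```

View pics/cmp.png

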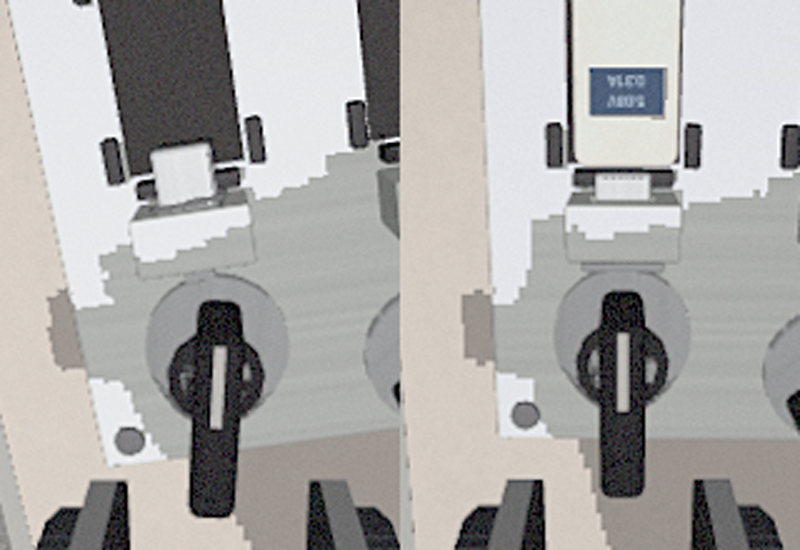

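```bash
python3 -m pendant '[[[0,0,0,0,0,0,0.33],[0,0,0,0,0,0,0.33],[0,0,0,0,0,0,0.33],[0,0,0,0,0,0,0.33],[0,0,0,0,0,0,0.33],[0,0,0,0,0,0,0.33]]]'
python3 - <<'E'
from h import *
st(); im,inf=shot('w14')
c=im[60:240,230:400].astype(float); g=np.clip((c/255)**.8*255,0,255).astype(np.uint8)
cv2.imwrite('pics/w14c.png',cv2.resize(g,None,fx=3.3,fy=3.3,interpolation=cv2.INTER_CUBIC))
s,_=shot('s14','side')
cv2.imwrite('pics/s14c.png',cv2.resize(s[240:355,250:400],None,fx=5,fy=5,interpolation=cv2.INTER_CUBIC))
E
```

```text
t: 25.0
tcp_pos: [0.4866, 0.3335, 0.1385]
eef_rot: [1.0, 0.006, -0.0, 0.0]
wrist_force: [0.0, 0.1, 0.1]
opening: 0.0281
t 25.0 tcp [0.4866 0.3335 0.1385] rot [[1.0, 0.012, -0.0], [0.012, -1.0, -0.0], [-0.0, 0.0, -1.0]] F [0.  0.1 0.1] T [-0.04 -0.04  0.03] op 0.0281 j [-1.29  0.6   0.87  1.84 -0.55  0.97 -1.74]
```

View pics/w14c.png

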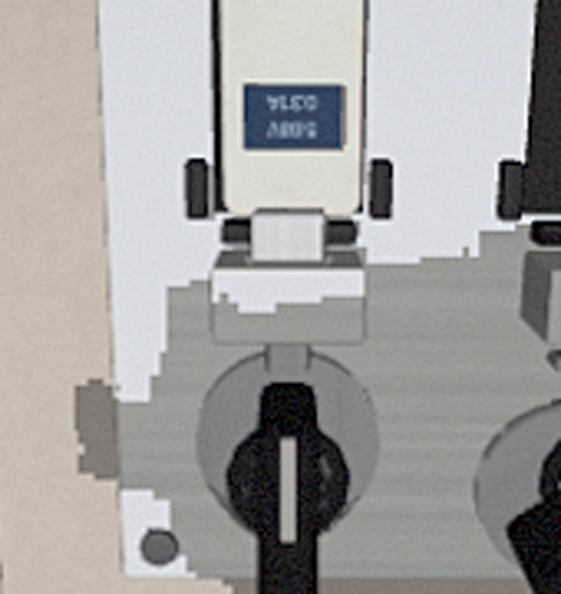

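View pics/s14c.png

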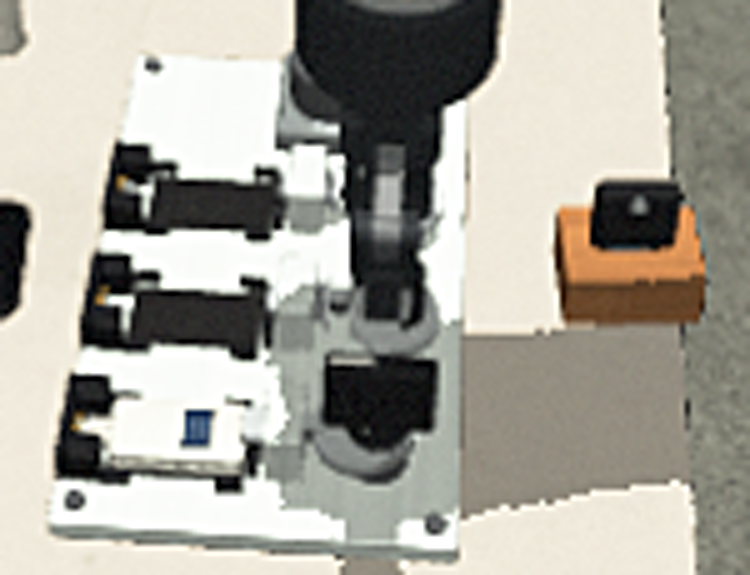

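```bash
python3 -m pendant '[[[0,-0.03,0.02,0,0,-0.03,0.5],[-0.005,-0.038,0.012,0,0,-0.03,0.5],[-0.005,-0.038,0.012,0,0,-0.03,0.5],[-0.006,-0.038,0.01,0,0,-0.03,0.5],[-0.006,-0.038,0.008,0,0,-0.03,0.5],[-0.006,-0.038,0,0,0,-0.03,0.6],[-0.006,-0.038,0,0,0,-0.03,0.6],[-0.006,-0.038,0,0,0,-0.03,0.6]]]'
python3 -m pendant '[[[-0.006,-0.038,0,0,0,0,0.6],[-0.006,-0.038,0,0,0,0,0.6],[-0.006,-0.038,0,0,0,0,0.6],[-0.006,-0.038,0,0,0,0,0.6],[-0.003,-0.03,0,0,0,0,0.6],[0,0,0,0,0,0,0.6],[0,0,0,0,0,0,0.6]]]'
python3 - <<'E'
from h import *
st(); im,inf=shot('w15')
E
```

```text
t: 25.77
tcp_pos: [0.4461, 0.036, 0.201]
eef_rot: [0.993, -0.114, 0.0, -0.001]
wrist_force: [1.0, -1.1, -0.2]
opening: 0.0515
t: 26.35
tcp_pos: [0.4191, -0.1464, 0.201]
eef_rot: [0.993, -0.116, 0.0, -0.0]
wrist_force: [0.8, 1.2, -0.7]
opening: 0.0512
t 26.35 tcp [ 0.4191 -0.1464  0.201 ] rot [[0.973, -0.231, 0.001], [-0.231, -0.973, 0.0], [0.001, -0.0, -1.0]] F [ 0.8  1.2 -0.7] T [0.02 0.02 0.02] op 0.0512 j [-0.74  0.26  1.16  2.12 -0.3   0.94 -1.22]
```

View pics/w15.png

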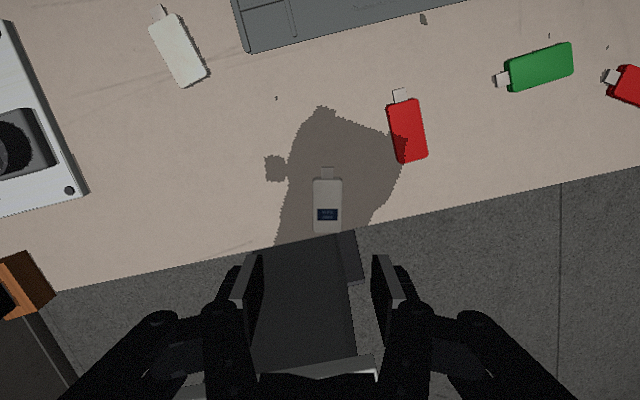

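Run:
```python
from h import *
im=cv2.imread('pics/w15.png')
a=np.clip((im[160:245,290:375].astype(float)/255)**.6*255,0,255).astype(np.uint8); b=im[0:100,130:230]
cv2.imwrite('pics/w15a.png',cv2.resize(a,None,fx=6,fy=6,interpolation=cv2.INTER_CUBIC))
cv2.imwrite('pics/w15b.png',cv2.resize(b,None,fx=5,fy=5,interpolation=cv2.INTER_CUBIC))
```

```text
(no output)
```

View pics/w15a.png

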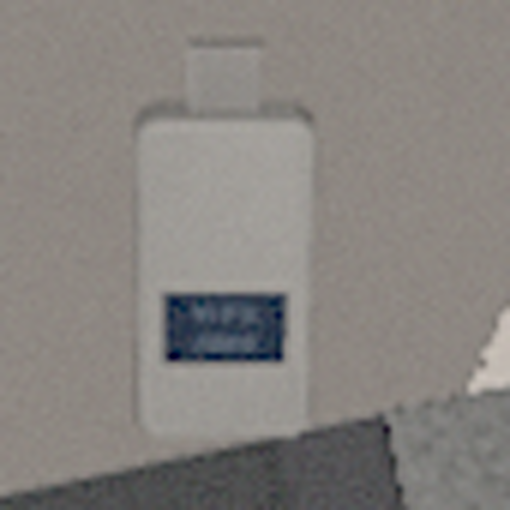

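View pics/w15b.png

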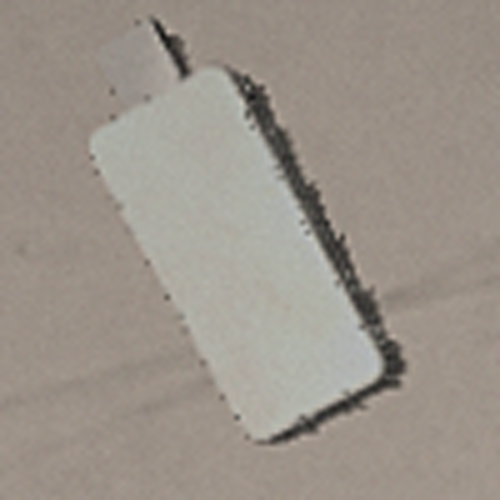

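Run:
```python
from h import *
inf=load('w15'); f=lambda P:[(290+p[0]/6,160+p[1]/6) for p in P]
case(f([(133,436),(306,433),(312,118),(138,118)]),inf)
print('edge',onplane('wrist',[(330,236),(200,258)],0,inf).round(4))
f=lambda P:[(130+p[0]/5,p[1]/5) for p in P]
case(f([(255,443),(388,360),(233,60),(88,140)]),inf)
```

```text
centre [ 0.3842 -0.1482  0.011 ] plug heading -0.239 L 0.0567 W 0.0292
edge [[ 0.3467 -0.1433  0.    ]
 [ 0.3534  0.0029  0.    ]]
centre [ 0.5568 -0.0533  0.011 ] plug heading 0.196 L 0.0548 W 0.0294
```

```bash
python3 -m pendant '[[[-0.012,-0.001,-0.02,0,0,0,0.6],[-0.012,-0.001,-0.03,0,0,0,0.6],[-0.0115,0,-0.035,0,0,0,0.6],[0,0,-0.035,0,0,0,0.6],[0,0,-0.02,0,0,0,0.6],[0,0,0,0,0,0,0.6],[0,0,0,0,0,0,0.6]]]'
python3 - <<'E'
from h import *
st(); im,inf=shot('w16'); print(proj('wrist',[(.3842,-.1482,.011)],inf))
E
```

```text
t: 26.98
tcp_pos: [0.3838, -0.1456, 0.0605]
eef_rot: [0.994, -0.113, -0.001, 0.0]
wrist_force: [-0.1, -1.0, 1.0]
opening: 0.0513
t 26.98 tcp [ 0.3838 -0.1456  0.0605] rot [[0.974, -0.225, -0.003], [-0.225, -0.974, -0.0], [-0.002, 0.001, -1.0]] F [-0.1 -1.   1. ] T [-0.03 -0.02 -0.  ] op 0.0513 j [-0.44  0.47  0.85  2.31 -0.63  0.61 -0.9 ]
[[321.55958875 234.93290669]]
```

View pics/w16.png

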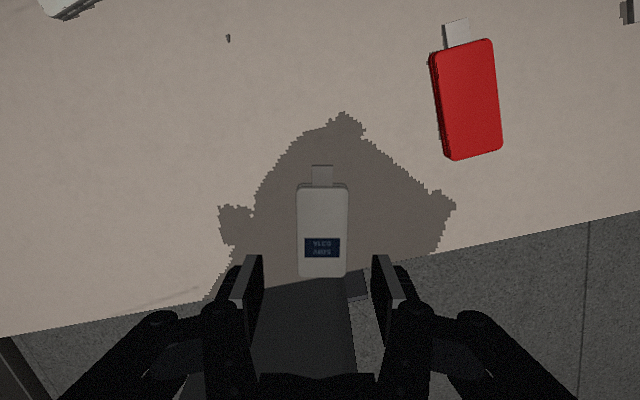

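```bash
python3 -m pendant '[[[0.001,-0.002,-0.025,0,0,0,0.6],[0,0,-0.016,0,0,0,0.6],[0,0,-0.003,0,0,0,0.6],[0,0,0,0,0,0,0.6],[0,0,0,0,0,0,0.2],[0,0,0,0,0,0,0.2],[0,0,0,0,0,0,0.2],[0,0,0,0,0,0,0.2]]]'
python3 -c "
from h import *; st()"
```

```text
t: 27.7
tcp_pos: [0.3861, -0.1485, 0.0183]
eef_rot: [0.994, -0.114, 0.001, -0.0]
wrist_force: [-2.3, 1.3, 13.5]
opening: 0.0279
t 27.7 tcp [ 0.3861 -0.1485  0.0183] rot [[0.974, -0.226, 0.003], [-0.226, -0.974, 0.0], [0.002, -0.001, -1.0]] F [-2.3  1.3 13.5] T [0.24 0.47 0.03] op 0.0279 j [-0.32  0.54  0.72  2.32 -0.76  0.52 -0.79]
```

```bash
python3 -m pendant '[[[0,0,0.035,0,0,0,0.2],[0.01,0.01,0.035,0,0,0,0.2],[0.015,0.03,0.02,0,0,0.03,0.2],[0.016,0.035,0.01,0,0,0.03,0.2],[0.016,0.036,0.01,0,0,0.03,0.2],[0.016,0.037,0,0,0,0.03,0.2],[0.016,0.037,0,0,0,0.03,0.2],[0.016,0.037,0,0,0,0.03,0.2]]]'
python3 -m pendant '[[[0.016,0.037,0,0,0,0.03,0.2],[0.016,0.037,0,0,0,0.03,0.2],[0.016,0.037,0,0,0,0,0.2],[0.016,0.037,0,0,0,0,0.2],[0.012,0.037,0,0,0,0,0.2],[0.003,0.037,0,0,0,0,0.2],[0,0,0,0,0,0,0.2],[0,0,0,0,0,0,0.2]]]'
python3 - <<'E'
from h import *
st(); im,inf=shot('w17')
g=np.clip((im[60:390,180:460].astype(float)/255)**0.6*255,0,255).astype(np.uint8)
cv2.imwrite('pics/w17c.png',cv2.resize(g,None,fx=1.8,fy=1.8,interpolation=cv2.INTER_CUBIC))
E
```

```text
t: 28.37
tcp_pos: [0.4907, 0.0761, 0.1282]
eef_rot: [1.0, -0.023, 0.001, -0.001]
wrist_force: [0.4, -1.0, -0.8]
opening: 0.0278
t: 29.03
tcp_pos: [0.5684, 0.2987, 0.1272]
eef_rot: [1.0, 0.009, 0.0, 0.0]
wrist_force: [-0.1, -0.9, -0.4]
opening: 0.0274
t 29.03 tcp [0.5684 0.2987 0.1272] rot [[1.0, 0.017, 0.0], [0.017, -1.0, -0.0], [0.0, 0.0, -1.0]] F [-0.1 -0.9 -0.4] T [-0.1  -0.01  0.03] op 0.0274 j [-1.11  0.69  0.84  1.71 -0.6   1.01 -1.61]
```

View pics/w17.png

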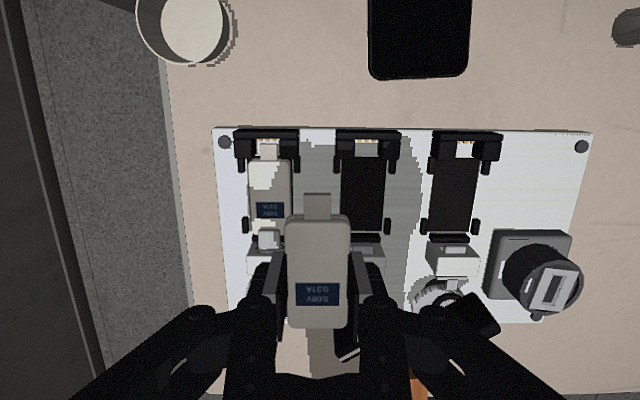

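View pics/w17c.png

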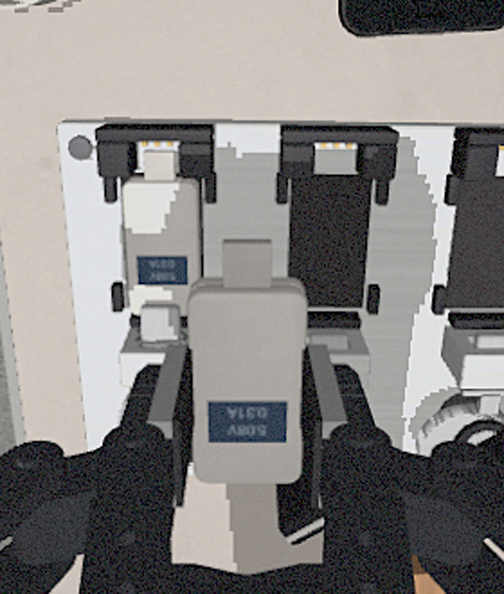

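```bash
python3 -m pendant '[[[0.004,-0.035,0,0,0,-0.008,0.2],[0,0,-0.03,0,0,0,0.2],[0,0,-0.03,0,0,0,0.2],[0,0,-0.012,0,0,0,0.2],[0,0,0,0,0,0,0.2],[0,0,0,0,0,0,0.2],[0,0,0,0,0,0,0.2]]]'
python3 - <<'E'
from h import *
st(); im,inf=shot('w18')
g=np.clip((im[90:340,220:420].astype(float)/255)**0.6*255,0,255).astype(np.uint8)
cv2.imwrite('pics/w18c.png',cv2.resize(g,None,fx=2.4,fy=2.4,interpolation=cv2.INTER_CUBIC))
E
```

```text
t: 29.67
tcp_pos: [0.5741, 0.2604, 0.0565]
eef_rot: [1.0, 0.002, 0.001, -0.0]
wrist_force: [0.7, 0.8, 0.3]
opening: 0.0283
t 29.67 tcp [0.5741 0.2604 0.0565] rot [[1.0, 0.004, 0.002], [0.004, -1.0, 0.0], [0.002, -0.0, -1.0]] F [0.7 0.8 0.3] T [-0.03  0.    0.02] op 0.0283 j [-1.02  0.76  0.77  1.78 -0.67  0.88 -1.51]
```

View pics/w18c.png

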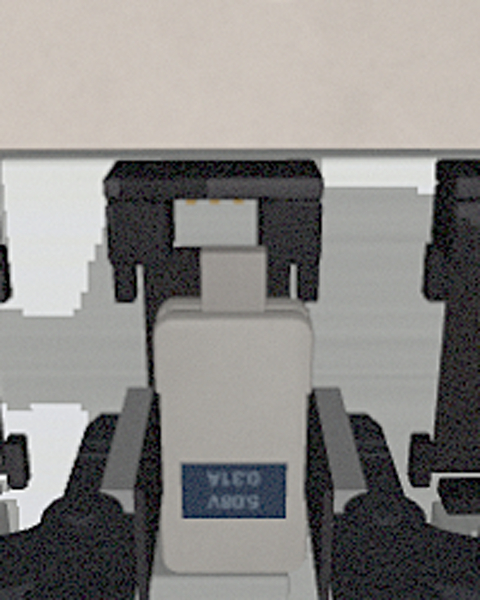

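Run:
```python
from h import *
inf=load('w18'); f=lambda a:(220+a[0]/2.4,90+a[1]/2.4)
for n,a,z,o in [('guide end l',(125,301),.018,-.018),('guide end r',(309,300),.018,-.018),('cb front',(135,263),.03,-.031),('cb front r',(300,262),.03,-.031)]:
    X=onplane('wrist',[f(a)],z,inf)[0]; print(n,X.round(4),'N',(X[0]+o).round(4))
held(f((237,573)),f((236,317)),inf)
held((180+245/1.8,60+482/1.8),(180+247/1.8,60+292/1.8),load('w17'))
```

```text
guide end l [0.5918 0.2847 0.018 ] N 0.5738
guide end r [0.5922 0.2439 0.018 ] N 0.5742
cb front [0.6048 0.2806 0.03  ] N 0.5738
cb front r [0.6052 0.2473 0.03  ] N 0.5742
len 0.0568 centre [0.573  0.26   0.0495] in tool [-0.0007  0.0012  0.0069] heading 0.0094 tool heading -3.1379 tcp [0.5737 0.2611 0.0564]
len 0.0562 centre [0.5675 0.2991 0.1202] in tool [-0.0005  0.0003  0.0069] heading 0.0085 tool heading -3.1244 tcp [0.568  0.2994 0.1271]
```

```bash
python3 -m pendant '[[[0.001,0.004,0,0,0,0.003,0.2],[0,0,0,0,0,0,0.2],[0,0,-0.006,0,0,0,0.2],[0,0,-0.004,0,0,0,0.2],[0,0,0,0,0,0,0.2]]]'
python3 - <<'E'
from h import *
st(); im,inf=shot('w19')
g=np.clip((im[90:340,220:420].astype(float)/255)**0.6*255,0,255).astype(np.uint8)
cv2.imwrite('pics/w19c.png',cv2.resize(g,None,fx=2.4,fy=2.4,interpolation=cv2.INTER_CUBIC))
E
```

```text
t: 30.13
tcp_pos: [0.5734, 0.2645, 0.0437]
eef_rot: [1.0, 0.004, -0.001, 0.0]
wrist_force: [0.4, 0.3, -0.2]
opening: 0.0274
t 30.13 tcp [0.5734 0.2645 0.0437] rot [[1.0, 0.007, -0.001], [0.007, -1.0, -0.001], [-0.001, 0.001, -1.0]] F [ 0.4  0.3 -0.2] T [ 0.02  0.02 -0.01] op 0.0274 j [-1.01  0.78  0.76  1.78 -0.68  0.87 -1.5 ]
```

View pics/w19c.png

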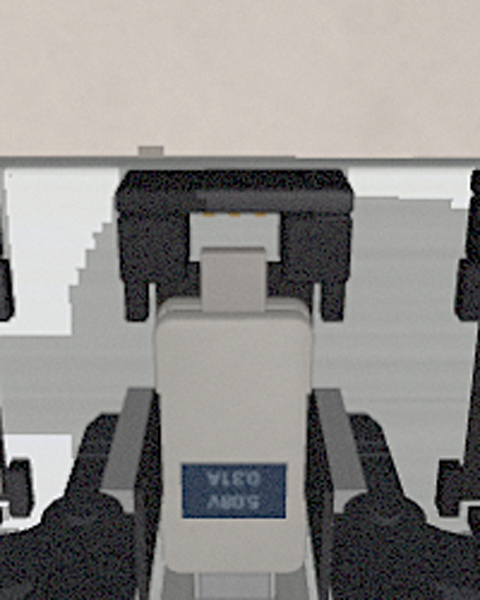

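```bash
python3 -m pendant '[[[0,0,-0.005,0,0,0,0.2],[0,0,-0.005,0,0,0,0.2],[0,0,-0.003,0,0,0,0.2],[0,0,-0.001,0,0,0,0.2],[0,0,0,0,0,0,0.2]]]'
python3 -c "
from h import *; st()"
```

```text
t: 30.6
tcp_pos: [0.574, 0.2645, 0.0306]
eef_rot: [1.0, 0.004, -0.0, 0.0]
wrist_force: [-0.3, -0.7, 0.7]
opening: 0.028
t 30.6 tcp [0.574  0.2645 0.0306] rot [[1.0, 0.007, -0.0], [0.007, -1.0, -0.0], [-0.0, 0.0, -1.0]] F [-0.3 -0.7  0.7] T [-0.03  0.06  0.03] op 0.028 j [-1.    0.79  0.74  1.78 -0.7   0.85 -1.49]
```

```bash
python3 -m pendant '[[[0,0,-0.001,0,0,0,0.45],[0,0,0,0,0,0,0.45],[0,0,0,0,0,0,0.45],[0,0,0,0,0,0,0.45],[0,0,0.03,0,0,0,0.45],[0,0,0.04,0,0,0,0.45],[0,0,0.025,0,0,0.05,0.45],[0,0,0,0,0,0.05,0.45]]]'
python3 - <<'E'
from h import *
st(); im,inf=shot('w20')
g=np.clip((im[60:330,180:460].astype(float)/255)**0.6*255,0,255).astype(np.uint8)
cv2.imwrite('pics/w20c.png',cv2.resize(g,None,fx=2,fy=2,interpolation=cv2.INTER_CUBIC))
E
```

```text
t: 31.27
tcp_pos: [0.5772, 0.2649, 0.1304]
eef_rot: [0.999, 0.054, 0.004, -0.001]
wrist_force: [0.1, -0.4, -0.6]
opening: 0.0386
t 31.27 tcp [0.5772 0.2649 0.1304] rot [[0.994, 0.108, 0.007], [0.108, -0.994, 0.003], [0.008, -0.002, -1.0]] F [ 0.1 -0.4 -0.6] T [-0.   -0.09 -0.  ] op 0.0386 j [-1.05  0.67  0.82  1.73 -0.57  0.99 -1.48]
```

View pics/w20c.png

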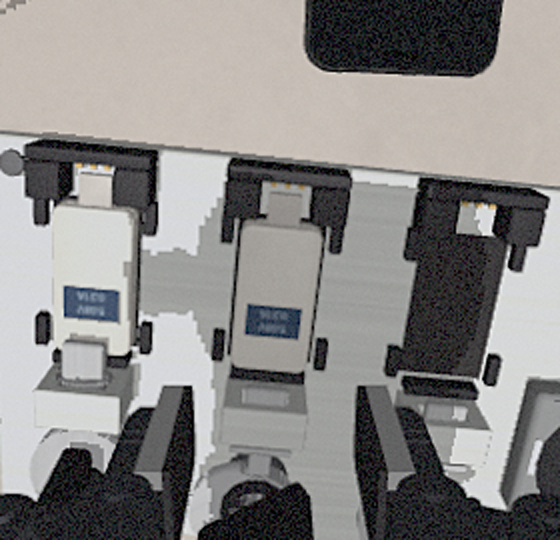

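```bash
python3 -m pendant '[[[-0.011,0,0,0,0,0.12,0.33],[-0.011,0,0,0,0,0.12,0.33],[-0.011,0,0,0,0,0.12,0.33],[-0.011,0,0,0,0,0.12,0.33],[-0.011,0,0,0,0,0.12,0.33],[-0.011,0,0,0,0,0.12,0.33],[-0.011,-0.001,0,0,0,0.12,0.33],[-0.011,-0.001,0,0,0,0.12,0.33]]]'
python3 -m pendant '[[[0,0,0,0,0,0.12,0.33],[0,0,0,0,0,0.12,0.33],[0,0,0,0,0,0.12,0.33],[0,0,0,0,0,0.12,0.33],[0,0,0,0,0,0.12,0.33],[0,0,0,0,0,0.12,0.33],[0,0,0,0,0,0.12,0.33],[0,0,0,0,0,0.12,0.33]]]'
python3 -m pendant '[[[0,0,0,0,0,0.12,0.33],[0,0,0,0,0,0.06,0.33],[0,0,0,0,0,0,0.33],[0,0,0,0,0,0,0.33]]]'
python3 - <<'E'
from h import *
s=st(); im,inf=shot('w21'); M=toolpose(inf)[1]; print(np.arctan2(M[1,0],M[0,0]))
print(proj('wrist',[(.487,.262,.075)],inf))
E
```

```text
t: 31.98
tcp_pos: [0.485, 0.2624, 0.1241]
eef_rot: [0.86, 0.511, -0.001, 0.0]
wrist_force: [0.2, 0.2, -0.3]
opening: 0.0283
t: 32.65
tcp_pos: [0.4855, 0.2623, 0.124]
eef_rot: [0.527, 0.85, -0.001, -0.0]
wrist_force: [-0.8, 0.4, -0.1]
opening: 0.0283
t: 32.98
tcp_pos: [0.4858, 0.2623, 0.1242]
eef_rot: [0.452, 0.892, -0.0, -0.0]
wrist_force: [-0.3, 0.2, -0.7]
opening: 0.0279
t 32.98 tcp [0.4858 0.2623 0.1242] rot [[-0.592, 0.806, -0.001], [0.806, 0.592, -0.0], [0.0, -0.001, -1.0]] F [-0.3  0.2 -0.7] T [ 0.04  0.02 -0.02] op 0.0279 j [-0.82  0.43  0.31  1.91 -0.17  0.82  0.21]
2.203814189756584
[[318.13555439 239.45092394]]
```

View pics/w21.png

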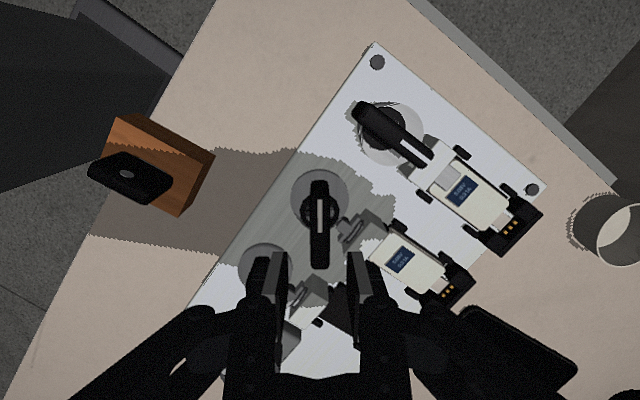

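```bash
python3 -m pendant '[[[0.001,0,-0.025,0,0,0,0.33],[0,0,-0.025,0,0,0,0.33],[0,0,-0.015,0,0,0,0.33],[0,0,0,0,0,0,0.2],[0,0,0,0,0,0,0],[0,0,0,0,0,0,0],[0,0,-0.001,0,0,0,0],[0,0,0,0,0,0,0]]]'
python3 -m pendant '[[[0,0,0,0,0,-0.12,0],[0,0,0,0,0,-0.12,0],[0,0,0,0,0,-0.12,0],[0,0,0,0,0,-0.12,0],[0,0,0,0,0,-0.12,0],[0,0,0,0,0,-0.12,0],[0,0,0,0,0,-0.12,0],[0,0,0,0,0,-0.12,0]]]'
python3 -m pendant '[[[0,0,0,0,0,-0.12,0],[0,0,0,0,0,-0.12,0],[0,0,0,0,0,-0.12,0],[0,0,0,0,0,-0.12,0],[0,0,0,0,0,-0.12,0],[0,0,0,0,0,-0.12,0],[0,0,0,0,0,-0.12,0],[0,0,0,0,0,-0.12,0]]]'
python3 -m pendant '[[[0,0,0,0,0,-0.1,0],[0,0,0,0,0,-0.1,0],[0,0,0,0,0,-0.08,0],[0,0,0,0,0,0,0],[0,0,0,0,0,0,0]]]'
python3 -c "
from h import *; s=st(); M=Ro.from_quat(s['eef_rot']).as_matrix(); print(np.arctan2(M[1,0],M[0,0]))"
```

```text
t: 33.7
tcp_pos: [0.4871, 0.2628, 0.0585]
eef_rot: [0.451, 0.893, -0.0, 0.0]
wrist_force: [4.0, 2.2, -16.6]
opening: 0.0113
t: 34.37
tcp_pos: [0.4864, 0.2628, 0.0585]
eef_rot: [0.813, 0.582, -0.0, -0.0]
wrist_force: [2.5, 0.6, -18.9]
opening: 0.011
t: 35.03
tcp_pos: [0.4861, 0.2634, 0.0586]
eef_rot: [0.99, 0.14, -0.001, -0.0]
wrist_force: [2.0, 2.0, -16.4]
opening: 0.011
t: 35.45
tcp_pos: [0.4861, 0.2636, 0.0585]
eef_rot: [1.0, 0.005, -0.001, -0.0]
wrist_force: [0.1, 3.1, -14.8]
opening: 0.0109
t 35.45 tcp [0.4861 0.2636 0.0585] rot [[1.0, 0.01, -0.002], [0.01, -1.0, 0.001], [-0.002, -0.001, -1.0]] F [  0.1   3.1 -14.8] T [ 0.81 -0.2  -0.06] op 0.0109 j [-1.19  0.68  0.85  1.98 -0.72  0.81 -1.49]
0.009965765494926806
```

```bash
python3 -m pendant '[[[0,0,0,0,0,0,0.33],[0,0,0,0,0,0,0.33],[0,0,0,0,0,0,0.33],[0,0,0.03,0,0,0,0.33],[0,0,0.04,0,0,0,0.33],[0,0,0.01,0,0,0,0.33],[0,0,0,0,0,0,0.33],[0,0,0,0,0,0,0.33]]]'
python3 - <<'E'
from h import *
st(); im,inf=shot('w22')
g=np.clip((im[30:260,200:440].astype(float)/255)**0.7*255,0,255).astype(np.uint8)
cv2.imwrite('pics/w22c.png',cv2.resize(g,None,fx=2.5,fy=2.5,interpolation=cv2.INTER_CUBIC))
E
```

```text
t: 36.12
tcp_pos: [0.4876, 0.2629, 0.1397]
eef_rot: [1.0, 0.004, 0.001, -0.001]
wrist_force: [-0.3, 0.2, 0.2]
opening: 0.0284
t 36.12 tcp [0.4876 0.2629 0.1397] rot [[1.0, 0.008, 0.002], [0.008, -1.0, 0.002], [0.002, -0.002, -1.0]] F [-0.3  0.2  0.2] T [0.08 0.01 0.03] op 0.0284 j [-1.28  0.58  0.97  1.93 -0.59  0.95 -1.58]
```

View pics/w22c.png

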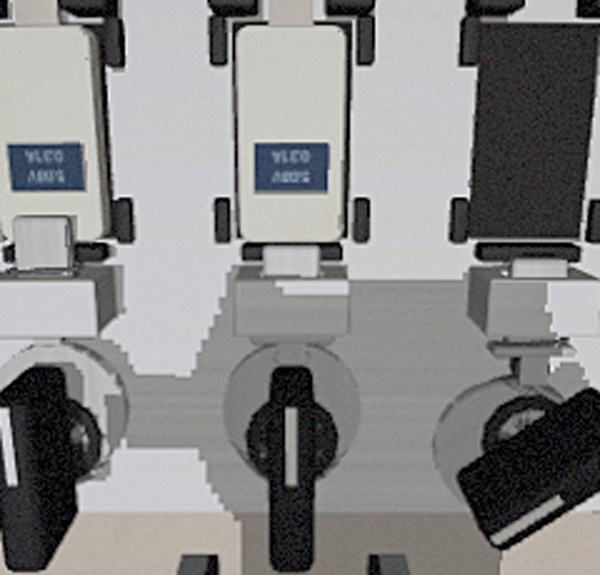

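```bash
python3 -m pendant '[[[0,-0.02,0.02,0,0,0.03,0.6],[0.008,-0.037,0.01,0,0,0.03,0.6],[0.008,-0.037,0.01,0,0,0.03,0.6],[0.008,-0.037,0.01,0,0,0.03,0.6],[0.008,-0.037,0,0,0,0.03,0.6],[0.008,-0.037,0,0,0,0.03,0.6],[0.008,-0.037,0,0,0,0,0.6],[0.008,-0.037,0,0,0,0,0.6]]]'
python3 -m pendant '[[[0.012,-0.037,0,0,0,0,0.6],[0,0,0,0,0,0,0.6],[0,0,0,0,0,0,0.6]]]'
python3 - <<'E'
from h import *
st(); im,inf=shot('w23'); print(proj('wrist',[(.5568,-.0533,.011)],inf))
E
```

```text
t: 36.83
tcp_pos: [0.5426, -0.0181, 0.1878]
eef_rot: [0.996, 0.094, -0.001, -0.0]
wrist_force: [0.4, 1.2, 0.1]
opening: 0.0513
t: 37.08
tcp_pos: [0.5545, -0.0569, 0.1879]
eef_rot: [0.996, 0.09, -0.001, 0.001]
wrist_force: [0.2, 0.3, 0.5]
opening: 0.0516
t 37.08 tcp [ 0.5545 -0.0569  0.1879] rot [[0.984, 0.18, -0.001], [0.18, -0.984, -0.001], [-0.001, 0.001, -1.0]] F [0.2 0.3 0.5] T [-0.01 -0.04 -0.  ] op 0.0516 j [-0.68  0.5   0.96  1.87 -0.48  1.02 -0.91]
[[313.86935158 175.04245493]]
```

View pics/w23.png

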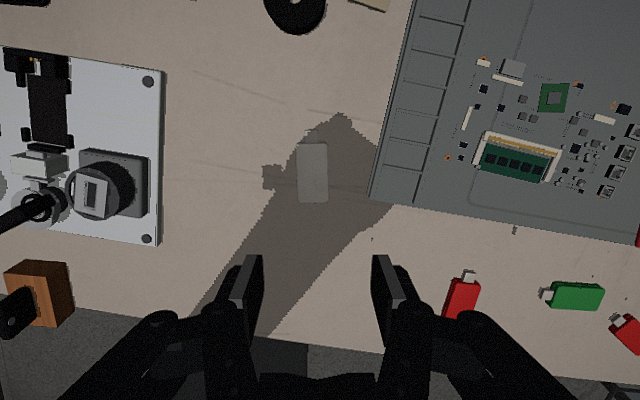

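Run:
```python
from h import *
im=cv2.imread('pics/w23.png')
a=np.clip((im[105:235,250:400].astype(float)/255)**.5*255,0,255).astype(np.uint8)
cv2.imwrite('pics/w23a.png',cv2.resize(a,None,fx=4.5,fy=4.5,interpolation=cv2.INTER_CUBIC))
```

```text
(no output)
```

View pics/w23a.png

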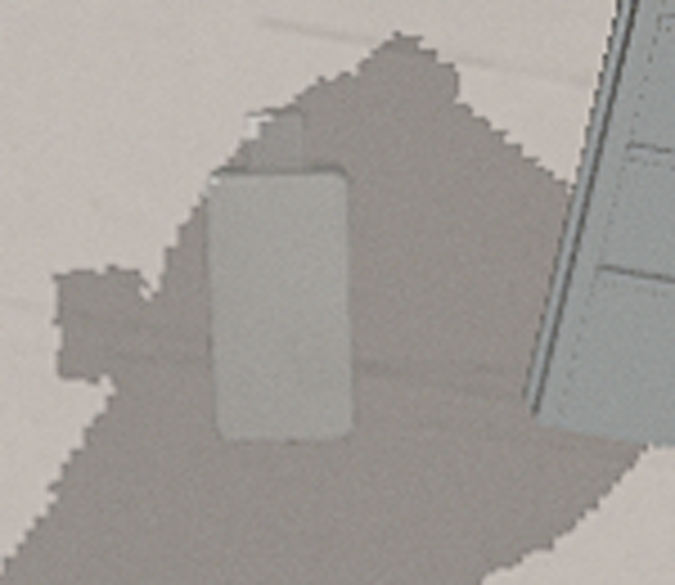

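Run:
```python
from h import *
inf=load('w23'); f=lambda P:[(250+p[0]/4.5,105+p[1]/4.5) for p in P]
case(f([(215,438),(353,438),(348,173),(207,175)]),inf); st(); print(toolpose(inf)[0])
```

```text
centre [ 0.5577 -0.0517  0.011 ] plug heading 0.201 L 0.0566 W 0.029
t 37.13 tcp [ 0.5545 -0.0544  0.1877] rot [[0.983, 0.183, -0.002], [0.183, -0.983, -0.0], [-0.002, -0.0, -1.0]] F [-0.7 -0.4 -0.5] T [ 0.04 -0.01 -0.05] op 0.0512 j [-0.69  0.5   0.96  1.87 -0.48  1.02 -0.91]
[ 0.55408282 -0.05623266  0.18779416]
```

```bash
python3 -m pendant '[[[0.002,0.002,-0.035,0,0,0.018,0.48],[0,0,-0.038,0,0,0,0.48],[0,0,-0.038,0,0,0,0.48],[0,0,-0.03,0,0,0,0.48],[0,0,0,0,0,0,0.48],[0,0,0,0,0,0,0.48]]]'
python3 - <<'E'
from h import *
st(); im,inf=shot('w24')
print(proj('wrist',[(.5577,-.0517,.011)],inf))
cv2.imwrite('pics/w24c.png',im[100:400,150:490])
E
```

```text
t: 37.63
tcp_pos: [0.5558, -0.05, 0.0466]
eef_rot: [0.995, 0.103, -0.002, -0.0]
wrist_force: [1.3, -0.0, 0.7]
opening: 0.0408
t 37.63 tcp [ 0.5558 -0.05    0.0466] rot [[0.979, 0.206, -0.004], [0.206, -0.979, -0.0], [-0.004, -0.001, -1.0]] F [ 1.3 -0.   0.7] T [-0.02  0.01 -0.02] op 0.0408 j [-0.55  0.68  0.77  1.97 -0.67  0.78 -0.75]
[[321.43908554 245.29841398]]
```

View pics/w24c.png

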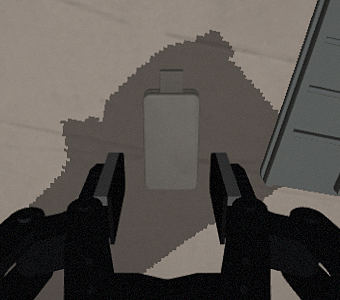

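```bash
python3 -m pendant '[[[0.002,0,-0.02,0,0,0,0.48],[0,0,-0.011,0,0,0,0.48],[0,0,0,0,0,0,0.48],[0,0,0,0,0,0,0.2],[0,0,0,0,0,0,0.2],[0,0,0,0,0,0,0.2],[0,0,0,0,0,0,0.2],[0,0,0,0,0,0,0.2]]]'
python3 -c "
from h import *; st()"
```

```text
t: 38.35
tcp_pos: [0.5597, -0.0515, 0.018]
eef_rot: [0.995, 0.102, 0.001, -0.0]
wrist_force: [-1.8, 0.3, 8.3]
opening: 0.0277
t 38.35 tcp [ 0.5597 -0.0515  0.018 ] rot [[0.979, 0.204, 0.002], [0.204, -0.979, 0.0], [0.002, -0.0, -1.0]] F [-1.8  0.3  8.3] T [0.13 0.33 0.05] op 0.0277 j [-0.51  0.72  0.72  1.97 -0.72  0.73 -0.71]
```

```bash
python3 -m pendant '[[[0,0,0.035,0,0,0,0.2],[0,0,0.038,0,0,0,0.2],[0,0.02,0.03,0,0,-0.03,0.2],[0.002,0.037,0.005,0,0,-0.04,0.2],[0.002,0.038,0,0,0,-0.04,0.2],[0.002,0.038,0,0,0,-0.04,0.2],[0.003,0.038,0,0,0,-0.045,0.2],[0.003,0.038,0,0,0,0,0.2]]]'
python3 -m pendant '[[[0.002,0.036,0,0,0,0,0.2],[0,0,0,0,0,0,0.2],[0,0,0,0,0,0,0.2],[0,0,-0.03,0,0,0,0.2],[0,0,-0.03,0,0,0,0.2],[0,0,-0.012,0,0,0,0.2],[0,0,0,0,0,0,0.2],[0,0,0,0,0,0,0.2]]]'
python3 - <<'E'
from h import *
st(); im,inf=shot('w25')
g=np.clip((im[90:340,220:420].astype(float)/255)**0.6*255,0,255).astype(np.uint8)
cv2.imwrite('pics/w25c.png',cv2.resize(g,None,fx=2.4,fy=2.4,interpolation=cv2.INTER_CUBIC))
E
```

```text
t: 39.02
tcp_pos: [0.5709, 0.1597, 0.1254]
eef_rot: [1.0, 0.004, 0.0, -0.0]
wrist_force: [0.5, -1.1, 0.2]
opening: 0.0278
t: 39.68
tcp_pos: [0.5733, 0.1921, 0.0532]
eef_rot: [1.0, 0.004, -0.0, 0.0]
wrist_force: [0.5, 0.1, 1.0]
opening: 0.0277
t 39.68 tcp [0.5733 0.1921 0.0532] rot [[1.0, 0.008, -0.0], [0.008, -1.0, -0.001], [-0.0, 0.001, -1.0]] F [0.5 0.1 1. ] T [0.04 0.02 0.07] op 0.0277 j [-0.97  0.76  0.84  1.85 -0.73  0.87 -1.33]
```

View pics/w25.png

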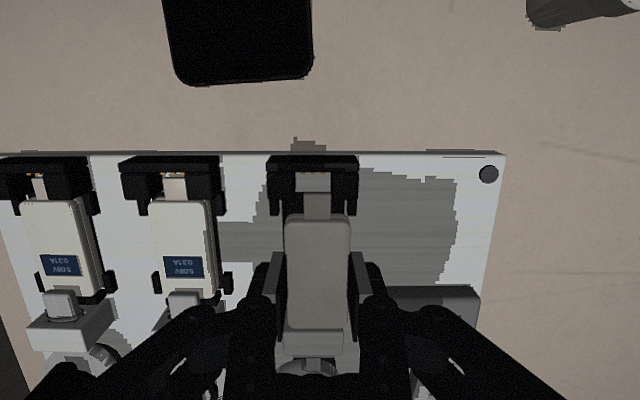

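View pics/w25c.png

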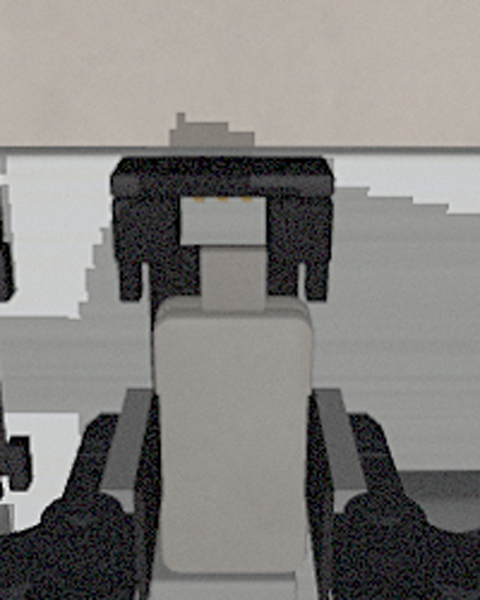

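```bash
python3 -m pendant '[[[0.001,0.0025,0,0,0,0,0.2],[0,0,0,0,0,0,0.2],[0,0,-0.007,0,0,0,0.2],[0,0,-0.006,0,0,0,0.2],[0,0,0,0,0,0,0.2]]]'
python3 -m pendant '[[[0,0,-0.005,0,0,0,0.2],[0,0,-0.004,0,0,0,0.2],[0,0,-0.002,0,0,0,0.2],[0,0,0,0,0,0,0.2]]]'
python3 -c "
from h import *; st()"
```

```text
t: 40.15
tcp_pos: [0.5733, 0.1962, 0.0386]
eef_rot: [1.0, 0.005, -0.001, 0.0]
wrist_force: [-0.3, 0.5, -0.4]
opening: 0.0278
t: 40.48
tcp_pos: [0.5741, 0.196, 0.03]
eef_rot: [1.0, 0.005, -0.0, -0.001]
wrist_force: [-6.9, -1.0, 16.4]
opening: 0.0278
t 40.48 tcp [0.5741 0.196  0.03  ] rot [[1.0, 0.01, -0.001], [0.01, -1.0, 0.001], [-0.001, -0.001, -1.0]] F [-6.9 -1.  16.4] T [-0.11  1.33  0.02] op 0.0278 j [-0.96  0.79  0.81  1.85 -0.77  0.84 -1.31]
```

Run:
```python
from h import *
st(); im,inf=shot('w26')
g=np.clip((im[90:340,220:420].astype(float)/255)**0.6*255,0,255).astype(np.uint8)
cv2.imwrite('pics/w26c.png',cv2.resize(g,None,fx=2.4,fy=2.4,interpolation=cv2.INTER_CUBIC))
```

```text
t 40.48 tcp [0.5741 0.196  0.03  ] rot [[1.0, 0.01, -0.001], [0.01, -1.0, 0.001], [-0.001, -0.001, -1.0]] F [-6.9 -1.  16.4] T [-0.11  1.33  0.02] op 0.0278 j [-0.96  0.79  0.81  1.85 -0.77  0.84 -1.31]
```

View pics/w26c.png

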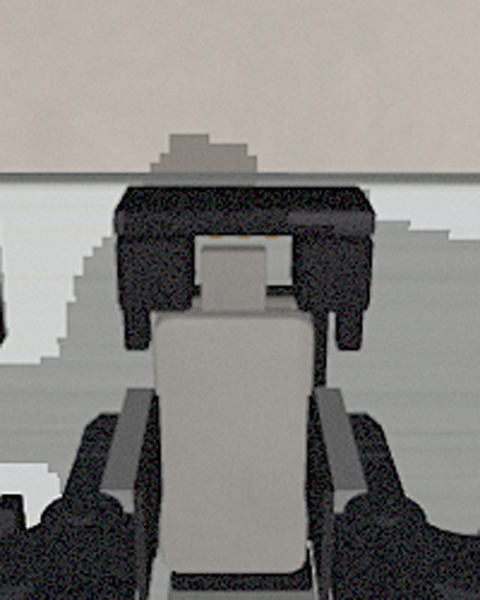

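```bash
python3 -m pendant '[[[0,-0.0015,0.001,0,0,0,0.2],[0,0,0,0,0,0,0.2]]]'
python3 -m pendant '[[[0,0,0,0,0,0,0.45],[0,0,0,0,0,0,0.45],[0,0,0,0,0,0,0.45],[0,0,0.03,0,0,0,0.45],[0,0,0.04,0,0,0,0.45],[0,0,0.025,0,0,0,0.45],[0,0,0,0,0,0,0.45],[0,0,0,0,0,0,0.45]]]'
python3 - <<'E'
from h import *
st(); im,inf=shot('w27')
g=np.clip((im[60:330,130:430].astype(float)/255)**0.6*255,0,255).astype(np.uint8)
cv2.imwrite('pics/w27c.png',cv2.resize(g,None,fx=2.2,fy=2.2,interpolation=cv2.INTER_CUBIC))
E
```

```text
t: 40.7
tcp_pos: [0.5743, 0.1943, 0.03]
eef_rot: [1.0, 0.005, 0.0, -0.0]
wrist_force: [-1.8, -0.2, 7.2]
opening: 0.0278
t: 41.37
tcp_pos: [0.5749, 0.195, 0.1261]
eef_rot: [1.0, 0.005, 0.001, -0.001]
wrist_force: [-0.1, 0.3, -0.5]
opening: 0.0386
t 41.37 tcp [0.5749 0.195  0.1261] rot [[1.0, 0.01, 0.002], [0.01, -1.0, 0.001], [0.002, -0.001, -1.0]] F [-0.1  0.3 -0.5] T [-0.04  0.03  0.01] op 0.0386 j [-1.03  0.68  0.93  1.81 -0.64  0.99 -1.4 ]
```

View pics/w27c.png

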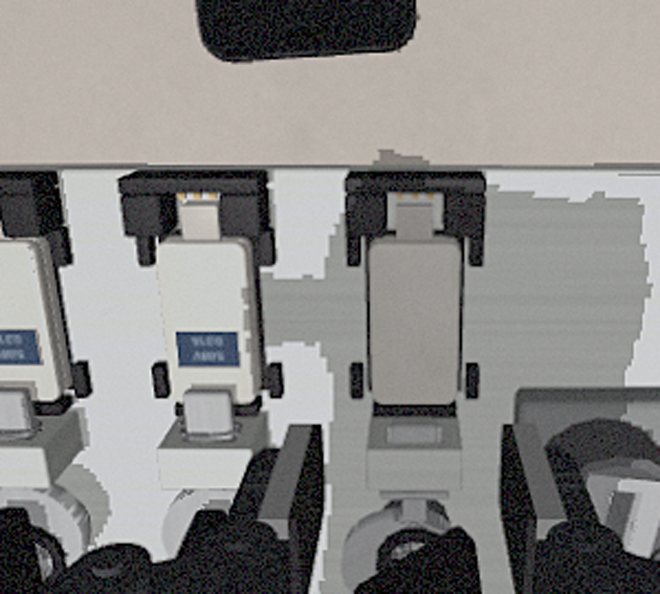

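```bash
python3 -m pendant '[[[-0.011,0,0,0,0,0.12,0.33],[-0.011,0,0,0,0,0.12,0.33],[-0.011,0,0,0,0,0.12,0.33],[-0.011,0,0,0,0,0.12,0.33],[-0.011,0,0,0,0,0.12,0.33],[-0.011,0,0,0,0,0.12,0.33],[-0.011,-0.001,0,0,0,0.12,0.33],[-0.011,-0.001,0,0,0,0.12,0.33]]]'
python3 -m pendant '[[[0,0,0,0,0,0.12,0.33],[0,0,0,0,0,0.12,0.33],[0,0,0,0,0,0.12,0.33],[0,0,0,0,0,0.12,0.33],[0,0,0,0,0,0.12,0.33],[0,0,0,0,0,0.12,0.33],[0,0,0,0,0,0.12,0.33],[0,0,0,0,0,0.12,0.33]]]'
python3 -m pendant '[[[0,0,0,0,0,0.12,0.33],[0,0,0,0,0,0.12,0.33],[0,0,0,0,0,0.04,0.33],[0,0,0,0,0,0,0.33],[0,0,0,0,0,0,0.33]]]'
python3 - <<'E'
from h import *
s=st(); im,inf=shot('w28'); M=toolpose(inf)[1]; print(np.arctan2(M[1,0],M[0,0]))
print(proj('wrist',[(.4873,.193,.075)],inf))
cv2.imwrite('pics/w28c.png',im[100:400,120:520])
E
```

```text
t: 42.08
tcp_pos: [0.4846, 0.1924, 0.1234]
eef_rot: [0.883, 0.469, -0.001, 0.0]
wrist_force: [-1.0, 0.4, -0.2]
opening: 0.0282
t: 42.75
tcp_pos: [0.4851, 0.1924, 0.1234]
eef_rot: [0.567, 0.824, -0.001, -0.001]
wrist_force: [0.5, -0.9, 0.0]
opening: 0.0284
t: 43.17
tcp_pos: [0.4854, 0.1923, 0.1237]
eef_rot: [0.45, 0.893, -0.001, -0.001]
wrist_force: [0.5, -0.2, -0.3]
opening: 0.0279
t 43.17 tcp [0.4854 0.1923 0.1237] rot [[-0.595, 0.804, -0.002], [0.804, 0.595, -0.001], [0.001, -0.002, -1.0]] F [ 0.5 -0.2 -0.3] T [ 0.01 -0.02  0.05] op 0.0279 j [-0.79  0.4   0.4   1.99 -0.22  0.79  0.38]
2.2082287333697934
[[320.12424511 239.25202001]]
```

View pics/w28c.png

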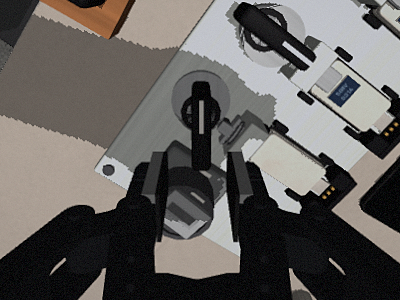

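```bash
python3 -m pendant '[[[0.001,0.0005,-0.025,0,0,0,0.33],[0,0,-0.025,0,0,0,0.33],[0,0,-0.015,0,0,0,0.33],[0,0,0,0,0,0,0.2],[0,0,0,0,0,0,0],[0,0,0,0,0,0,0],[0,0,-0.001,0,0,0,0],[0,0,0,0,0,0,0]]]'
python3 -m pendant '[[[0,0,0,0,0,-0.12,0],[0,0,0,0,0,-0.12,0],[0,0,0,0,0,-0.12,0],[0,0,0,0,0,-0.12,0],[0,0,0,0,0,-0.12,0],[0,0,0,0,0,-0.12,0],[0,0,0,0,0,-0.12,0],[0,0,0,0,0,-0.12,0]]]'
python3 -m pendant '[[[0,0,0,0,0,-0.12,0],[0,0,0,0,0,-0.12,0],[0,0,0,0,0,-0.12,0],[0,0,0,0,0,-0.12,0],[0,0,0,0,0,-0.12,0],[0,0,0,0,0,-0.12,0],[0,0,0,0,0,-0.12,0],[0,0,0,0,0,-0.12,0]]]'
python3 -m pendant '[[[0,0,0,0,0,-0.1,0],[0,0,0,0,0,-0.1,0],[0,0,0,0,0,-0.08,0],[0,0,0,0,0,0,0],[0,0,0,0,0,0,0]]]'
python3 -c "
from h import *; s=st(); M=Ro.from_quat(s['eef_rot']).as_matrix(); print(np.arctan2(M[1,0],M[0,0]))"
```

```text
t: 43.88
tcp_pos: [0.4871, 0.1936, 0.0585]
eef_rot: [0.449, 0.893, -0.0, 0.0]
wrist_force: [5.0, 3.3, -18.2]
opening: 0.0108
t: 44.55
tcp_pos: [0.4873, 0.1937, 0.0585]
eef_rot: [0.812, 0.583, 0.0, 0.0]
wrist_force: [6.2, 2.5, -22.8]
opening: 0.0114
t: 45.22
tcp_pos: [0.4875, 0.1936, 0.0586]
eef_rot: [0.99, 0.142, 0.001, 0.0]
wrist_force: [6.8, 0.5, -24.0]
opening: 0.0111
t: 45.63
tcp_pos: [0.4875, 0.1936, 0.0586]
eef_rot: [1.0, 0.005, 0.001, 0.0]
wrist_force: [6.4, 0.4, -20.4]
opening: 0.0107
t 45.63 tcp [0.4875 0.1936 0.0586] rot [[1.0, 0.009, 0.001], [0.009, -1.0, -0.0], [0.001, 0.0, -1.0]] F [  6.4   0.4 -20.4] T [ 0.26 -1.45 -0.11] op 0.0107 j [-1.15  0.68  0.94  2.05 -0.78  0.81 -1.3 ]
0.009445199735648177
```

Release, rise and back out to view all three bays.

```bash
python3 -m pendant '[[[0,0,0,0,0,0,0.33],[0,0,0,0,0,0,0.33],[0,0,0,0,0,0,0.33],[0,0,0.03,0,0,0,0.33],[0,0,0.04,0,0,0,0.33],[0,0.02,0.03,0,0,0,0.33],[0,0.03,0.03,0,0,0,0.33],[0,0.02,0.02,0,0,0,0.33]]]'
python3 -m pendant '[[[0,0,0,0,0,0,0.33],[0,0,0,0,0,0,0.33],[0,0,0,0,0,0,0.33]]]'
python3 - <<'E'
from h import *
st(); im,inf=shot('w29')
g=np.clip((im[50:260,160:480].astype(float)/255)**0.7*255,0,255).astype(np.uint8)
cv2.imwrite('pics/w29c.png',cv2.resize(g,None,fx=2.5,fy=2.5,interpolation=cv2.INTER_CUBIC))
E
```

```text
t: 46.3
tcp_pos: [0.4876, 0.2645, 0.2117]
eef_rot: [1.0, 0.005, 0.001, -0.002]
wrist_force: [0.7, 1.3, -0.6]
opening: 0.028
t: 46.55
tcp_pos: [0.4866, 0.2618, 0.208]
eef_rot: [1.0, 0.005, -0.0, -0.0]
wrist_force: [-0.5, 0.7, -0.0]
opening: 0.028
t 46.55 tcp [0.4866 0.2618 0.208 ] rot [[1.0, 0.01, -0.001], [0.01, -1.0, 0.0], [-0.001, -0.0, -1.0]] F [-0.5  0.7 -0. ] T [-0.02  0.01 -0.02] op 0.028 j [-1.4   0.55  1.16  1.87 -0.57  1.11 -1.58]
```

View pics/w29c.png

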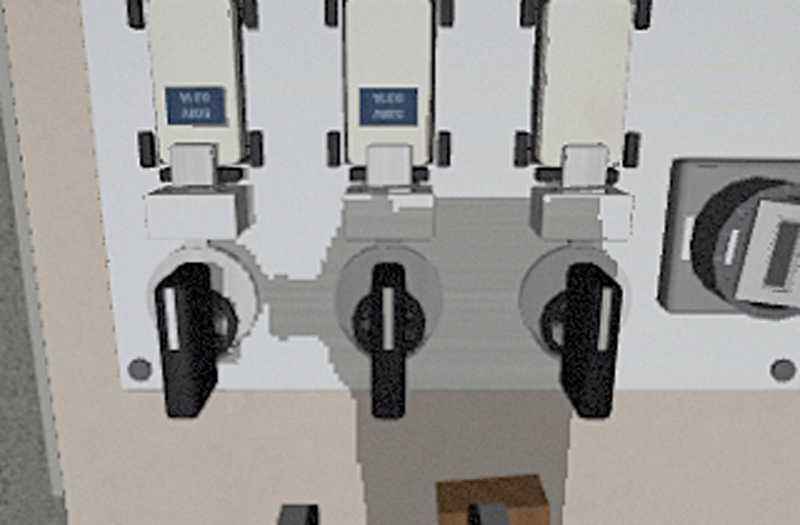

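View pics/w29.png

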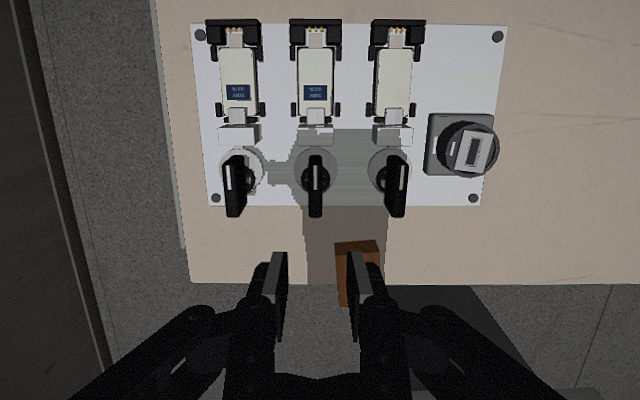

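Run:
```python
from h import *
inf=load('w29'); f=lambda a:(160+a[0]/2.5,50+a[1]/2.5)
im=cv2.imread('pics/w29.png')
g=cv2.cvtColor(im,cv2.COLOR_BGR2GRAY)
for n,a,b in [('k1',(170,320),(0,0)),('k2',(388,318),0),('k3',(604,318),0)]:
    u,v=f(a); u,v=int(round(u)),int(round(v))
    w=g[v-14:v+15,u-5:u+6]; m=(w>110).astype(np.uint8); nn,l,s,c=cv2.connectedComponentsWithStats(m)
    i=l[14,5] if l[14,5] else 1+np.argmax(s[1:,4]); pts=np.argwhere(l==i)[:,::-1]+[u-5,v-14]
    vx,vy,x0,y0=cv2.fitLine(pts.astype(np.float32),cv2.DIST_L2,0,.01,.01).ravel()
    if vy>0: vx,vy=-vx,-vy
    X=onplane('wrist',[(x0,y0),(x0+10*vx,y0+10*vy)],.075,inf); d=X[1]-X[0]; print(n,len(pts),(x0,y0),'heading',np.arctan2(d[1],d[0]).round(3),X[0].round(4))
```

```text
k1 86 (np.float32(228.08139), np.float32(177.23256)) heading 0.01 [0.4987 0.3339 0.075 ]
k2 47 (np.float32(314.51065), np.float32(177.25533)) heading 0.011 [0.4994 0.2643 0.075 ]
k3 60 (np.float32(401.38333), np.float32(176.93333)) heading 0.007 [0.5004 0.1944 0.075 ]
```

```bash
python3 -m pendant '[[[-0.014,-0.007,0,0,0,0.12,0.4],[-0.014,-0.007,0,0,0,0.12,0.4],[-0.014,-0.007,0,0,0,0.12,0.4],[-0.014,-0.007,0,0,0,0.12,0.4],[-0.014,-0.007,0,0,0,0.12,0.4],[-0.014,-0.007,0,0,0,0.12,0.4],[-0.014,-0.007,0,0,0,0.12,0.4],[-0.012,-0.004,0,0,0,0.12,0.4]]]'
python3 -m pendant '[[[0,0,0,0,0,0.12,0.4],[0,0,0,0,0,0.12,0.4],[0,0,0,0,0,0.12,0.4],[0,0,0,0,0,0.12,0.4],[0,0,0,0,0,0.12,0.4],[0,0,0,0,0,0.12,0.4],[0,0,0,0,0,0.12,0.4],[0,0,0,0,0,0.12,0.4]]]'
python3 -m pendant '[[[0,0,0,0,0,0.12,0.4],[0,0,0,0,0,0.12,0.4],[0,0,0,0,0,0.12,0.4],[0,0,0,0,0,0.12,0.4],[0,0,0,0,0,0.12,0.4],[0,0,0,0,0,0.12,0.4],[0,0,0,0,0,0.12,0.4],[0,0,0,0,0,0.12,0.4]]]'
python3 -m pendant '[[[0,0,-0.02,0,0,0.12,0.4],[0,0,-0.02,0,0,0.12,0.4],[0,0,-0.01,0,0,0,0.4],[0,0,0,0,0,0,0.4],[0,0,0,0,0,0,0.4]]]'
python3 - <<'E'
from h import *
s=st(); im,inf=shot('w30'); M=toolpose(inf)[1]; print(np.arctan2(M[1,0],M[0,0]))
E
```

```text
t: 47.27
tcp_pos: [0.3757, 0.2072, 0.2072]
eef_rot: [0.884, 0.468, -0.001, 0.0]
wrist_force: [-0.7, 0.3, -0.8]
opening: 0.0343
t: 47.93
tcp_pos: [0.3766, 0.2079, 0.2074]
eef_rot: [0.568, 0.823, -0.001, -0.0]
wrist_force: [-0.2, 0.3, -0.6]
opening: 0.0339
t: 48.6
tcp_pos: [0.3766, 0.2079, 0.2074]
eef_rot: [0.123, 0.992, -0.001, -0.001]
wrist_force: [-0.2, -0.5, 0.1]
opening: 0.034
t: 49.02
tcp_pos: [0.3769, 0.2083, 0.1579]
eef_rot: [0.009, 1.0, -0.001, -0.001]
wrist_force: [-0.5, 0.7, 0.6]
opening: 0.0346
t 49.02 tcp [0.3769 0.2083 0.1579] rot [[-1.0, 0.017, -0.001], [0.017, 1.0, -0.002], [0.001, -0.002, -1.0]] F [-0.5  0.7  0.6] T [ 0.01 -0.02 -0.02] op 0.0346 j [-1.23  0.22  0.71  2.18 -0.19  0.81  1.16]
3.1241352605862245
```

View pics/w30.png

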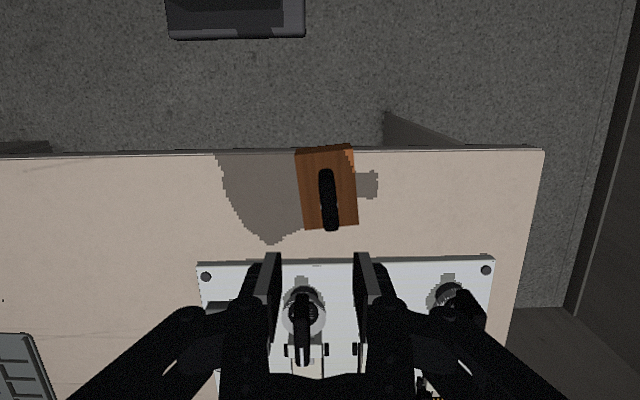

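Run:
```python
from h import *
im=cv2.imread('pics/w30.png')
a=np.clip((im[135:245,270:390].astype(float)/255)**.4*255,0,255).astype(np.uint8)
cv2.imwrite('pics/w30a.png',cv2.resize(a,None,fx=5,fy=5,interpolation=cv2.INTER_CUBIC))
```

```text
(no output)
```

View pics/w30a.png

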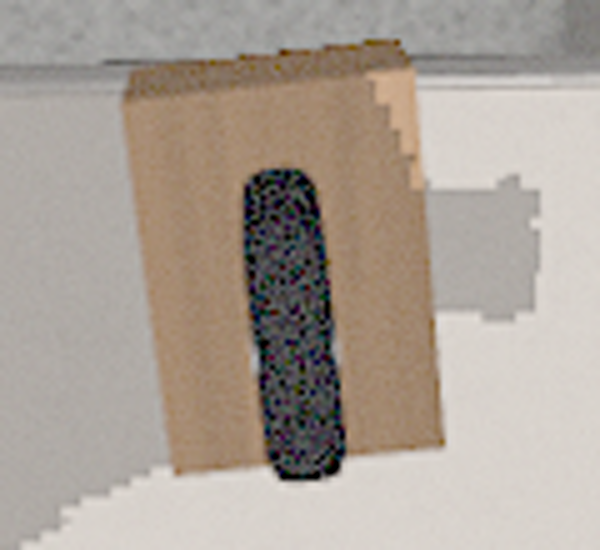

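Run:
```python
from h import *
inf=load('w30'); f=lambda P:[(270+p[0]/5,135+p[1]/5) for p in P]
X=onplane('wrist',f([(128,98),(412,68),(443,447),(176,473)]),.03,inf); print(X.round(4)); c=X.mean(0); d=X[2]+X[3]-X[0]-X[1]; e=X[1]+X[2]-X[0]-X[3]
print('c',c.round(4),'L',np.linalg.norm(d)/2,'head',np.arctan2(d[1],d[0]),'W',np.linalg.norm(e)/2, 'head w',np.arctan2(e[1],e[0])-np.pi/2)
Y=onplane('wrist',f([(306,470),(282,172)]),.068,inf); print(Y.round(4)); 
s=st()
```

```text
[[0.3439 0.1928 0.03  ]
 [0.34   0.2364 0.03  ]
 [0.4031 0.2427 0.03  ]
 [0.407  0.1984 0.03  ]]
c [0.3735 0.2176 0.03  ] L 0.06341663322572146 head 0.09350858431319473 W 0.044138678469203774 head w 0.08950771689111536
[[0.3898 0.2186 0.068 ]
 [0.3466 0.2155 0.068 ]]
t 49.07 tcp [0.3774 0.2089 0.1585] rot [[-1.0, 0.016, -0.0], [0.016, 1.0, -0.001], [0.0, -0.001, -1.0]] F [ 0.7 -0.1  0.1] T [ 0.02 -0.03 -0.02] op 0.034 j [-1.23  0.22  0.71  2.18 -0.19  0.81  1.16]
```

```bash
python3 -m pendant '[[[-0.004,0.009,-0.02,0,0,0.055,0.33],[0,0,-0.03,0,0,0.055,0.33],[0,0,-0.03,0,0,0,0.33],[0,0,-0.01,0,0,0,0.33],[0,0,0,0,0,0,0.33],[0,0,0,0,0,0,0.33]]]'
python3 - <<'E'
from h import *
s=st(); im,inf=shot('w31'); M=toolpose(inf)[1]; print(np.arctan2(-M[1,0],-M[0,0]))
a=np.clip((im[130:330,220:420].astype(float)/255)**.4*255,0,255).astype(np.uint8)
cv2.imwrite('pics/w31a.png',cv2.resize(a,None,fx=3,fy=3,interpolation=cv2.INTER_CUBIC))
E
```

```text
t: 49.57
tcp_pos: [0.3737, 0.2184, 0.069]
eef_rot: [-0.048, 0.999, -0.0, 0.0]
wrist_force: [-0.2, 0.4, -0.4]
opening: 0.0281
t 49.57 tcp [0.3737 0.2184 0.069 ] rot [[-0.995, -0.096, 0.0], [-0.096, 0.995, -0.0], [-0.0, -0.0, -1.0]] F [-0.2  0.4 -0.4] T [-0.01 -0.05 -0.03] op 0.0281 j [-1.11  0.4   0.57  2.24 -0.38  0.59  1.41]
0.09638476888487427
```

View pics/w31a.png

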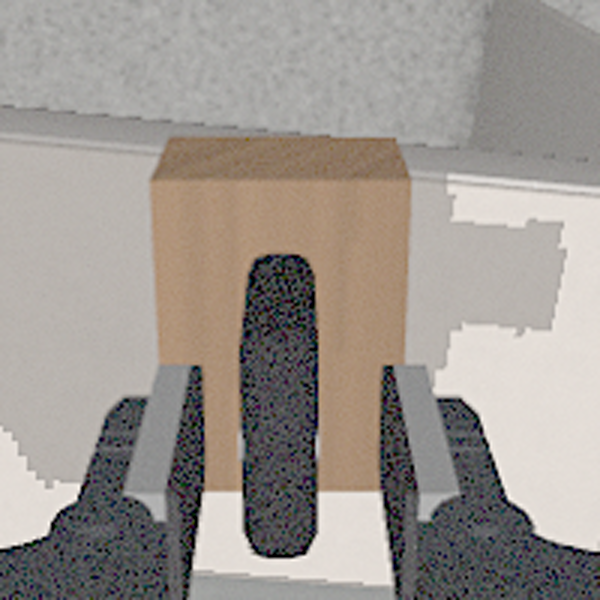

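```bash
python3 -m pendant '[[[0,-0.0015,-0.012,0,0,0,0.33],[0,0,-0.009,0,0,0,0.33],[0,0,0,0,0,0,0.33],[0,0,0,0,0,0,0.1],[0,0,0,0,0,0,0],[0,0,0,0,0,0,0],[0,0,0,0,0,0,0],[0,0,0,0,0,0,0]]]'
python3 -c "
from h import *; st()"
```

```text
t: 50.28
tcp_pos: [0.3734, 0.2172, 0.0479]
eef_rot: [-0.049, 0.999, 0.0, 0.0]
wrist_force: [-1.1, -1.7, 7.3]
opening: 0.011
t 50.28 tcp [0.3734 0.2172 0.0479] rot [[-0.995, -0.098, 0.0], [-0.098, 0.995, 0.001], [-0.001, 0.001, -1.0]] F [-1.1 -1.7  7.3] T [-0.26  0.25  0.03] op 0.011 j [-1.07  0.44  0.53  2.26 -0.43  0.54  1.46]
```

```bash
python3 -m pendant '[[[0,0,0.015,0,0,0,0],[0,0,0.025,0,0,0,0],[0,0,0.035,0,0,0,0],[0,0,0.035,0,0,0,0],[0,0,0,0,0,0,0],[0,0,0,0,0,0,0]]]'
python3 - <<'E'
from h import *
s=st(); im,inf=shot('w32'); M=toolpose(inf)[1]; print(np.arctan2(-M[1,0],-M[0,0]))
a=np.clip((im[190:390,220:420].astype(float)/255)**.4*255,0,255).astype(np.uint8)
cv2.imwrite('pics/w32a.png',cv2.resize(a,None,fx=3,fy=3,interpolation=cv2.INTER_CUBIC))
E
```

```text
t: 50.78
tcp_pos: [0.374, 0.2182, 0.1591]
eef_rot: [-0.05, 0.999, 0.002, 0.001]
wrist_force: [-0.3, -1.6, -0.7]
opening: 0.0112
t 50.78 tcp [0.374  0.2182 0.1591] rot [[-0.995, -0.099, 0.003], [-0.099, 0.995, 0.004], [-0.003, 0.004, -1.0]] F [-0.3 -1.6 -0.7] T [-0.03 -0.01  0.  ] op 0.0112 j [-1.25  0.22  0.7   2.18 -0.2   0.81  1.25]
0.09910577234061367
```

View pics/w32a.png

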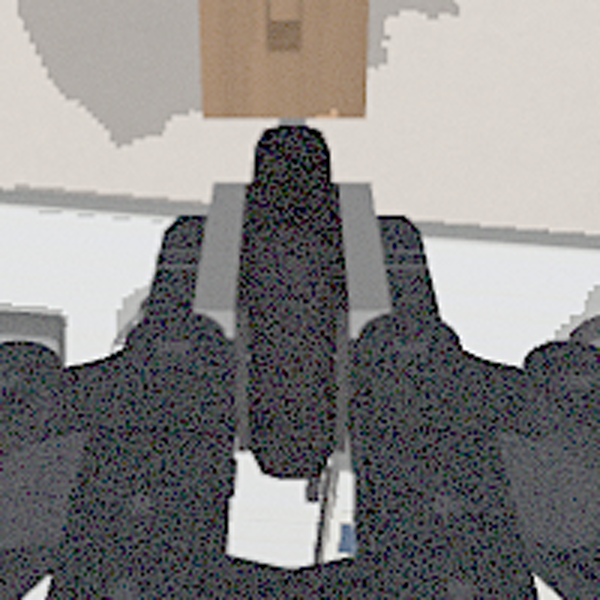

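View pics/w32.png

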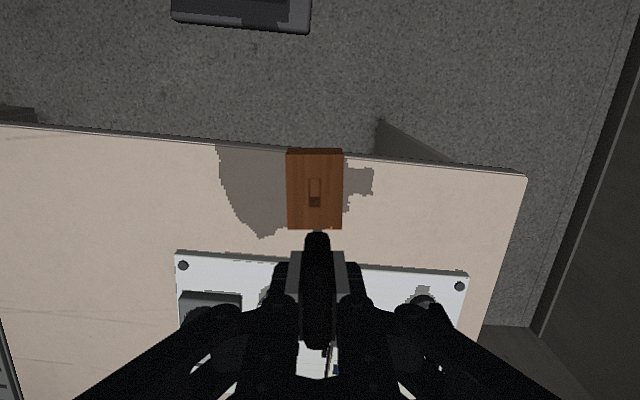

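Run:
```python
from h import *
inf=load('w32'); p,M=toolpose(inf)
im=cv2.imread('pics/w32.png'); a=im[165:220,290:345]; cv2.imwrite('pics/w32b.png',cv2.resize(a,None,fx=10,fy=10,interpolation=cv2.INTER_CUBIC))
A=onplane('wrist',[(317.3,349.3)],p[2]+.020,inf)[0]; B=onplane('wrist',[(317,232.7)],p[2]-.018,inf)[0]
print(p, (M.T@(A-p)).round(4),(M.T@(B-p)).round(4))
S=onplane('wrist',[(309,178),(321,178),(321,207),(309,207)],.03,inf); print(S.round(4), S.mean(0))
```

```text
[0.37397762 0.21817975 0.15910495] [-0.0167  0.0006 -0.0199] [0.0175 0.0005 0.0179]
[[0.3614 0.2117 0.03  ]
 [0.3604 0.2211 0.03  ]
 [0.3848 0.2237 0.03  ]
 [0.3858 0.2139 0.03  ]] [0.37308308 0.2175933  0.03      ]
```

View pics/w32b.png

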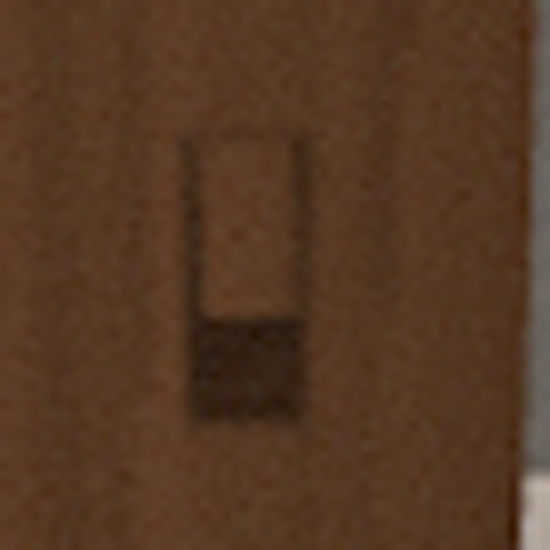

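Run:
```python
from h import *
im=cv2.imread('pics/w29.png'); a=im[105:185,420:510]; cv2.imwrite('pics/w29b.png',cv2.resize(a,None,fx=7,fy=7,interpolation=cv2.INTER_CUBIC))
im=cv2.imread('pics/w2.png'); a=im[215:290,175:255]; cv2.imwrite('pics/w2b.png',cv2.resize(a,None,fx=7,fy=7,interpolation=cv2.INTER_CUBIC))
```

```text
(no output)
```

View pics/w29b.png

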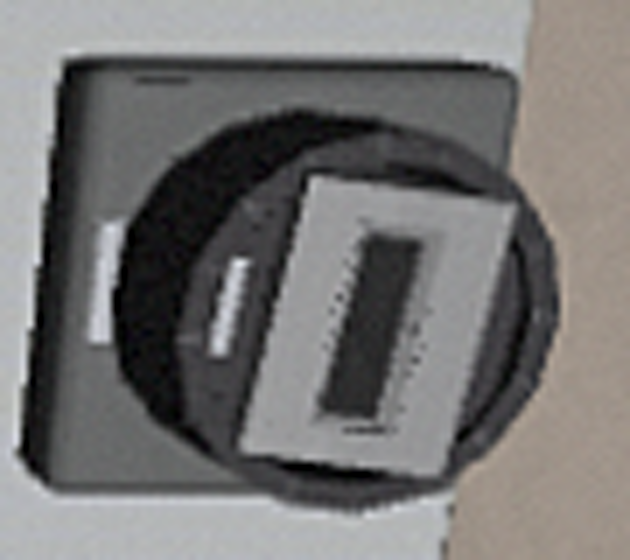

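View pics/w2b.png

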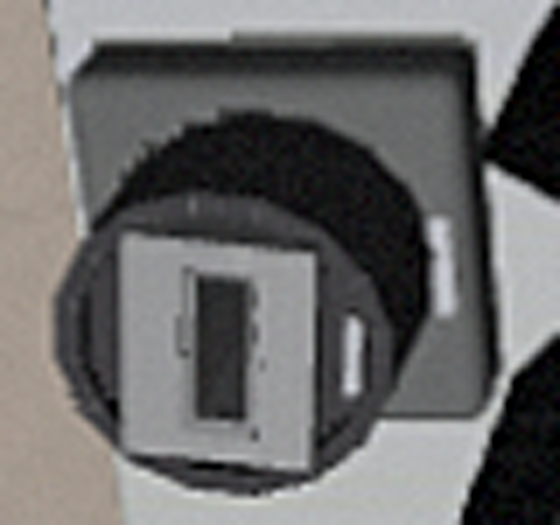

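Run:
```python
from h import *
def q(name,P,off,s,z=.056):
    inf=load(name); X=onplane('wrist',[(off[0]+p[0]/s,off[1]+p[1]/s) for p in P],z,inf)
    c=X.mean(0); d=[np.linalg.norm(X[i]-X[i-1]).round(4) for i in range(4)]
    for i in range(4):
        v=X[i]-X[i-1]; print('   ',np.arctan2(v[1],v[0]).round(3),end='')
    print(name,c.round(4),d)
q('w29',[(307,175),(517,205),(440,472),(240,450)],(420,105),7)
q('w2',[(120,233),(320,252),(310,470),(122,452)],(175,215),7)
q('w29',[(367,233),(420,238),(378,418),(325,412)],(420,105),7)
q('w2',[(195,275),(248,280),(245,420),(197,415)],(175,215),7)
```

```text
-0.099    -1.688    3.025    1.475w29 [0.518  0.1298 0.056 ] [np.float64(0.0337), np.float64(0.0261), np.float64(0.0331), np.float64(0.0256)]
    3.028    1.473    -0.134    -1.67w2 [0.5171 0.1304 0.056 ] [np.float64(0.034), np.float64(0.0267), np.float64(0.034), np.float64(0.026)]
    -0.081    -1.645    3.069    1.474w29 [0.5182 0.1302 0.056 ] [np.float64(0.022), np.float64(0.0066), np.float64(0.0221), np.float64(0.0067)]
    3.043    1.474    -0.122    -1.68w2 [0.5162 0.1309 0.056 ] [np.float64(0.0217), np.float64(0.0071), np.float64(0.0218), np.float64(0.0066)]
```

```bash
python3 -m pendant '[[[0.02,-0.012,0,0,0,-0.04,0],[0.025,-0.016,0,0,0,-0.04,0],[0.025,-0.016,0,0,0,-0.04,0],[0.025,-0.016,0,0,0,-0.04,0],[0.025,-0.016,0,0,0,-0.04,0],[0.0235,-0.0125,0,0,0,0,0],[0,0,0,0,0,0,0],[0,0,0,0,0,0,0]]]'
python3 -m pendant '[[[0,0,-0.02,0,0,0,0],[0,0,-0.015,0,0,0,0],[0,0,0,0,0,0,0],[0,0,0,0,0,0,0],[0,0,0,0,0,0,0]]]'
python3 - <<'E'
from h import *
s=st(); im,inf=shot('w33'); p,M=toolpose(inf); print(p,np.arctan2(-M[1,0],-M[0,0]))
a=np.clip((im[150:350,220:420].astype(float)/255)**.5*255,0,255).astype(np.uint8)
cv2.imwrite('pics/w33a.png',cv2.resize(a,None,fx=3,fy=3,interpolation=cv2.INTER_CUBIC))
E
```

```text
t: 51.5
tcp_pos: [0.5165, 0.1269, 0.1555]
eef_rot: [0.052, 0.999, -0.001, -0.001]
wrist_force: [-0.1, 0.5, -0.8]
opening: 0.0114
t: 51.92
tcp_pos: [0.5161, 0.1289, 0.1224]
eef_rot: [0.05, 0.999, -0.0, -0.0]
wrist_force: [-0.1, 0.2, 0.1]
opening: 0.0111
t 51.92 tcp [0.5161 0.1289 0.1224] rot [[-0.995, 0.101, -0.001], [0.101, 0.995, -0.0], [0.001, -0.0, -1.0]] F [-0.1  0.2  0.1] T [-0.04 -0.02  0.03] op 0.0111 j [-0.87  0.47  0.7   1.98 -0.41  0.83  1.53]
[0.51610203 0.1289216  0.12243855] -0.10085008986545577
```

View pics/w33a.png

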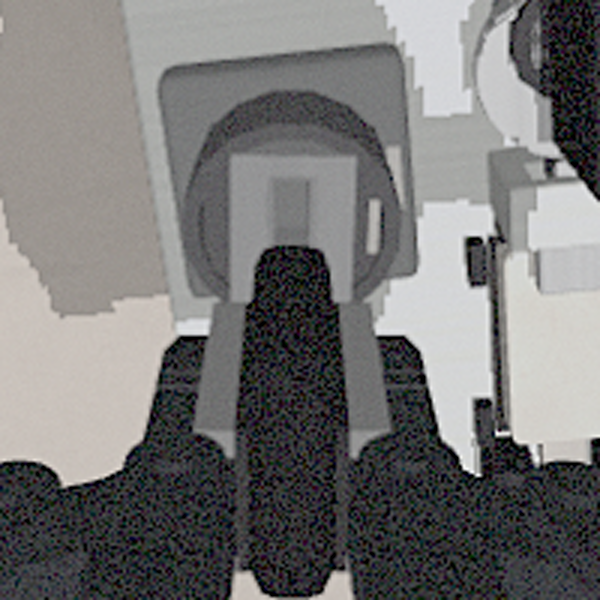

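Run:
```python
from h import *
inf=load('w33'); p,M=toolpose(inf)
for n,r,h in [('slot',178,.01125),('plate',155,.017)]:
    X=onplane('wrist',[(220+292/3,150+r/3)],.056,inf)[0]; print(n,(M.T@(X-p)).round(4), 'centre tool x',(M.T@(X-p))[0]-h)
im=cv2.imread('pics/w33.png')
g=np.clip((im[190:250,285:350].astype(float)/255)**.5*255,0,255).astype(np.uint8); cv2.imwrite('pics/w33b.png',cv2.resize(g,None,fx=9,fy=9,interpolation=cv2.INTER_CUBIC)); st()
```

```text
slot [0.0109 0.0007 0.0664] centre tool x -0.0003359792362780025
plate [0.0159 0.0007 0.0664] centre tool x -0.0010676344208891304
t 51.97 tcp [0.5166 0.129  0.1228] rot [[-0.995, 0.101, 0.0], [0.101, 0.995, 0.0], [-0.0, 0.0, -1.0]] F [ 0.2 -1.3  0.2] T [-0.02 -0.04 -0.02] op 0.0114 j [-0.87  0.47  0.7   1.98 -0.41  0.83  1.53]
```

View pics/w33b.png

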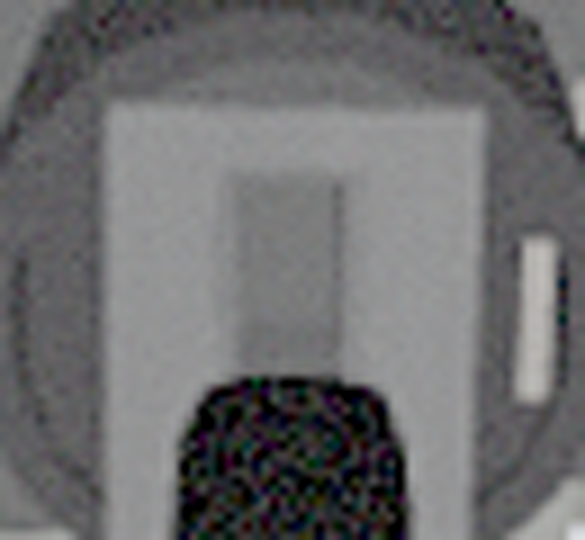

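```bash
python3 -m pendant '[[[0.0012,0,-0.01,0,0,0,0],[0,0,-0.01,0,0,0,0],[0,0,-0.005,0,0,0,0],[0,0,-0.004,0,0,0,0],[0,0,0,0,0,0,0]]]'
python3 -c "
from h import *; st()"
```

```text
t: 52.38
tcp_pos: [0.5172, 0.1283, 0.0921]
eef_rot: [0.051, 0.999, -0.0, -0.001]
wrist_force: [-0.2, -0.3, -0.3]
opening: 0.0116
t 52.38 tcp [0.5172 0.1283 0.0921] rot [[-0.995, 0.101, -0.002], [0.101, 0.995, -0.001], [0.002, -0.001, -1.0]] F [-0.2 -0.3 -0.3] T [-0.03 -0.02  0.04] op 0.0116 j [-0.83  0.52  0.66  2.   -0.45  0.77  1.56]
```

```bash
python3 -m pendant '[[[0,0.0005,-0.004,0,0,0,0],[0,0,-0.004,0,0,0,0],[0,0,-0.003,0,0,0,0],[0,0,0,0,0,0,0]]]'
python3 -c "
from h import *; st()"
python3 -m pendant '[[[0,0,-0.003,0,0,0,0],[0,0,-0.003,0,0,0,0],[0,0,0,0,0,0,0]]]'
python3 -c "
from h import *; st()"
```

```text
t: 52.72
tcp_pos: [0.5175, 0.129, 0.0816]
eef_rot: [0.051, 0.999, -0.0, -0.0]
wrist_force: [0.9, 0.4, -0.6]
opening: 0.0113
t 52.72 tcp [0.5175 0.129  0.0816] rot [[-0.995, 0.101, -0.001], [0.101, 0.995, -0.0], [0.001, -0.0, -1.0]] F [ 0.9  0.4 -0.6] T [ 0.01 -0.01  0.  ] op 0.0113 j [-0.82  0.54  0.65  2.01 -0.47  0.75  1.58]
t: 52.97
tcp_pos: [0.5176, 0.1291, 0.0758]
eef_rot: [0.051, 0.999, -0.0, -0.0]
wrist_force: [0.6, 0.5, -0.7]
opening: 0.0114
t 52.97 tcp [0.5176 0.1291 0.0758] rot [[-0.995, 0.101, -0.0], [0.101, 0.995, -0.0], [0.0, -0.0, -1.0]] F [ 0.6  0.5 -0.7] T [-0.01  0.02 -0.04] op 0.0114 j [-0.82  0.54  0.64  2.01 -0.48  0.74  1.58]
```

Smooth so far; seat it until the bow bears on the switch.

```bash
python3 -m pendant '[[[0,0,-0.0015,0,0,0,0],[0,0,-0.0015,0,0,0,0],[0,0,0,0,0,0,0]]]'
python3 -c "
from h import *; st()"
```

```text
t: 53.22
tcp_pos: [0.518, 0.129, 0.074]
eef_rot: [0.051, 0.999, 0.0, 0.0]
wrist_force: [-2.2, -0.3, 8.1]
opening: 0.0111
t 53.22 tcp [0.518 0.129 0.074] rot [[-0.995, 0.101, 0.0], [0.101, 0.995, 0.001], [-0.0, 0.001, -1.0]] F [-2.2 -0.3  8.1] T [-0.07  0.56  0.04] op 0.0111 j [-0.81  0.55  0.64  2.01 -0.48  0.74  1.59]
```

```bash
python3 -m pendant '[[[0,0,0,0,0,-0.12,0],[0,0,0,0,0,-0.12,0],[0,0,0,0,0,-0.12,0],[0,0,0,0,0,-0.12,0],[0,0,0,0,0,-0.12,0],[0,0,0,0,0,-0.12,0],[0,0,0,0,0,-0.12,0],[0,0,0,0,0,-0.06,0]]]'
python3 -c "
from h import *; s=st(); M=Ro.from_quat(s['eef_rot']).as_matrix(); print(np.arctan2(-M[1,0],-M[0,0]))"
python3 -m pendant '[[[0,0,0,0,0,-0.08,0],[0,0,0,0,0,-0.08,0],[0,0,0,0,0,-0.08,0],[0,0,0,0,0,0,0]]]'
python3 -c "
from h import *; s=st(); M=Ro.from_quat(s['eef_rot']).as_matrix(); print(np.arctan2(-M[1,0],-M[0,0]))"
```

```text
t: 53.88
tcp_pos: [0.5183, 0.1288, 0.0739]
eef_rot: [0.483, 0.876, 0.0, 0.0]
wrist_force: [-1.8, -1.0, 9.0]
opening: 0.0107
t 53.88 tcp [0.5183 0.1288 0.0739] rot [[-0.533, 0.846, 0.001], [0.846, 0.533, 0.0], [-0.0, 0.001, -1.0]] F [-1.8 -1.   9. ] T [-0.27  0.45  0.07] op 0.0107 j [-0.97  0.63  0.88  2.02 -0.68  0.81  0.87]
-1.0081131012599875
t: 54.22
tcp_pos: [0.5183, 0.1287, 0.0739]
eef_rot: [0.584, 0.812, 0.0, 0.0]
wrist_force: [-1.7, -0.8, 9.3]
opening: 0.0111
t 54.22 tcp [0.5183 0.1287 0.0739] rot [[-0.319, 0.948, 0.001], [0.948, 0.319, -0.0], [-0.0, 0.001, -1.0]] F [-1.7 -0.8  9.3] T [-0.14  0.41 -0.06] op 0.0111 j [-1.01  0.66  0.94  2.02 -0.73  0.84  0.68]
-1.2465231336495002
```

```bash
python3 -m pendant '[[[0,0,0,0,0,-0.05,0],[0,0,0,0,0,-0.05,0],[0,0,0,0,0,0,0]]]'
python3 -c "
from h import *; s=st(); M=Ro.from_quat(s['eef_rot']).as_matrix(); print(np.arctan2(-M[1,0],-M[0,0]))"
python3 -m pendant '[[[0,0,0,0,0,-0.04,0],[0,0,0,0,0,-0.04,0],[0,0,0,0,0,0,0]]]'
python3 -c "
from h import *; s=st(); M=Ro.from_quat(s['eef_rot']).as_matrix(); print(np.arctan2(-M[1,0],-M[0,0]))"
```

```text
t: 54.47
tcp_pos: [0.5182, 0.1287, 0.074]
eef_rot: [0.623, 0.782, 0.0, 0.0]
wrist_force: [-2.9, -0.6, 8.7]
opening: 0.0107
t 54.47 tcp [0.5182 0.1287 0.074 ] rot [[-0.225, 0.974, 0.001], [0.974, 0.225, 0.0], [-0.0, 0.001, -1.0]] F [-2.9 -0.6  8.7] T [-0.22  0.52  0.12] op 0.0107 j [-1.02  0.68  0.96  2.02 -0.76  0.85  0.6 ]
-1.344273277902366
t: 54.72
tcp_pos: [0.5181, 0.129, 0.0739]
eef_rot: [0.653, 0.758, 0.0, 0.0]
wrist_force: [-2.4, -0.8, 9.8]
opening: 0.0109
t 54.72 tcp [0.5181 0.129  0.0739] rot [[-0.148, 0.989, 0.0], [0.989, 0.148, 0.0], [-0.0, 0.0, -1.0]] F [-2.4 -0.8  9.8] T [-0.16  0.61  0.76] op 0.0109 j [-1.03  0.69  0.98  2.02 -0.77  0.86  0.54]
-1.4217934070287657
```

```bash
python3 -m pendant '[[[0,0,0,0,0,-0.04,0],[0,0,0,0,0,0,0]]]'
python3 -c "
from h import *; s=st(); M=Ro.from_quat(s['eef_rot']).as_matrix(); print(np.arctan2(-M[1,0],-M[0,0]))"
```

```text
t: 54.88
tcp_pos: [0.5182, 0.1291, 0.074]
eef_rot: [0.667, 0.745, 0.0, 0.0]
wrist_force: [-2.2, -0.5, 9.4]
opening: 0.0113
t 54.88 tcp [0.5182 0.1291 0.074 ] rot [[-0.11, 0.994, 0.0], [0.994, 0.11, -0.0], [-0.0, 0.0, -1.0]] F [-2.2 -0.5  9.4] T [-0.17  0.62  1.11] op 0.0113 j [-1.04  0.69  0.99  2.02 -0.78  0.86  0.51]
-1.4606185230907676
```

```bash
python3 -m pendant '[[[0,0,0,0,0,0,0.33],[0,0,0,0,0,0,0.33],[0,0,0,0,0,0,0.33],[0,0,0.02,0,0,0,0.33],[0,0,0.035,0,0,0,0.33],[0,0,0.035,0,0,0,0.33],[0,0,0.02,0,0,0,0.33],[0,0,0,0,0,0,0.33]]]'
python3 - <<'E'
from h import *
s=st(); im,inf=shot('w34')
E
```

```text
t: 55.55
tcp_pos: [0.52, 0.129, 0.1869]
eef_rot: [0.668, 0.745, 0.003, 0.001]
wrist_force: [-0.2, -0.4, 0.3]
opening: 0.0286
t 55.55 tcp [0.52   0.129  0.1869] rot [[-0.109, 0.994, 0.005], [0.994, 0.109, 0.002], [0.002, 0.006, -1.0]] F [-0.2 -0.4  0.3] T [-0.02 -0.02  0.02] op 0.0286 j [-1.17  0.56  1.18  1.93 -0.6   1.05  0.38]
```

View pics/w34.png

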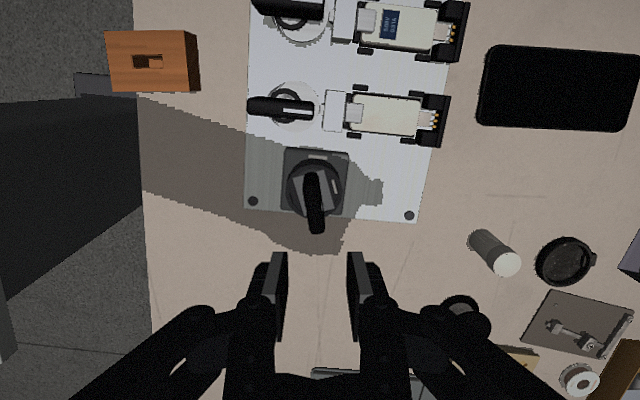

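Run:
```python
from h import *
im=cv2.imread('pics/w34.png')
g=np.clip((im[140:245,265:370].astype(float)/255)**.45*255,0,255).astype(np.uint8); cv2.imwrite('pics/w34a.png',cv2.resize(g,None,fx=5.5,fy=5.5,interpolation=cv2.INTER_CUBIC))
```

```text
(no output)
```

View pics/w34a.png

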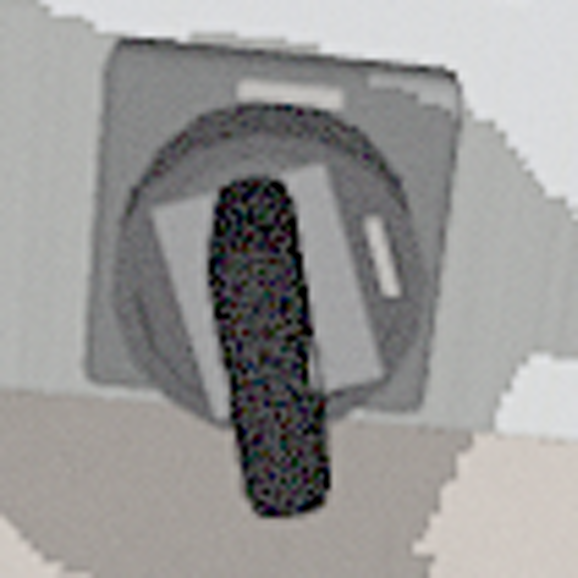

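Run:
```python
from h import *
inf=load('w34'); f=lambda P:[(265+p[0]/5.5,140+p[1]/5.5) for p in P]
for a,b in [((152,208),(212,415)),((325,165),(385,375)),((152,208),(325,165))]:
    X=onplane('wrist',f([a,b]),.056,inf); d=X[1]-X[0]; print(np.linalg.norm(d).round(4),np.arctan2(d[1],d[0]).round(3))
Y=onplane('wrist',f([(250,185),(292,500)]),.094,inf); d=Y[1]-Y[0]; print('bow',Y.round(4),np.arctan2(d[1],d[0]))
```

```text
0.0333 -1.21
0.0335 -1.184
0.0258 0.358
bow [[0.5131 0.1555 0.094 ]
 [0.5229 0.114  0.094 ]] -1.33877214871913
```

```bash
python3 -m pendant '[[[-0.005,0.02,0.03,0,0,0.12,0.33],[-0.005,0.02,0.03,0,0,0.12,0.33],[-0.005,0.02,0.02,0,0,0.12,0.33],[-0.005,0.02,0,0,0,0.12,0.33],[-0.005,0.02,0,0,0,0.12,0.33],[0,0,0,0,0,0.12,0.33],[0,0,0,0,0,0.12,0.33],[0,0,0,0,0,0.12,0.33]]]'
python3 -m pendant '[[[-0.03,0,0.01,0,0,0.12,0.33],[-0.03,0,0.01,0,0,0.12,0.33],[-0.03,0,0.01,0,0,0.12,0.33],[0,0,0,0,0,0.1,0.33],[0,0,0,0,0,0,0.33],[0,0,0,0,0,0,0.33]]]'
python3 - <<'E'
from h import *
s=st(); im,inf=shot('w35')
g=np.clip((im[130:340,150:490].astype(float)/255)**.7*255,0,255).astype(np.uint8); cv2.imwrite('pics/w35a.png',cv2.resize(g,None,fx=2.3,fy=2.3,interpolation=cv2.INTER_CUBIC))
t,_=shot('t35','top'); cv2.imwrite('pics/t35a.png',cv2.resize(t[130:290,185:485],None,fx=2.6,fy=2.6,interpolation=cv2.INTER_CUBIC))
E
```

```text
t: 56.27
tcp_pos: [0.4919, 0.2298, 0.2618]
eef_rot: [0.244, 0.97, -0.001, -0.001]
wrist_force: [0.2, 0.2, 0.3]
opening: 0.0282
t: 56.77
tcp_pos: [0.4023, 0.2295, 0.2928]
eef_rot: [0.022, 1.0, 0.0, -0.0]
wrist_force: [0.5, 0.4, -0.3]
opening: 0.0283
t 56.77 tcp [0.4023 0.2295 0.2928] rot [[-0.999, 0.043, -0.001], [0.043, 0.999, 0.001], [0.001, 0.001, -1.0]] F [ 0.5  0.4 -0.3] T [ 0.01  0.02 -0.02] op 0.0283 j [-1.54  0.09  1.01  1.95 -0.09  1.14  1.03]
```

View pics/w35.png

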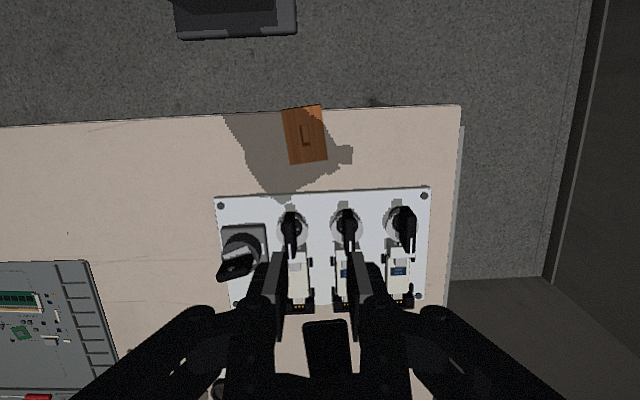

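View pics/t35a.png

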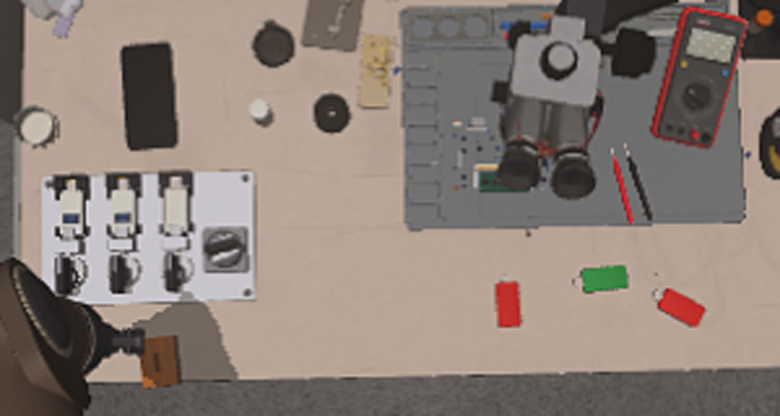

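Run:
```python
from h import *
im=cv2.imread('pics/w34.png')
g=im[0:150,240:480]; cv2.imwrite('pics/w34b.png',cv2.resize(g,None,fx=3.3,fy=3.3,interpolation=cv2.INTER_CUBIC))
```

```text
(no output)
```

View pics/w34b.png

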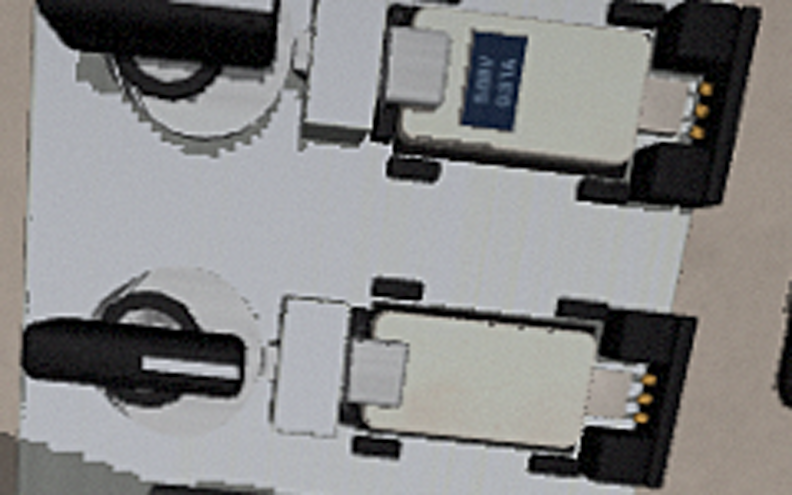

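The crop shows the tongues in bays 2 and 3 over the tester ends (around (418,65) and (378,372)), with both plugs in their contact blocks and the knob line pointing at the follower. Handing in.

```bash
python3 -c "
from bench import manip
print(manip.sign_off())"
```

```text
the job is handed in; nothing more can be done
None
```

The job is done and handed in at about 57 s of the 210 s. I backed off all three cams to their stops, laid the three white testers into bays 1, 2 and 3 with their plugs in the contact blocks, and turned each cam back to its follower. Then I put the key fully into the switch and turned it clockwise to its stop.

**Last checks:**
- **Cams:** the knob lines read 0.007 to 0.011 rad against a fixture yaw of about 0.012 rad, so all three are square on. All three tongues were seen over their tester ends.
- **Key and switch:** the bow stands on the switch at the seated height. The torque rose at the stop, and the switch plate measures about 1.2 rad.
- **Other things:** no white tester is left on the bench. In the last top view the phone, vial, spool and the red and green look-alikes stand where they were by eye; I did not measure them.

**Checks that surprised or disagreed:**
- **Moved tester:** one tester had been knocked about 3.5 cm towards the bench edge before I reached it, so I measured it again and picked it up there.
- **Slow tongue:** the bay 1 tongue looked short just after locking. It crept out slowly and covered the tester in later views.
- **Tester without a screen:** the one in bay 3 shows no screen. I took it as a tester because its colour, size and plug match; it may be lying face down.
- **Camera offset:** the wrist camera read 1 to 2 mm off the positions found by gripping, so I averaged opposite views or aligned parts within one picture.

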